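# Turn the kahk mould plate to its serving face and build the tin column on it

### The arm

A 6-joint arm with a two-finger parallel gripper is mounted at the origin on the work surface. World frame = base frame: x ahead of the robot, y to its left, z up, the work surface at z = 0. Lengths are in mm, angles in rad, forces in N, time in s.
With the tool pointing down it reaches from about 375 to 825 mm from the base axis. Payload 5.5 kg.
Tool frame: the origin (TCP) lies midway between the tips of the shut fingers; the grasp point (between the pads) lies 19 mm behind it; z points along the fingers, x is the direction in which the jaws open and shut, and the axes are right-handed (so a half turn about z gives the same grasp; the last joint's range is limited). The gripper opens to 85 mm and grips with 20 to 120 N. Pads are 22 mm wide; open, the fingers measure 114 mm over their backs; the gripper's body (76 mm by 85 mm) begins 54 mm behind the grasp point. The pads swing forward as they close: fully open they stand 13 mm farther back than shut.
Start: joints at [-1.235, 0.314, -0.047, 1.21, 0, 1.571], TCP at [197.711, -566.485, 231.299] pointing down, gripper open.
Joint ranges: [-2.67, 2.67], [-0.69, 1.73], [-1.03, 1.25], [-2.08, 2.16], [-1.42, 1.45], [-3.14, 3.14]. Speed limits (rad/s): [2.39, 2.39, 3.01, 3.14, 3.14, 3.14].

### API

Orientations are given as a unit quaternion [w, x, y, z].
In Python, from plant import * gives the robot as it stands. The module is installed in compiled form; this text tells all that it offers.
- The arm moves only by the shell command python3 -m inch 'ROWS'. ROWS is text: rows parted by semicolons, each of 7 numbers parted by spaces: the shift along the tool's x, y, z in cm, then the turn, a rotation vector about the tool's x, y, z in degrees, then the closure, from -1 (fully open) to 1 (shut). A call has 1 to 5 rows; each row is the pose to reach, as a shift and turn from the pose commanded when the call began, along the tool's axes at that moment; what a row does not reach only later rows make up. A row lasts 1/8 s, in which the tool goes at most 62.5 mm and 10.7 degrees, less where a joint would pass 70% of its speed; a pose out of reach is approached as far as the arm can. A call with a gripper value outside its range is refused whole. The fingers move at their own pace and stop on an object; the grip force is fixed at half the most. Time passes only in rows, so rows that repeat a pose let the fingers close. It gives the time, the measured TCP pose, the force and the opening at its end, in the units of the state.
- sense(): the state, without advancing time (a new reading comes with each control period).
- read_camera(name): name is "scene" or "top" or "wrist"; returns a dict with "color" (384x512x3 uint8, red, green, blue), "fx", "fy", "cx", "cy" (pixels), "D" ([k1, k2, p1, p2, k3] as OpenCV has them; the pictures are not rectified), "rvec" (rotation vector, rad) and "tvec" (3), from world to camera coordinates, as OpenCV has them. Camera axes: x right, y down, z forward; pixel columns grow to the right and rows downward; lengths in mm; the calibration is good to about 2 mm. A picture is of the moment at which its call begins. There is no depth.
- finish_job(): hands the job in, once; it reports no verdict.
The state is a dict: "time": time; "joint_pos": joint angles; "qvel": joint speeds; "joint_torque": joint torques, N m; "tool_pos": TCP position; "tcp_rot": TCP orientation; "wrist_force": force on the tool from outside, world axes, zero at the start; "ft_torque": the same for the moment, N m; "gripper_width": finger opening in mm.
Only numpy, scipy, OpenCV 4.12 (cv2) and the standard library are available. Lean on these libraries where they do the work, as an engineer would, in place of code of your own. Each camera call takes 0.05 s, during which the arm holds its last target.

### The job

On the small brass stand the reversible kahk mould plate lies flower face up: turn it over and seat it again fully home on both of the stand's unequal pins, cream serving face up. Then stack every silver tin that is in the glass tray onto the plate in one column, largest at the bottom and each smaller than the one below, every tin lid up, centred on the plate and squared up with its edges. Do not knock over the vase or the sugar dispenser.

Things in the scene. Friction and masses are not known exactly. Their poses are not given: they have to be found in the camera images.
- plate: reversible hard-silicone kahk mould plate, 96 (x) x 64 (y) x 14 mm (z), rigid, about 200 g. Origin at its centre, mid thickness. +z: red face with two dark flowers (starts up); -z: smooth cream serving face. Two square through holes on its y axis: 17 mm wide at y = -17 mm, 11 mm at y = +17 mm. Can be gripped across its 64 mm width; its long sides overhang the stand by 6 mm
- stand: fixed brass stand (place varies), origin on the sideboard at its centre, z up; pad 88 (x) x 52 (y) mm, top 55 mm up; foot 100 x 52 x 10 mm. Two steel pins 10 mm high (tapered above 6 mm): 14 mm diameter at y = -17 mm, 8 mm at y = +17 mm. Plate home: centre 62 mm, top 69 mm up. The big pin fits only the big hole: the turned plate has its y along the stand's y, its x and z reversed
- plate_big_hole (a point): centre of the plate's 17 mm hole, at mid thickness
- plate_small_hole (a point): centre of the plate's 11 mm hole, at mid thickness
- stand_big_pin (a point): on the axis of the 14 mm pin, 62 mm above the sideboard: where the centre of the big hole is when the plate is home
- stand_small_pin (a point): on the axis of the 8 mm pin, 62 mm above the sideboard: where the centre of the small hole is when the plate is home
- rack: fixed small brass napkin rack (place varies), an aid to stand the plate upright and change grip: slot 20 mm wide along its y, walls 48 mm long, slot floor 8 mm and flared wall tops about 41 mm up; base 80 x 50 mm. Origin on the sideboard under mid slot, z up, x across the slot. The plate stands in it on a 64 mm end, faces to +-x, centre about 56 mm up, leaning up to about 0.2 rad
- tray: fixed rectangular glass tray (place varies), 300 (x) x 420 (y) mm, floor 4 mm thick, rim 14 mm high, 4 mm thick; origin under its centre on the sideboard, z up. Tins start standing on its floor within 160 mm of its centre; vase and sugar dispenser stand near its +y end
- tin64: closed silver aluminium tin, the largest, 64 x 64 mm and 34 mm high, hinged lid shut (the lid does not matter to the handling); about 160 g; origin at the centre of its underside, z up through the lid, x and y square to its sides. May be absent in some starts (then None)
- tin56: closed silver aluminium tin, the second largest, 56 x 56 mm and 34 mm high, hinged lid shut (the lid does not matter to the handling); about 130 g; origin at the centre of its underside, z up through the lid, x and y square to its sides. May be absent in some starts (then None)
- tin48: closed silver aluminium tin, the middle one in size, 48 x 48 mm and 34 mm high, hinged lid shut (the lid does not matter to the handling); about 100 g; origin at the centre of its underside, z up through the lid, x and y square to its sides. May be absent in some starts (then None)
- tin40: closed silver aluminium tin, the second smallest, 40 x 40 mm and 34 mm high, hinged lid shut (the lid does not matter to the handling); about 70 g; origin at the centre of its underside, z up through the lid, x and y square to its sides. May be absent in some starts (then None)
- tin32: closed silver aluminium tin, the smallest, 32 x 32 mm and 34 mm high, hinged lid shut (the lid does not matter to the handling); about 50 g; origin at the centre of its underside, z up through the lid, x and y square to its sides. May be absent in some starts (then None)
- vase: blue ceramic vase, 60 mm wide, 100 mm tall, stands in the tray; origin at the centre of its underside, z up; leave it standing
- dispenser: glass sugar dispenser with steel lever top, 62 mm wide, about 120 mm tall, stands in the tray; origin at the centre of its underside, z up; leave it standing

How it is judged:
By the outcome, as a careful person would: the job done as asked, in the order asked, and still so for the second after the job is handed in, with the robot touching nothing.
Of tin64, tin56, tin48, tin40, tin32 only 3 to 5 are there at a start; the rules pass over those that are not, and their reading is None.
At some moment in a run one of tin40, tin32 may be knocked a few centimetres aside while the robot is not near it.
Once in a run the grip may slacken for a moment while it holds something.
It also fails if it takes over 210 s, if anything falls off the work surface, if the arm or the gripper's body presses on something with over 40 N, if the wrist force passes 120 N, or if a joint passes its speed limit or range.

## Working session

There is one attempt and no reset: what is moved stays moved. The work goes in short steps, Python scripts to look and compute and a shell command to move; the robot and the scene stay as the last step left them, time stands still between calls to the robot, and variables do not carry over. Pictures are saved under pics/ and viewed, and the job is handed in when it is done.

```bash
mkdir -p pics; ls; cat > h.py <<'E'
from plant import *
import numpy as np, cv2
from scipy.spatial.transform import Rotation as R
def snap(n,f):
    c=read_camera(n); im=np.ascontiguousarray(c['color'][:,:,::-1]); cv2.imwrite('pics/'+f+'.png',im)
    np.savez('pics/'+f+'.npz',**{k:np.array(v) for k,v in c.items()}); return c
def load(f):
    d=np.load('pics/'+f+'.npz'); return {k:d[k] for k in d.files}
def KD(c):
    return np.array([[c['fx'],0,c['cx']],[0,c['fy'],c['cy']],[0,0,1]],float),np.array(c['D'],float)
def ray(c,uv):
    K,D=KD(c); p=cv2.undistortPoints(np.array(uv,float).reshape(-1,1,2),K,D).reshape(-1,2)
    M=cv2.Rodrigues(np.array(c['rvec'],float))[0]; t=np.array(c['tvec'],float).reshape(3)
    o=-M.T@t; d=np.c_[p,np.ones(len(p))]@M; return o,d/np.linalg.norm(d,axis=1)[:,None]
def onz(c,uv,z):
    o,d=ray(c,uv); return o+d*((z-o[2])/d[:,2])[:,None]
def tri(c1,a,c2,b):
    o1,d1=ray(c1,a);o2,d2=ray(c2,b);out=[]
    for x,y in zip(d1,d2):
        A=np.c_[x,-y]; s=np.linalg.lstsq(A,o2-o1,rcond=None)[0]
        p,q=o1+s[0]*x,o2+s[1]*y; out.append(np.r_[(p+q)/2,np.linalg.norm(p-q)])
    return np.array(out)
def proj(c,P):
    K,D=KD(c); return cv2.projectPoints(np.array(P,float).reshape(-1,1,3),np.array(c['rvec'],float),np.array(c['tvec'],float),K,D)[0].reshape(-1,2)
def st():
    s=sense(); print('t',s['time'],'pos',np.round(s['tool_pos'],1),'q',np.round(s['tcp_rot'],4),'F',np.round(s['wrist_force'],1),'w',round(float(s['gripper_width']),1),'j',np.round(s['joint_pos'],2)); return s
E
python3 - <<'E'
from h import *
np.set_printoptions(suppress=True,precision=3)
s=st()
for n in ('scene','top','wrist'):
    c=snap(n,n+'0'); print(n,c['fx'],c['cx'],c['D'],c['rvec'],c['tvec'],ray(c,[[256,192]]))
E
```

```text
pics
t 0.0 pos [ 197.5 -565.9  230.4] q [-0.001  0.815 -0.579 -0.001] F [-0.1  0.6  0.2] w 85.7 j [-1.24  0.31 -0.05  1.21 -0.    1.57]
scene 358.64566067229094 258.9072393930067 [-0.083  0.     0.     0.     0.   ] [ 0.794  2.507 -1.202] [ 384.008 -164.144 1300.914] (array([946.966, 699.21 , 693.645]), array([[-0.429, -0.64 , -0.637]]))
top 408.07913316190724 244.967658593778 [-0.061  0.     0.     0.     0.   ] [ 2.136 -2.136  0.158] [ 69.963 521.169 931.959] (array([ 369.845,   61.359, 1002.252]), array([[ 0.143, -0.018, -0.99 ]]))
wrist 311.0045865564059 258.94714821861953 [-0.037  0.     0.     0.     0.   ] [-2.373  1.685  0.234] [-599.035  -35.293  377.933] (array([ 262.   , -543.708,  372.371]), array([[-0.262, -0.08 , -0.962]]))
```

View pics/scene0.png

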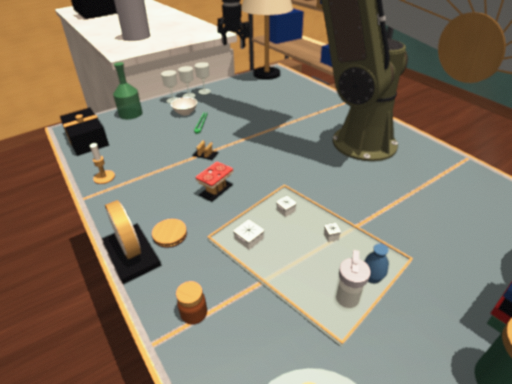

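View pics/top0.png

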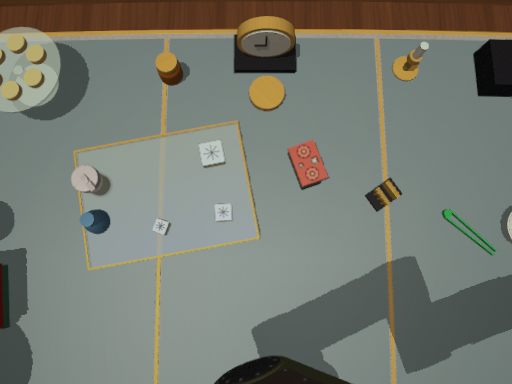

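View pics/wrist0.png

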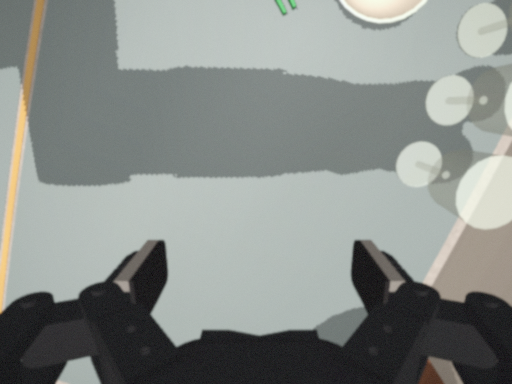

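Scene and top show the red plate on its stand (top 307,163), the rack (top 383,194), and three tins in the tray (top 211,153; 223,212; 161,227). The vase and dispenser are at the tray's left end. Next I measure them.

```bash
python3 - <<'E'
from h import *
np.set_printoptions(suppress=True,precision=2)
t=load('top0'); s=load('scene0')
def crop(f,x0,y0,x1,y1,k,n):
    im=cv2.imread('pics/%s.png'%f)[y0:y1,x0:x1]; return cv2.resize(im,None,fx=k,fy=k,interpolation=cv2.INTER_CUBIC)
a=crop('top0',270,125,420,225,5,'')
cv2.imwrite('pics/ctop.png',a)
b=crop('top0',65,115,265,275,4,'');cv2.imwrite('pics/ctray.png',b)
b=crop('scene0',180,130,380,290,4,'');cv2.imwrite('pics/cscene.png',b)
def mask(c,lo,hi):
    h=cv2.cvtColor(c['color'],cv2.COLOR_RGB2HSV); return cv2.inRange(h,np.array(lo),np.array(hi))
def cen(c,m,n=5,amin=40):
    cs,_=cv2.findContours(m,cv2.RETR_EXTERNAL,cv2.CHAIN_APPROX_NONE); r=[]
    for q in sorted(cs,key=cv2.contourArea)[::-1][:n]:
        if cv2.contourArea(q)>amin:
            r.append((cv2.contourArea(q),cv2.minAreaRect(q),q))
    return r
for nm,c in (('top',t),('scene',s)):
    h=cv2.cvtColor(c['color'],cv2.COLOR_RGB2HSV)
    m=cv2.inRange(h,(0,110,110),(8,255,255))|cv2.inRange(h,(172,110,110),(180,255,255))
    print(nm,'red',[(x[0],x[1]) for x in cen(c,m)])
    m=cv2.inRange(h,(0,0,195),(180,25,255)); print(nm,'white',[(x[0],x[1]) for x in cen(c,m,12)])
E
```

```text
top red [(1067.0, ((307.49505615234375, 162.54949951171875), (41.072959899902344, 27.85663414001465), 69.14553833007812))]
top white [(395.5, ((211.19232177734375, 152.46153259277344), (20.592193603515625, 20.984424591064453), 78.69007110595703)), (197.0, ((222.9617462158203, 212.00291442871094), (15.032514572143555, 14.955818176269531), 85.60128784179688))]
scene red [(452.5, ((213.88003540039062, 173.3400115966797), (17.600000381469727, 34.20000076293945), 53.13010025024414))]
scene white [(5741.0, ((279.85888671875, 229.92173767089844), (66.06809997558594, 120.451171875), 59.2645149230957)), (5460.0, ((337.6976013183594, 271.09454345703125), (91.67691802978516, 103.17970275878906), 39.61069107055664)), (3916.5, ((139.19076538085938, 29.493507385253906), (57.559452056884766, 159.7535858154297), 84.35944366455078)), (843.0, ((311.5, 375.5), (15.0, 87.0), 90.0)), (47.0, ((183.0, 105.0), (6.0, 12.0), 90.0))]
```

View pics/ctop.png

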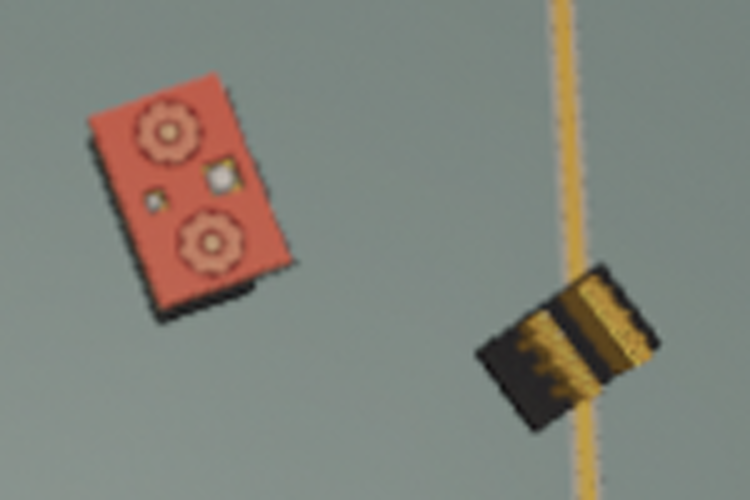

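View pics/ctray.png

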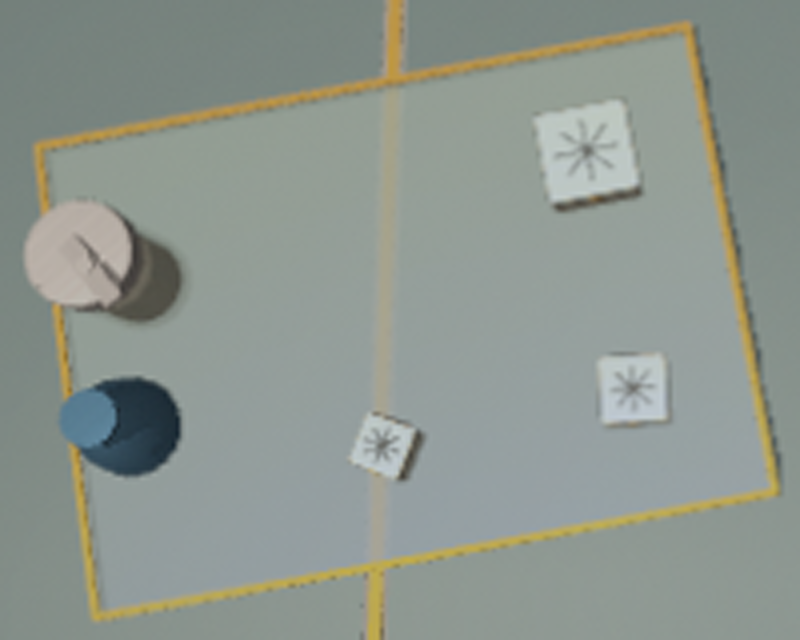

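View pics/cscene.png

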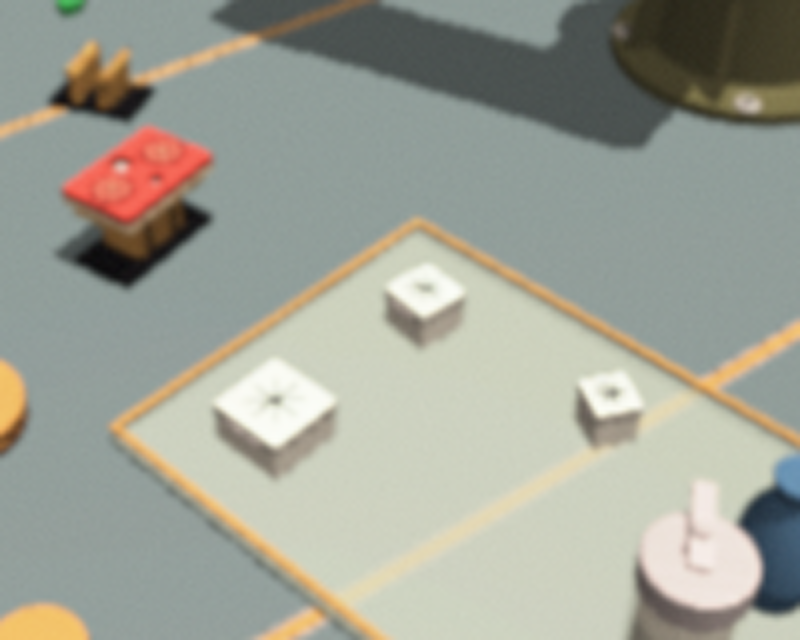

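Plate, rack and the three tins are clear in both views. The plate's big hole is on the right (−y) side in top. Now I triangulate.

```bash
python3 - <<'E'
from h import *
np.set_printoptions(suppress=True,precision=1)
t=load('top0'); s=load('scene0')
T=lambda p,o,k:np.array(p,float)/k+np.array(o)-0.0+0.5/k-0.5
top={'bigh':T((222,177),(270,125),5),'smh':T((155,202),(270,125),5),'f1':T((170,132),(270,125),5),'f2':T((212,242),(270,125),5),
 't64':T((587,151),(65,115),4),'t48':T((632,388),(65,115),4),'t32':T((382,445),(65,115),4),'disp':T((80,250),(65,115),4),
 'rk':T((570,347),(270,125),5)}
sc={'bigh':(121,165),'smh':(157,178),'f1':(112,190),'f2':(163,152),'t64':(275,400),'t48':(425,287),'t32':(612,393)}
for k in sc: 
    print(k,tri(t,top[k],s,T(sc[k],(180,130),4))[0])
P=[onz(t,T(p,(270,125),5),69)[0] for p in [(90,121),(217,74),(293,262),(163,309)]]
print('plate corners',np.array(P)); P=np.array(P); print(np.linalg.norm(P-np.roll(P,-1,0),axis=1),P.mean(0), 'long ang',np.arctan2(*(P[0]-P[3]+P[1]-P[2])[[1,0]]))
def q(n,ps,z,o,k):
    P=np.array([onz(t,T(p,o,k),z)[0] for p in ps]);e=P[1]-P[0]
    print(n,P.mean(0),np.linalg.norm(P-np.roll(P,-1,0),axis=1),'ang',np.arctan2((P[1]-P[0]+P[2]-P[3])[1],(P[1]-P[0]+P[2]-P[3])[0])%(np.pi/2))
q('t64',[(534,114),(626,98),(640,188),(553,203)],38,(65,115),4)
q('t48',[(599,354),(664,352),(668,421),(601,424)],38,(65,115),4)
q('t32',[(374,412),(421,430),(402,476),(350,462)],38,(65,115),4)
q('rackbase',[(477,353),(604,265),(660,345),(536,432)],5,(270,125),5)
q('racktop',[(530,318),(580,283),(640,362),(590,402)],41,(270,125),5)
q('tray',[(38,146),(690,26),(776,491),(98,615)],14,(65,115),4)
print('disp top',onz(t,[top['disp']],115),'vase',onz(t,[T((88,418),(65,115),4)],100))
E
```

```text
bigh [580.7 -92.2  66.    0.2]
smh [568.3 -60.1  68.    0.4]
f1 [601.8 -67.8  67.2   1. ]
f2 [548.8 -86.   68.2   1.4]
t64 [606.5 151.9  36.7   0.3]
t48 [462.1 122.9  38.4   0.1]
t32 [427.6 271.8  36.3   1.5]
plate corners [[ 607.1  -30.3   69. ]
 [ 629.9  -90.7   69. ]
 [ 539.7 -123.8   69. ]
 [ 517.6  -62.7   69. ]]
[64.6 96.1 64.9 95.2] [573.6 -76.9  69. ] long ang 0.34920606847185226
t64 [606.6 151.   38. ] [56.9 56.9 53.3 56.9] ang 0.17404296292470534
t48 [462.3 122.4  38. ] [38.7 41.1 39.7 41.7] ang 0.03830884081674757
t32 [428.1 268.1  38. ] [30.3 29.1 32.3 32.5] ang 1.265773546945119
rackbase [ 507.8 -272.8    5. ] [79.4 48.  77.5 48. ] ang 0.5908027369291702
racktop [ 506.4 -268.4   41. ] [30.3 46.8 31.6 48.6] ang 0.6231967396764723
tray [509.6 268.8  14. ] [418.5 295.5 415.6 295.7] ang 0.18309886138202747
disp top [[531.6 428.4 115. ]] vase [[438.8 424.1 100. ]]
```

Tins present are 56, 40 and 32 (heights about 38 mm, as expected). The plate's centre is about (574,−77). Next a helper that works out move deltas.

```bash
cat >> h.py <<'E'
def Rt(phi,beta,jaw):
    # tool z: down tilted outward by beta (deg) along heading phi (rad); jaw x = jaw * horizontal perp (left of heading)
    b=np.radians(beta); z=np.array([np.sin(b)*np.cos(phi),np.sin(b)*np.sin(phi),-np.cos(b)])
    x=jaw*np.array([-np.sin(phi),np.cos(phi),0]); return np.c_[x,np.cross(z,x),z]
def go(tcp,Rm,show=True):
    s=sense(); q=np.array(s['tcp_rot']); R0=R.from_quat(q[[1,2,3,0]]).as_matrix()
    d=R0.T@(np.array(tcp)-np.array(s['tool_pos']))/10; r=np.degrees(R.from_matrix(R0.T@Rm).as_rotvec())
    n=max(np.linalg.norm(d)/6.25,np.linalg.norm(r)/10.7)
    print('DELTA %.2f %.2f %.2f  %.1f %.1f %.1f   rows>=%.1f'%(*d,*r,n)); return d,r
E
python3 - <<'E'
from h import *
s=st(); q=s['tcp_rot']; print(R.from_quat(np.array(q)[[1,2,3,0]]).as_matrix().round(3))
for j in (1,-1): go([555,-84,240],Rt(0.355,0,j))
E
```

```text
t 0.15 pos [ 197.6 -566.   230.6] q [-4.000e-04  8.153e-01 -5.790e-01 -5.000e-04] F [-0.2 -0.7 -0.7] w 85.3 j [-1.23  0.31 -0.05  1.21  0.    1.57]
[[ 0.33  -0.944 -0.   ]
 [-0.944 -0.33   0.001]
 [-0.001 -0.    -1.   ]]
DELTA -33.73 -49.63 -0.89  0.1 0.0 178.9   rows>=16.7
DELTA -33.73 -49.63 -0.89  -0.0 0.1 -1.1   rows>=9.6
```

```bash
python3 -m inch '-33.7 -49.6 -0.9 0 0 -1 -1;-33.7 -49.6 -0.9 0 0 -1 -1;-33.7 -49.6 -0.9 0 0 -1 -1;-33.7 -49.6 -0.9 0 0 -1 -1;-33.7 -49.6 -0.9 0 0 -1 -1'; python3 - <<'E'
from h import *
st(); go([555,-84,240],Rt(0.355,0,-1))
E
```

```text
time: 0.78
tool_pos: [384.7, -313.8, 236.0]
tcp_rot: [-0.0, 0.82, -0.572, 0.0]
wrist_force: [0.8, -0.9, -1.0]
gripper_width: 85.1
t 0.775 pos [ 384.7 -313.8  236. ] q [-0.000e+00  8.202e-01 -5.720e-01  1.000e-04] F [ 0.8 -0.9 -1. ] w 85.1 j [-0.68  0.12 -0.28  1.17  0.    2.1 ]
DELTA -15.68 -23.92 -0.40  -0.0 -0.0 -0.1   rows>=4.6
```

Joint 6 would run out of range at the rack with this jaw sense, so I take the other half-turn while travelling.

```bash
python3 -m inch '-3.2 -4.8 -0.1 0 0 -10 -1;-6.4 -9.6 -0.2 0 0 -20 -1;-9.6 -14.4 -0.2 0 0 -30 -1;-12.7 -19.2 -0.3 0 0 -40 -1;-15.7 -23.9 -0.4 0 0 -50 -1'; python3 -m inch '0 0 0 0 0 -10 -1;0 0 0 0 0 -20 -1;0 0 0 0 0 -30 -1;0 0 0 0 0 -40 -1;0 0 0 0 0 -50 -1';python3 -m inch '0 0 0 0 0 -10 -1;0 0 0 0 0 -20 -1;0 0 0 0 0 -30 -1;0 0 0 0 0 -40 -1;0 0 0 0 0 -50 -1' ; python3 - <<'E'
from h import *
st(); go([565,-80,240],Rt(0.355,0,1))
E
```

```text
time: 1.4
tool_pos: [554.6, -83.8, 239.9]
tcp_rot: [0.0, 0.986, -0.169, -0.0]
wrist_force: [1.5, -1.3, -0.7]
gripper_width: 85.4
time: 2.02
tool_pos: [553.6, -85.4, 239.6]
tcp_rot: [-0.0, 0.965, 0.264, -0.0]
wrist_force: [-0.9, -0.3, -0.2]
gripper_width: 85.4
time: 2.65
tool_pos: [553.5, -85.5, 239.7]
tcp_rot: [-0.0, 0.763, 0.647, -0.0]
wrist_force: [-0.0, -0.0, 0.0]
gripper_width: 85.7
t 2.65 pos [553.5 -85.5 239.7] q [-3.000e-04  7.629e-01  6.466e-01 -2.000e-04] F [-0. -0.  0.] w 85.7 j [-0.15  0.24 -0.13  1.2   0.    0.01]
DELTA 0.73 1.04 -0.03  -0.0 -0.0 -29.8   rows>=2.8
```

```bash
python3 -m inch '0.7 1 0 0 0 -10 -1;0.7 1 0 0 0 -20 -1;0.7 1 0 0 0 -30 -1;0.7 1 0 0 0 -30 -1;0.7 1 0 0 0 -30 -1'; python3 - <<'E'
from h import *
st(); snap('wrist','w1'); go([565,-80,240],Rt(0.355,0,1))
E
```

```text
time: 3.28
tool_pos: [564.7, -80.3, 239.8]
tcp_rot: [-0.0, 0.573, 0.82, -0.0]
wrist_force: [-0.2, 0.1, 0.2]
gripper_width: 85.3
t 3.275 pos [564.7 -80.3 239.8] q [-2.000e-04  5.731e-01  8.195e-01 -1.000e-04] F [-0.2  0.1  0.2] w 85.3 j [-0.14  0.25 -0.11  1.21  0.   -0.49]
DELTA 0.02 0.04 -0.02  -0.0 -0.0 -0.2   rows>=0.0
```

View pics/w1.png

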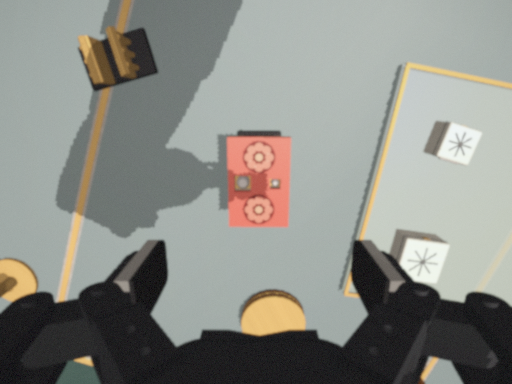

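The plate fills (228–291, 136–226), nearly square to the image. Its holes are at (243,183) big and (275,184) small, and the rack is at (115,60). I measure the plate pose from this view.

```bash
cat >> h.py <<'E'
def redrect(c):
    h=cv2.cvtColor(c['color'],cv2.COLOR_RGB2HSV)
    m=cv2.inRange(h,(0,90,90),(9,255,255))|cv2.inRange(h,(172,90,90),(180,255,255))
    m=cv2.morphologyEx(m,cv2.MORPH_CLOSE,np.ones((9,9)))
    q=max(cv2.findContours(m,cv2.RETR_EXTERNAL,cv2.CHAIN_APPROX_NONE)[0],key=cv2.contourArea); return q
E
python3 - <<'E'
from h import *
np.set_printoptions(suppress=True,precision=2)
c=load('w1'); q=redrect(c).reshape(-1,2).astype(float)
P=onz(c,q,69)[:,:2].astype(np.float32); r=cv2.minAreaRect(P); print(r)
t=load('top0'); q2=redrect(t).reshape(-1,2).astype(float); print('top',cv2.minAreaRect(onz(t,q2,69)[:,:2].astype(np.float32)))
H=onz(c,[[243,183.5],[275.5,184]],69); print(H)
print(tri(c,[[243,183.5],[275.5,184]],load('top0'),[[314.0,160],[300.6,165]]))
# corners for size/height
b=cv2.boxPoints(cv2.minAreaRect(q.astype(np.float32)));print(b)
bt=cv2.boxPoints(cv2.minAreaRect(q2.astype(np.float32)));print(bt)
E
```

```text
((574.2759399414062, -77.71572875976562), (97.13169860839844, 63.63144302368164), 20.01368522644043)
top ((573.776611328125, -75.9096908569336), (97.62789154052734, 66.43890380859375), 19.479408264160156)
[[580.8  -91.93  69.  ]
 [569.72 -60.07  69.  ]]
[[580.58 -91.87  68.58   0.64]
 [568.92 -60.1   69.21   1.48]]
[[227. 135.]
 [289. 135.]
 [289. 226.]
 [227. 226.]]
[[286.76 148.24]
 [313.12 138.19]
 [327.93 177.07]
 [301.57 187.12]]
```

```bash
python3 - <<'E'
from h import *
phi=.347;Rm=Rt(phi,-25,1); G=np.array([574.4,-77.2,62])+10*np.array([np.cos(phi),np.sin(phi),0])
for b in (80,):
    go(G+(19-b)*Rm[:,2],Rm)
E
```

```text
DELTA -0.05 4.60 12.26  25.0 0.0 0.2   rows>=2.3
```

```bash
python3 -m inch '0 -1.5 3 8 0 0 -1;0 -2 6 16 0 0 -1;0 -2 8 25 0 0 -1;0 -2 8 25 0 0 -1;0 -2 8 25 0 0 -1'; python3 - <<'E'
from h import *
st()
phi=.347;Rm=Rt(phi,-25,1); G=np.array([574.4,-77.2,62])+10*np.array([np.cos(phi),np.sin(phi),0])
print(G+(19-80)*Rm[:,2]);go(G+(19-80)*Rm[:,2],Rm); go(G+19*Rm[:,2],Rm)
E
```

```text
time: 3.95
tool_pos: [546.4, -87.3, 160.5]
tcp_rot: [-0.123, 0.559, 0.801, -0.177]
wrist_force: [-0.6, -0.8, -0.1]
gripper_width: 85.3
t 3.95 pos [546.4 -87.3 160.5] q [-0.123   0.5587  0.8009 -0.177 ] F [-0.6 -0.8 -0.1] w 85.3 j [-0.06  0.62  0.16  1.52 -0.17 -0.38]
[608.04714203 -65.03210105 117.28477501]
DELTA -0.03 7.76 1.16  0.1 0.2 0.3   rows>=1.3
DELTA -0.01 7.75 9.16  0.1 0.2 0.3   rows>=1.9
```

```bash
python3 -m inch '0 4 0.6 0 0 0 -1;0 7.75 1.2 0.1 0.2 0.3 -1;0 7.75 1.2 0.1 0.2 0.3 -1;0 7.75 1.2 0.1 0.2 0.3 -1'; python3 - <<'E'
from h import *
st()
phi=.347;Rm=Rt(phi,-25,1); G=np.array([574.4,-77.2,62])+10*np.array([np.cos(phi),np.sin(phi),0])
go(G+19*Rm[:,2],Rm); snap('wrist','w2')
E
```

```text
time: 4.45
tool_pos: [607.6, -65.3, 120.0]
tcp_rot: [-0.123, 0.561, 0.799, -0.176]
wrist_force: [1.0, -0.6, -0.6]
gripper_width: 85.7
t 4.45 pos [607.6 -65.3 120. ] q [-0.123   0.5614  0.7992 -0.1762] F [ 1.  -0.6 -0.6] w 85.7 j [-0.02  0.76  0.32  1.54 -0.15 -0.34]
DELTA 0.02 0.13 8.23  0.2 0.0 -0.1   rows>=1.3
```

View pics/w2.png

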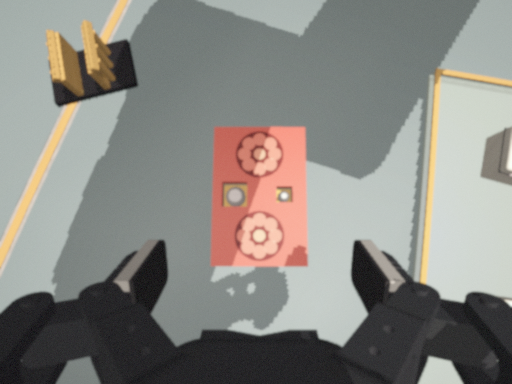

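The plate sits centred between the jaws (mid column 260). I go down along the tool axis and close.

```bash
python3 -m inch '0 0.1 4 0.2 0 0 -1;0 0.1 7 0.2 0 0 -1;0 0.1 8.2 0.2 0 0 -1;0 0.1 8.2 0.2 0 0 -1;0 0.1 8.2 0.2 0 0 -1'; python3 - <<'E'
from h import *
st()
phi=.347;Rm=Rt(phi,-25,1); G=np.array([574.4,-77.2,62])+10*np.array([np.cos(phi),np.sin(phi),0])
go(G+19*Rm[:,2],Rm)
E
python3 -m inch '0 0 0 0 0 0 0;0 0 0 0 0 0 1;0 0 0 0 0 0 1;0 0 0 0 0 0 1;0 0 0 0 0 0 1'
python3 - <<'E'
from h import *
st();snap('wrist','w3'); snap('scene','s3')
E
```

```text
time: 5.12
tool_pos: [576.6, -76.2, 43.3]
tcp_rot: [-0.125, 0.561, 0.799, -0.178]
wrist_force: [-0.2, 0.3, 0.7]
gripper_width: 85.2
t 5.125 pos [576.6 -76.2  43.3] q [-0.125   0.5606  0.7989 -0.1783] F [-0.2  0.3  0.7] w 85.2 j [-0.04  0.76  0.14  1.36 -0.16 -0.35]
DELTA -0.02 -0.10 -0.12  -0.2 0.0 -0.0   rows>=0.0
time: 5.75
tool_pos: [576.6, -76.0, 42.8]
tcp_rot: [-0.125, 0.56, 0.799, -0.178]
wrist_force: [1.9, 0.5, 5.9]
gripper_width: 62.9
t 5.75 pos [576.6 -76.   42.8] q [-0.1251  0.5605  0.799  -0.1784] F [1.9 0.5 5.9] w 62.9 j [-0.04  0.76  0.14  1.36 -0.16 -0.35]
```

View pics/w3.png

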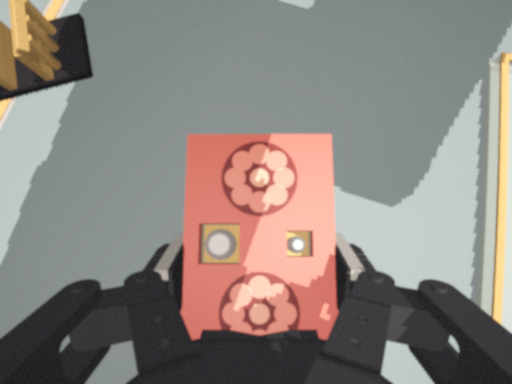

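Gripped at 62.9 mm. Before lifting I measure the rack from w1 and w2.

```bash
python3 - <<'E'
from h import *
for f,(x,y) in (('w1',(65,10)),('w2',(35,10))):
    im=cv2.imread('pics/%s.png'%f)[y:y+100,x:x+110]; cv2.imwrite('pics/c%s.png'%f,cv2.resize(im,None,fx=6,fy=6,interpolation=cv2.INTER_CUBIC))
E
```

```text
(no output)
```

View pics/cw1.png

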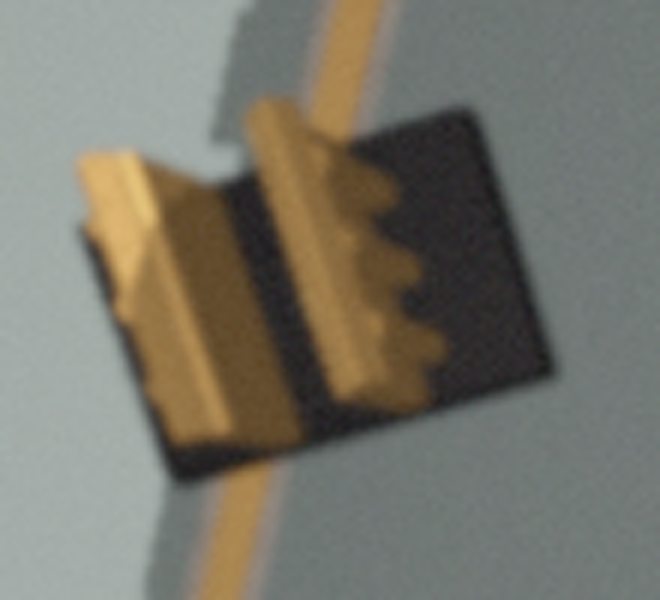

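View pics/cw2.png

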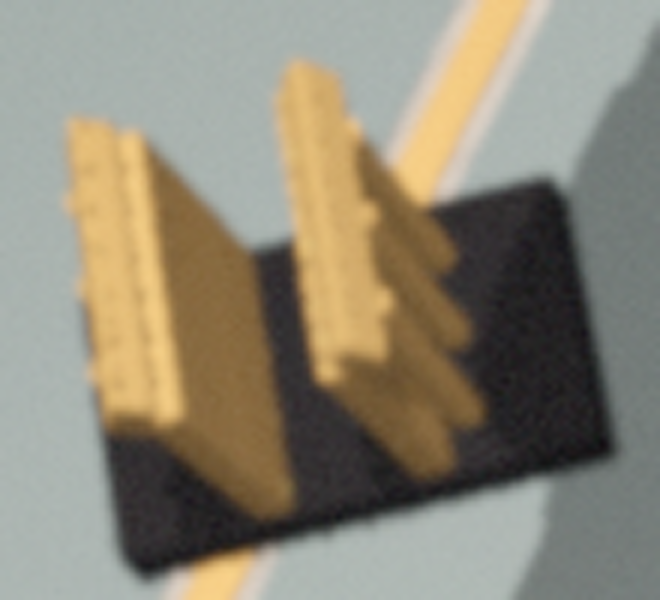

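```bash
python3 - <<'E'
from h import *
np.set_printoptions(suppress=True,precision=1)
T=lambda p,o,k:np.array(p,float)/k+np.array(o)+0.5/k-0.5
a=load('w1');b=load('w2');t=load('top0')
p1=T([(132,152),(230,432),(250,110),(340,400)],(65,10),6);p2=T([(133,135),(180,418),(282,90),(318,380)],(35,10),6)
X=tri(a,p1,b,p2);print(X)
print(onz(a,p1,41),onz(b,p2,41))
B1=onz(a,T([(470,108),(550,372),(180,480)],(65,10),6),8); B2=onz(b,T([(553,185),(608,450),(140,570)],(35,10),6),8)
print('base',B1,B2)
P=np.array([onz(t,T(p,(270,125),5),8)[0] for p in [(477,353),(604,265),(660,345),(536,432)]]);print('top base',P,P.mean(0))
for B in(B1,B2):
  print('centre',(B[0]+B[2])/2,'y ang',np.arctan2(*(B[0]-B[1])[[1,0]]),'x ang',np.arctan2(*(B[1]-B[2])[[1,0]]))
E
```

```text
[[ 495.6 -295.2   35.9    0.7]
 [ 534.6 -267.5   36.8    0.2]
 [ 482.3 -276.6   36.6    0.2]
 [ 523.  -250.1   37.6    0.4]]
[[ 495.5 -292.    41. ]
 [ 534.3 -265.6   41. ]
 [ 482.4 -274.3   41. ]
 [ 522.6 -248.5   41. ]] [[ 498.1 -290.7   41. ]
 [ 535.8 -263.9   41. ]
 [ 484.6 -272.9   41. ]
 [ 524.2 -247.7   41. ]]
base [[ 466.9 -252.2    8. ]
 [ 506.4 -225.7    8. ]
 [ 549.5 -288.5    8. ]] [[ 469.2 -251.5    8. ]
 [ 508.7 -223.9    8. ]
 [ 551.5 -286.     8. ]]
top base [[ 505.2 -225.6    8. ]
 [ 549.3 -291.3    8. ]
 [ 509.1 -317.2    8. ]
 [ 466.1 -253.1    8. ]] [ 507.4 -271.8    8. ]
centre [ 508.2 -270.3    8. ] y ang -2.5524339473159308 x ang 2.172154103690916
centre [ 510.3 -268.7    8. ] y ang -2.5326680538887083 x ang 2.1739248985369235
```

```bash
cat >> h.py <<'E'
def plateR(phi,stage):
    h=np.array([np.cos(phi),np.sin(phi),0]);l=np.array([-np.sin(phi),np.cos(phi),0]);u=np.array([0,0,1.])
    return {0:np.c_[h,l,u],1:np.c_[u,l,-h],2:np.c_[-h,l,-u]}[stage]
def toolpose():
    s=sense();q=np.array(s['tcp_rot']);return np.array(s['tool_pos']),R.from_quat(q[[1,2,3,0]]).as_matrix()
PH=.347; PC=np.array([574.4,-77.2,62]); RP=-.971; RC=np.array([508.7,-271.3,56])
def rel(pc,pR,tp,tR): return pR.T@(tp-pc),pR.T@tR   # tool in plate frame
def tgt(pc,pR,r): return pc+pR@r[0],pR@r[1]
E
python3 - <<'E'
from h import *
import pickle
tp,tR=toolpose(); r=rel(PC,plateR(PH,0),tp,tR); pickle.dump(r,open('g1.pkl','wb')); print(r)
go(*tgt(PC+[0,0,110],plateR(PH,0),r))
go(*tgt(RC+[0,0,110],plateR(RP,1),r))
E
```

```text
(array([  2.49294856,   0.33092318, -19.16861695]), array([[-3.78977721e-04,  9.05067157e-01, -4.25268500e-01],
       [ 9.99999927e-01,  3.22086022e-04, -2.05677620e-04],
       [-4.91790197e-05, -4.25268547e-01, -9.05067213e-01]]))
DELTA -0.00 -4.68 -9.96  0.0 -0.0 -0.0   rows>=1.8
DELTA -17.90 -16.68 -6.05  -75.5 -28.1 77.8   rows>=10.5
```

```bash
python3 -m inch '0 -0.9 -2 0 0 0 1;0 -2.8 -6 0 0 0 1;0 -4.7 -10 0 0 0 1;0 -4.7 -10 0 0 0 1'; python3 - <<'E'
from h import *
import pickle
r=pickle.load(open('g1.pkl','rb'))
st()
d,rv=go(*tgt(RC+[0,0,110],plateR(RP,1),r))
for k in (.09,.18,.27,.36,.45): print(np.round(d*k,1),np.round(rv*k,0))
E
```

```text
time: 6.35
tool_pos: [577.9, -76.2, 155.5]
tcp_rot: [-0.123, 0.561, 0.799, -0.177]
wrist_force: [0.5, 0.6, -3.4]
gripper_width: 62.9
t 6.35 pos [577.9 -76.2 155.5] q [-0.1235  0.5609  0.7992 -0.1773] F [ 0.5  0.6 -3.4] w 62.9 j [-0.04  0.68  0.26  1.56 -0.16 -0.35]
DELTA -17.84 -11.99 4.18  -75.3 -28.1 77.8   rows>=10.5
[-1.6 -1.1  0.4] [-7. -3.  7.]
[-3.2 -2.2  0.8] [-14.  -5.  14.]
[-4.8 -3.2  1.1] [-20.  -8.  21.]
[-6.4 -4.3  1.5] [-27. -10.  28.]
[-8.  -5.4  1.9] [-34. -13.  35.]
```

```bash
python3 -m inch '-1.6 -1.1 0.4 -7 -3 7 1;-3.2 -2.2 0.8 -14 -5 14 1;-4.8 -3.2 1.1 -20 -8 21 1;-6.4 -4.3 1.5 -27 -10 28 1;-8 -5.4 1.9 -34 -13 35 1'; python3 - <<'E'
from h import *
import pickle
r=pickle.load(open('g1.pkl','rb'))
st()
d,rv=go(*tgt(RC+[0,0,110],plateR(RP,1),r))
for k in (.17,.34,.51,.68,.85): print(np.round(d*k,1),np.round(rv*k,0))
E
```

```text
time: 6.98
tool_pos: [548.4, -171.5, 157.3]
tcp_rot: [0.189, 0.761, 0.62, -0.03]
wrist_force: [0.9, 0.0, -2.6]
gripper_width: 62.9
t 6.975 pos [ 548.4 -171.5  157.3] q [ 0.189   0.7606  0.6203 -0.0304] F [ 0.9  0.  -2.6] w 62.9 j [-0.13  0.12 -0.53  0.67 -0.3   0.03]
DELTA -11.73 -0.62 2.18  -41.2 -15.1 42.8   rows>=5.7
[-2.  -0.1  0.4] [-7. -3.  7.]
[-4.  -0.2  0.7] [-14.  -5.  15.]
[-6.  -0.3  1.1] [-21.  -8.  22.]
[-8.  -0.4  1.5] [-28. -10.  29.]
[-10.   -0.5   1.9] [-35. -13.  36.]
```

```bash
python3 -m inch '-2 -0.1 0.4 -7 -3 7 1;-4 -0.2 0.7 -14 -5 15 1;-6 -0.3 1.1 -21 -8 22 1;-8 -0.4 1.5 -28 -10 29 1;-10 -0.5 1.9 -35 -13 36 1'; python3 - <<'E'
from h import *
import pickle
r=pickle.load(open('g1.pkl','rb'))
st()
d,rv=go(*tgt(RC+[0,0,110],plateR(RP,1),r))
E
```

```text
time: 7.6
tool_pos: [552.5, -267.7, 184.5]
tcp_rot: [0.464, 0.821, 0.31, 0.118]
wrist_force: [-0.3, -0.0, -3.2]
gripper_width: 62.7
t 7.6 pos [ 552.5 -267.7  184.5] q [0.464  0.8214 0.31   0.1177] F [-0.3 -0.  -3.2] w 62.7 j [-0.1   0.04 -1.02 -0.28 -0.69  0.45]
DELTA -3.59 -1.92 0.62  -7.6 -0.9 6.7   rows>=0.9
```

```bash
python3 -m inch '-3.6 -1.9 0.6 -7.6 -0.9 6.7 1;-3.6 -1.9 0.6 -7.6 -0.9 6.7 1;-3.6 -1.9 0.6 -7.6 -0.9 6.7 1'; python3 - <<'E'
from h import *
import pickle
r=pickle.load(open('g1.pkl','rb'))
st()
d,rv=go(*tgt(RC+[0,0,110],plateR(RP,1),r))
d,rv=go(*tgt(RC+[0,0,70],plateR(RP,1),r))
E
```

```text
time: 7.98
tool_pos: [560.6, -278.6, 184.7]
tcp_rot: [0.497, 0.822, 0.247, 0.129]
wrist_force: [-0.7, 0.0, -1.1]
gripper_width: 62.6
t 7.975 pos [ 560.6 -278.6  184.7] q [0.4967 0.8221 0.2465 0.1289] F [-0.7  0.  -1.1] w 62.6 j [-0.07  0.12 -1.03 -0.39 -0.8   0.55]
DELTA -3.84 -2.23 -0.47  -3.1 2.7 0.7   rows>=0.7
DELTA -3.71 -5.75 1.42  -3.1 2.7 0.7   rows>=1.1
```

Joint 3 is at its limit (−1.03), with the tool too horizontal so near the base. I fit a small kinematic model from the recorded states to choose a workable tilt.

```bash
cat > kin.py <<'E'
import numpy as np
from scipy.spatial.transform import Rotation as R
from scipy.optimize import least_squares
def fk(q,p):
    x0,h,a,b,c,d,e,f,g=p
    A=R.from_euler('z',q[0]).as_matrix(); pos=A@[x0,0,h]
    A=A@R.from_euler('y',q[1]).as_matrix(); pos=pos+A@[a,0,b]
    A=A@R.from_euler('y',-q[2]).as_matrix(); pos=pos+A@[c,0,d]
    A=A@R.from_euler('y',q[3]).as_matrix(); pos=pos+A@[e,0,f]
    A=A@R.from_euler('z',q[4]).as_matrix(); pos=pos+A@[g,0,0]
    A=A@R.from_euler('x',q[5]).as_matrix(); return pos,A   # tool z = A x
D=[([197.711,-566.485,231.299],[-1.235,.314,-.047,1.21,0,1.571]),([384.7,-313.8,236],[-.68,.12,-.28,1.17,0,2.1]),([553.5,-85.5,239.7],[-.15,.24,-.13,1.2,0,0]),
([564.7,-80.3,239.8],[-.14,.25,-.11,1.21,0,-.49]),([546.4,-87.3,160.5],[-.06,.62,.16,1.52,-.17,-.38]),([607.6,-65.3,120],[-.02,.76,.32,1.54,-.15,-.34]),
([576.6,-76,43.1],[-.04,.76,.14,1.36,-.16,-.35]),([577.9,-76.2,155.5],[-.04,.68,.26,1.56,-.16,-.35]),([548.4,-171.5,157.3],[-.13,.12,-.53,.67,-.3,.03]),
([552.5,-267.7,184.5],[-.1,.04,-1.02,-.28,-.69,.45]),([560.6,-278.6,184.7],[-.07,.12,-1.03,-.39,-.8,.55])]
def fit():
    r=least_squares(lambda p:np.r_[np.concatenate([fk(q,p)[0]-x for x,q in D]),.02*(p-P0)],P0); return r.x
P0=np.array([0,150,50,250,250,0,60,0,160.])
if __name__=='__main__':
    p=fit();print(p.round(1));print([np.round(fk(q,p)[0]-x,1).tolist() for x,q in D]); np.save('kp.npy',p)
    for x,q in D[:1]: print(fk(q,p)[1].round(2))
E
python3 kin.py
```

```text
[  1.8 289.6   2.2 542.6 444.5  64.2 145.2  -9.1 332.6]
[[0.3, -0.9, -1.0], [0.0, 2.7, 0.3], [2.2, 1.5, -2.2], [-2.0, 1.0, 0.7], [-1.5, -1.8, -0.7], [1.2, 3.4, -1.2], [0.5, -0.1, 1.4], [-0.4, 0.1, 1.2], [1.9, 0.4, 2.1], [1.8, -0.7, 1.8], [-2.5, 0.3, -2.4]]
[[-0.    0.33 -0.94]
 [ 0.   -0.94 -0.33]
 [-1.   -0.    0.  ]]
```

```bash
cat >> kin.py <<'E'
LO=np.array([-2.67,-.69,-1.03,-2.08,-1.42,-3.14]);HI=np.array([2.67,1.73,1.25,2.16,1.45,3.14])
def ik(tp,tR,p,n=12,seed=None):
    best=None;rng=np.random.default_rng(0)
    A=np.c_[tR[:,2],tR[:,0],tR[:,1]]
    def res(q):
        x,B=fk(q,p); return np.r_[(x-tp)/100,R.from_matrix(B.T@A).as_rotvec()]
    m=.03
    for i in range(n):
        q0=np.array(seed) if (seed is not None and i==0) else np.array([np.arctan2(tp[1],tp[0])+rng.normal()*.2,.4,-.2,.8,0,rng.uniform(-3,3)])+rng.normal(size=6)*.2
        r=least_squares(res,np.clip(q0,LO+m+.001,HI-m-.001),bounds=(LO+m,HI-m))
        if best is None or r.cost<best[0]-1e-9: best=(r.cost,r.x)
        if best[0]<1e-8: break
    e=res(best[1]); return np.linalg.norm(e[:3])*100,np.degrees(np.linalg.norm(e[3:])),best[1]
E
cat > scan.py <<'E'
from h import *; from kin import *
p=np.load('kp.npy')
for nm,c,phi in (('stand',np.array([574.4,-77.2,62]),PH),('rack',RC,RP)):
  for jaw in (1,-1):
    for b in (-60,-50,-45,-40,-30,-20,0,20,30,40,45,50,60,75,90):
      out=[]
      for up in (0,40,100):
        Rm=Rt(phi,b,jaw); tp=c+[0,0,up+(10 if nm=='rack' else 0)]+19*Rm[:,2]
        e=ik(tp,Rm,p,6); out.append('ok' if e[0]<1 and e[1]<.5 else '%d/%d'%(e[0],e[1]))
        if up==0: q=e[2]
      print(nm,jaw,b,out,q.round(2))
E
python3 scan.py
```

```text
stand 1 -60 ['0/0', '1/2', '2/5'] [ 0.02  1.31  0.86  2.13 -0.29 -0.17]
stand 1 -50 ['ok', 'ok', 'ok'] [ 0.01  1.14  0.63  1.9  -0.26 -0.22]
stand 1 -45 ['ok', 'ok', 'ok'] [-0.    1.05  0.51  1.79 -0.24 -0.25]
stand 1 -40 ['ok', 'ok', 'ok'] [-0.01  0.97  0.41  1.67 -0.23 -0.28]
stand 1 -30 ['ok', 'ok', 'ok'] [-0.03  0.81  0.2   1.45 -0.19 -0.33]
stand 1 -20 ['ok', 'ok', 'ok'] [-0.06  0.67  0.01  1.23 -0.14 -0.39]
stand 1 0 ['ok', 'ok', 'ok'] [-0.13  0.42 -0.35  0.8  -0.   -0.48]
stand 1 20 ['ok', 'ok', 'ok'] [-0.24  0.24 -0.68  0.35  0.19 -0.55]
stand 1 30 ['ok', 'ok', 'ok'] [-0.3   0.2  -0.84  0.1   0.3  -0.58]
stand 1 40 ['ok', 'ok', 'ok'] [-0.36  0.21 -0.98 -0.19  0.43 -0.58]
stand 1 45 ['0/2', '0/0', 'ok'] [-0.4   0.24 -1.   -0.25  0.51 -0.61]
stand 1 50 ['2/5', '1/4', '0/0'] [-0.45  0.27 -1.   -0.28  0.6  -0.64]
stand 1 60 ['3/11', '3/10', '2/7'] [-0.54  0.36 -1.   -0.37  0.81 -0.73]
stand 1 75 ['5/17', '5/17', '4/16'] [-0.65  0.58 -1.   -0.62  1.13 -0.82]
stand 1 90 ['7/22', '6/22', '6/22'] [-0.7   0.83 -1.   -1.11  1.37 -0.69]
stand -1 -60 ['0/0', '1/2', '2/5'] [ 0.02  1.31  0
[... 2401 characters left out ...]
ck -1 -20 ['ok', 'ok', 'ok'] [-0.56  0.66  0.    1.24  0.14 -2.76]
rack -1 0 ['ok', 'ok', 'ok'] [-0.49  0.41 -0.35  0.81 -0.   -2.66]
rack -1 20 ['ok', 'ok', 'ok'] [-0.39  0.23 -0.69  0.36 -0.19 -2.59]
rack -1 30 ['ok', 'ok', 'ok'] [-0.33  0.19 -0.84  0.11 -0.31 -2.56]
rack -1 40 ['ok', 'ok', 'ok'] [-0.26  0.2  -0.99 -0.18 -0.43 -2.56]
rack -1 45 ['0/2', '0/0', 'ok'] [-0.22  0.22 -1.   -0.23 -0.51 -2.53]
rack -1 50 ['2/5', '1/4', '0/0'] [-0.18  0.26 -1.   -0.26 -0.6  -2.49]
rack -1 60 ['3/11', '3/10', '2/7'] [-0.08  0.35 -1.   -0.34 -0.81 -2.4 ]
rack -1 75 ['5/17', '5/17', '4/16'] [ 0.03  0.56 -1.   -0.59 -1.13 -2.31]
rack -1 90 ['12/21', '6/23', '6/22'] [ 0.08  1.17 -1.   -2.05 -1.39  3.11]
```

Feasible tilt at both places is about −50° to +42°. I go back, reseat the plate as it was, and regrip at about −48°.

```bash
python3 - <<'E'
from h import *
import pickle
r=pickle.load(open('g1.pkl','rb'))
st()
d,rv=go(*tgt(PC+[0,0,110],plateR(PH,0),r))
for k in (.09,.18,.27,.36,.45): print(np.round(d*k,1),np.round(rv*k,0))
E
```

```text
t 7.975 pos [ 560.6 -278.6  184.7] q [0.4967 0.8221 0.2465 0.1289] F [-0.7  0.  -1.1] w 62.6 j [-0.07  0.12 -1.03 -0.39 -0.8   0.55]
DELTA 12.26 -10.16 -13.02  71.0 28.1 -79.4   rows>=10.3
[ 1.1 -0.9 -1.2] [ 6.  3. -7.]
[ 2.2 -1.8 -2.3] [ 13.   5. -14.]
[ 3.3 -2.7 -3.5] [ 19.   8. -21.]
[ 4.4 -3.7 -4.7] [ 26.  10. -29.]
[ 5.5 -4.6 -5.9] [ 32.  13. -36.]
```

```bash
python3 -m inch '1.1 -0.9 -1.2 6 3 -7 1;2.2 -1.8 -2.3 13 5 -14 1;3.3 -2.7 -3.5 19 8 -21 1;4.4 -3.7 -4.7 26 10 -29 1;5.5 -4.6 -5.9 32 13 -36 1'; python3 - <<'E'
from h import *
import pickle
r=pickle.load(open('g1.pkl','rb'))
st()
d,rv=go(*tgt(PC+[0,0,110],plateR(PH,0),r))
for k in (.2,.4,.6,.8,1): print(np.round(d*k,1),np.round(rv*k,0))
E
```

```text
time: 8.6
tool_pos: [567.5, -186.8, 173.2]
tcp_rot: [0.24, 0.79, 0.564, -0.009]
wrist_force: [0.6, -0.3, -3.2]
gripper_width: 63.0
t 8.6 pos [ 567.5 -186.8  173.2] q [ 0.2397  0.7903  0.5638 -0.0094] F [ 0.6 -0.3 -3.2] w 63.0 j [-0.12  0.09 -0.57  0.58 -0.36  0.15]
DELTA 10.74 -2.70 -2.28  39.2 15.2 -43.1   rows>=5.6
[ 2.1 -0.5 -0.5] [ 8.  3. -9.]
[ 4.3 -1.1 -0.9] [ 16.   6. -17.]
[ 6.4 -1.6 -1.4] [ 24.   9. -26.]
[ 8.6 -2.2 -1.8] [ 31.  12. -35.]
[10.7 -2.7 -2.3] [ 39.  15. -43.]
```

```bash
python3 -m inch '2 -0.5 -0.4 7 3 -8 1;4 -1 -0.8 14 5.5 -15.5 1;6 -1.5 -1.3 22 8.5 -24 1;8 -2 -1.7 29.5 11.5 -32.5 1;10.7 -2.7 -2.3 39.2 15.2 -43.1 1';python3 - <<'E'
from h import *
import pickle
r=pickle.load(open('g1.pkl','rb'))
st()
d,rv=go(*tgt(PC+[0,0,30],plateR(PH,0),r))
E
```

```text
time: 9.22
tool_pos: [577.9, -77.3, 153.5]
tcp_rot: [-0.086, 0.595, 0.783, -0.161]
wrist_force: [1.3, -0.4, -1.9]
gripper_width: 63.0
t 9.225 pos [577.9 -77.3 153.5] q [-0.0857  0.5952  0.7826 -0.1609] F [ 1.3 -0.4 -1.9] w 63.0 j [-0.04  0.61  0.16  1.45 -0.16 -0.28]
DELTA 0.62 2.77 7.55  4.3 1.5 -4.8   rows>=1.3
```

```bash
python3 -m inch '0.6 1 3 4.3 1.5 -4.8 1;0.6 2.77 7.5 4.3 1.5 -4.8 1;0.6 2.77 7.5 4.3 1.5 -4.8 1;0.6 2.77 7.5 4.3 1.5 -4.8 1;0.6 2.77 7.5 4.3 1.5 -4.8 1';python3 - <<'E'
from h import *
import pickle
r=pickle.load(open('g1.pkl','rb'))
st()
d,rv=go(*tgt(PC+[0,0,15],plateR(PH,0),r))
d,rv=go(*tgt(PC+[0,0,0],plateR(PH,0),r))
snap('wrist','w4')
E
```

```text
time: 9.85
tool_pos: [578.4, -76.3, 74.1]
tcp_rot: [-0.122, 0.562, 0.799, -0.178]
wrist_force: [-0.7, 0.2, -1.3]
gripper_width: 62.8
t 9.85 pos [578.4 -76.3  74.1] q [-0.1217  0.5619  0.7986 -0.1778] F [-0.7  0.2 -1.3] w 62.8 j [-0.04  0.73  0.16  1.4  -0.16 -0.35]
DELTA 0.09 0.54 1.54  0.3 0.2 -0.2   rows>=0.3
DELTA 0.10 1.17 2.90  0.3 0.2 -0.2   rows>=0.5
```

View pics/w4.png

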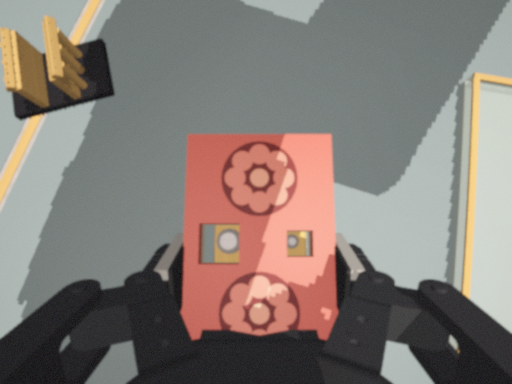

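The plate hasn't moved in the grip and the pins show through the holes, so I lower it.

```bash
python3 -m inch '0.1 0.3 0.8 0.3 0.2 -0.2 1;0.1 0.6 1.5 0.3 0.2 -0.2 1;0.1 0.8 2 0.3 0.2 -0.2 1;0.1 1 2.5 0.3 0.2 -0.2 1;0.1 1.15 2.8 0.3 0.2 -0.2 1';python3 - <<'E'
from h import *
import pickle
r=pickle.load(open('g1.pkl','rb'))
st()
d,rv=go(*tgt(PC+[0,0,0],plateR(PH,0),r))
snap('wrist','w5')
E
```

```text
time: 10.52
tool_pos: [575.2, -75.8, 42.8]
tcp_rot: [-0.126, 0.56, 0.799, -0.18]
wrist_force: [-3.3, 3.2, 25.4]
gripper_width: 63.0
t 10.525 pos [575.2 -75.8  42.8] q [-0.1265  0.56    0.7987 -0.1803] F [-3.3  3.2 25.4] w 63.0 j [-0.04  0.77  0.14  1.36 -0.16 -0.35]
DELTA -0.07 0.11 -0.05  -0.3 0.0 0.0   rows>=0.0
```

View pics/w5.png

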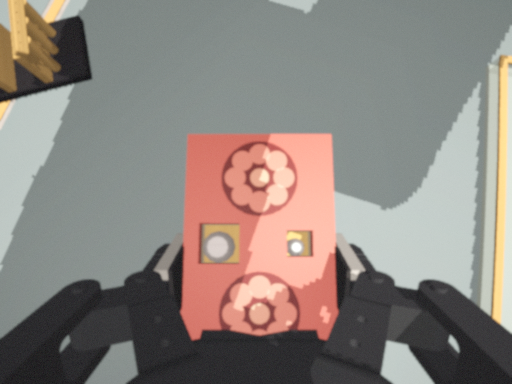

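```bash
python3 -m inch '0 -0.05 -0.1 0 0 0 -1;0 -0.05 -0.1 0 0 0 -1;0 -0.05 -0.1 0 0 0 -1;0 -0.05 -0.1 0 0 0 -1;0 -0.05 -0.1 0 0 0 -1';python3 - <<'E'
from h import *
st()
G=np.array([573.8,-77.2,61.5])+10*np.array([np.cos(PH),np.sin(PH),0]); Rm=Rt(PH,-48,1)
go(G+19*Rm[:,2],Rm);go(G+11*Rm[:,2],Rm)
E
```

```text
time: 11.2
tool_pos: [575.4, -75.8, 41.9]
tcp_rot: [-0.127, 0.56, 0.799, -0.18]
wrist_force: [0.5, 0.1, 0.0]
gripper_width: 85.4
t 11.2 pos [575.4 -75.8  41.9] q [-0.1265  0.5601  0.7987 -0.18  ] F [0.5 0.1 0. ] w 85.4 j [-0.04  0.77  0.14  1.36 -0.16 -0.35]
DELTA -0.08 -0.85 -0.36  22.6 -0.0 0.0   rows>=2.1
DELTA -0.08 -0.54 -1.10  22.6 -0.0 0.0   rows>=2.1
```

```bash
python3 -m inch '0 -0.4 -0.2 8 0 0 -1;-0.1 -0.7 -0.3 16 0 0 -1;-0.1 -0.85 -0.36 22.6 0 0 -1;-0.1 -0.85 -0.36 22.6 0 0 -1';python3 -m inch '0 0 0 0 0 0 0;0 0 0 0 0 0 1;0 0 0 0 0 0 1;0 0 0 0 0 0 1;0 0 0 0 0 0 1'; python3 - <<'E'
from h import *
import pickle
st(); c=snap('wrist','w6')
P=onz(c,redrect(c).reshape(-1,2),69)[:,:2].astype(np.float32); print(cv2.minAreaRect(P))
pc=np.array([573.8,-77.2,62]);tp,tR=toolpose(); r=rel(pc,plateR(PH,0),tp,tR); pickle.dump(r,open('g1.pkl','wb')); print(r)
go(*tgt(pc+[0,0,130],plateR(PH,0),r))
from kin import *
p=np.load('kp.npy')
for up in (0,30,80,110): print(ik(*tgt(RC+[0,0,up],plateR(RP,1),r),p))
E
```

```text
time: 11.7
tool_pos: [568.7, -78.2, 43.6]
tcp_rot: [-0.237, 0.523, 0.747, -0.335]
wrist_force: [-0.9, 0.6, -1.0]
gripper_width: 85.5
time: 12.32
tool_pos: [570.7, -79.0, 50.3]
tcp_rot: [-0.233, 0.525, 0.748, -0.332]
wrist_force: [5.9, 1.6, 7.1]
gripper_width: 62.9
t 12.325 pos [570.7 -79.   50.3] q [-0.2327  0.5248  0.7483 -0.3324] F [5.9 1.6 7.1] w 62.9 j [ 0.01  1.13  0.65  1.89 -0.25 -0.23]
((572.0509033203125, -78.38908386230469), (88.5596694946289, 63.90787124633789), 19.59510040283203)
(array([ -3.48892621,  -0.63644131, -11.72050911]), array([[-9.14629021e-04,  6.70535546e-01, -7.41876840e-01],
       [ 9.99999383e-01,  1.45182297e-04, -1.10163645e-03],
       [-6.30979012e-04, -7.41877389e-01, -6.70535265e-01]]))
DELTA -0.01 -9.64 -8.72  -0.0 -0.0 0.0   rows>=2.1
(np.float64(0.2749206308956251), np.float64(0.7693818145944032), array([-0.24277903,  0.20535208, -1.        , -0.21248859, -0.46550416,
        0.59126166]))
(np.float64(3.3476898518348135e-08), np.float64(9.182550204831521e-08), array([-0.24435746,  0.13358333, -0.98734324, -0.14357006, -0.46262963,
        0.58314453]))
(np.float64(8.046958439061534e-12), np.float64(1.5411654475927112e-11), array([-0.24435746,  0.02894702, -0.93070135,  0.01770814, -0.46262963,
        0.58314453]))
(np.float64(8.426404973224049e-08), np.float64(1.2641680588853089e-07), array([-0.24435746, -0.02433776, -0.89149918,  0.11019509, -0.46262963,
        0.58314453]))
```

View pics/w6.png

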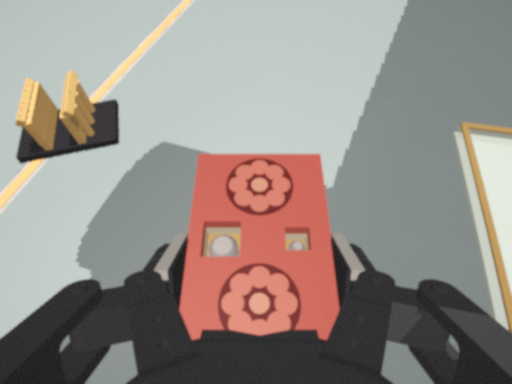

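Regripped (62.9 mm) at −48°. Lift straight up.

```bash
python3 -m inch '0 -1.5 -1.35 0 0 0 1;0 -4.4 -4 0 0 0 1;0 -7 -6.3 0 0 0 1;0 -9.6 -8.7 0 0 0 1;0 -9.6 -8.7 0 0 0 1'; python3 - <<'E'
from h import *
import pickle
r=pickle.load(open('g1.pkl','rb'))
st(); snap('wrist','w7')
d,rv=go(*tgt(RC+[0,0,90],plateR(RP,1),r))
for k in (.09,.18,.27,.36,.45): print(np.round(d*k,1),np.round(rv*k,0))
E
```

```text
time: 13.0
tool_pos: [571.2, -78.8, 181.3]
tcp_rot: [-0.232, 0.525, 0.748, -0.332]
wrist_force: [0.2, -0.4, -2.4]
gripper_width: 62.9
t 13.0 pos [571.2 -78.8 181.3] q [-0.2322  0.5252  0.7484 -0.3318] F [ 0.2 -0.4 -2.4] w 62.9 j [ 0.01  1.05  0.78  2.1  -0.25 -0.23]
DELTA -17.14 -5.44 11.49  -75.5 4.1 82.7   rows>=10.5
[-1.5 -0.5  1. ] [-7.  0.  7.]
[-3.1 -1.   2.1] [-14.   1.  15.]
[-4.6 -1.5  3.1] [-20.   1.  22.]
[-6.2 -2.   4.1] [-27.   1.  30.]
[-7.7 -2.4  5.2] [-34.   2.  37.]
```

View pics/w7.png

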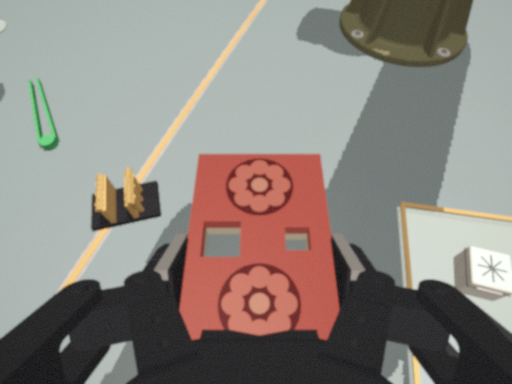

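The plate is free and unchanged in the grip. Swing to the rack.

```bash
python3 -m inch '-1.5 -0.5 1 -7 0 7 1;-3.1 -1 2.1 -14 1 15 1;-4.6 -1.5 3.1 -20 1 22 1;-6.2 -2 4.1 -27 1 30 1;-7.7 -2.4 5.2 -34 2 37 1'; python3 - <<'E'
from h import *
import pickle
r=pickle.load(open('g1.pkl','rb'))
st()
d,rv=go(*tgt(RC+[0,0,90],plateR(RP,1),r))
for k in (.17,.34,.51,.68,.85): print(np.round(d*k,1),np.round(rv*k,0))
E
```

```text
time: 13.68
tool_pos: [544.0, -170.2, 159.9]
tcp_rot: [0.031, 0.783, 0.603, -0.15]
wrist_force: [-0.0, -0.4, -2.2]
gripper_width: 63.0
t 13.675 pos [ 544.  -170.2  159.9] q [ 0.0313  0.7825  0.6035 -0.15  ] F [-0.  -0.4 -2.2] w 63.0 j [-0.15  0.43 -0.09  1.22 -0.26  0.13]
DELTA -10.58 0.44 4.79  -41.6 2.1 45.4   rows>=5.8
[-1.8  0.1  0.8] [-7.  0.  8.]
[-3.6  0.2  1.6] [-14.   1.  15.]
[-5.4  0.2  2.4] [-21.   1.  23.]
[-7.2  0.3  3.3] [-28.   1.  31.]
[-9.   0.4  4.1] [-35.   2.  39.]
```

```bash
python3 -m inch '-1.8 0.1 0.8 -7 0 8 1;-3.6 0.2 1.6 -14 1 15 1;-5.4 0.2 2.4 -21 1 23 1;-7.2 0.3 3.3 -28 1 31 1;-9 0.4 4.1 -35 2 39 1'; python3 - <<'E'
from h import *
import pickle
r=pickle.load(open('g1.pkl','rb'))
st()
d,rv=go(*tgt(RC+[0,0,90],plateR(RP,1),r))
E
```

```text
time: 14.3
tool_pos: [518.4, -264.4, 144.4]
tcp_rot: [0.297, 0.894, 0.329, 0.067]
wrist_force: [1.2, 0.0, -2.4]
gripper_width: 62.7
t 14.3 pos [ 518.4 -264.4  144.4] q [0.2975 0.8937 0.3291 0.0668] F [ 1.2  0.  -2.4] w 62.7 j [-0.24  0.02 -0.81  0.26 -0.41  0.52]
DELTA -1.33 0.72 0.87  -6.7 0.4 6.4   rows>=0.9
```

```bash
python3 -m inch '-1.3 0.7 0.9 -6.7 0.4 6.4 1;-1.3 0.7 0.9 -6.7 0.4 6.4 1;-1.3 0.7 0.9 -6.7 0.4 6.4 1'; python3 - <<'E'
from h import *
import pickle
r=pickle.load(open('g1.pkl','rb'))
st()
d,rv=go(*tgt(RC+[0,0,90],plateR(RP,1),r))
d,rv=go(*tgt(RC+[0,0,5],plateR(RP,1),r))
for n in ('top','wrist','scene'): snap(n,n+'8')
a=cv2.imread('pics/top8.png')[130:270,310:470];b=cv2.imread('pics/scene8.png')[80:220,140:300]
cv2.imwrite('pics/c8.png',np.hstack([cv2.resize(x,None,fx=2.5,fy=2.5,interpolation=2) for x in(a,b)]))
E
```

```text
time: 14.68
tool_pos: [517.7, -280.9, 143.7]
tcp_rot: [0.342, 0.891, 0.278, 0.104]
wrist_force: [0.3, -0.1, -1.5]
gripper_width: 63.2
t 14.675 pos [ 517.7 -280.9  143.7] q [0.3424 0.8914 0.2782 0.1042] F [ 0.3 -0.1 -1.5] w 63.2 j [-0.24  0.01 -0.91  0.06 -0.46  0.58]
DELTA -0.26 -0.18 0.00  -0.2 0.0 0.3   rows>=0.1
DELTA -0.22 -5.86 6.33  -0.2 0.0 0.3   rows>=1.4
```

View pics/c8.png

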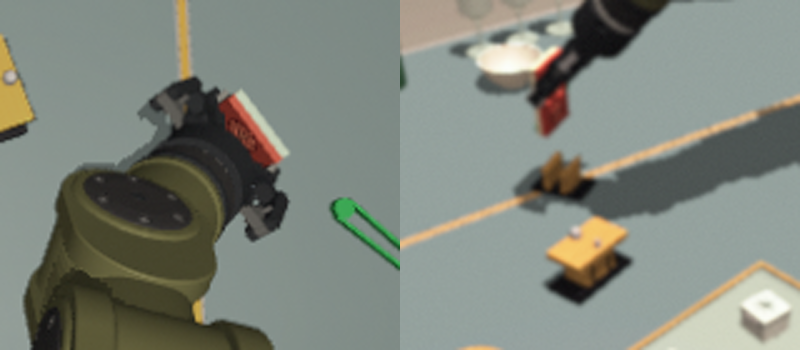

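View pics/wrist8.png

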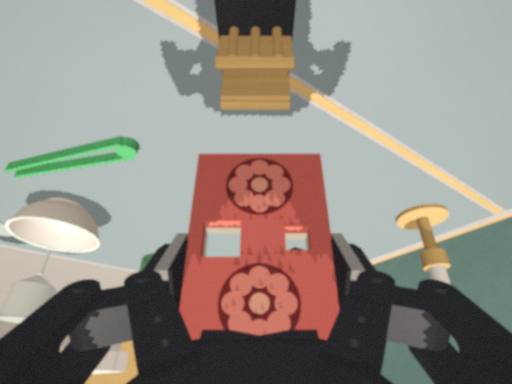

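The plate hangs upright above the rack, red face toward the base. The rack's near wall is at (217–293, 35–108) in wrist. I check my rack estimate against this view.

```bash
python3 - <<'E'
from h import *
c=load('wrist8'); h=np.array([np.cos(RP),np.sin(RP),0]);l=np.array([-np.sin(RP),np.cos(RP),0])
im=cv2.imread('pics/wrist8.png')
for x,col in ((-11,(255,0,0)),(11,(0,255,0))):
    for y in (-24,24):
        u=proj(c,[RC+[0,0,41-56]+h*x+l*y])[0]; print(x,y,u.round(1)); cv2.circle(im,tuple(int(round(v*1)) for v in u),2,col,-1)
cv2.imwrite('pics/c8w.png',cv2.resize(im[0:180,150:350],None,fx=3.5,fy=3.5,interpolation=2))
t=load('top8')
E
```

```text
-11 -24 [216.3  71.7]
-11 24 [294.4  72.1]
11 -24 [219.9  99.6]
11 24 [291.2  99.9]
```

View pics/c8w.png

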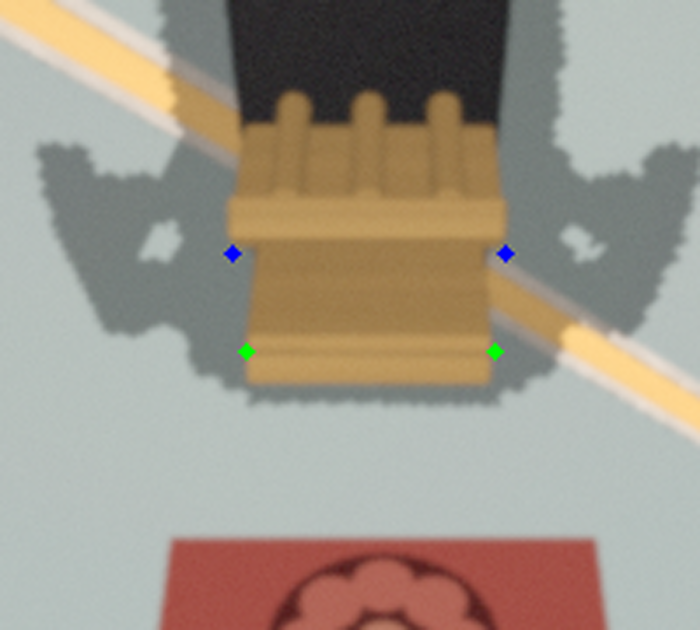

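Predicted and seen wall edges agree to about 3 px, which a flare edge at 37 mm height explains. I lower into the slot, aiming 1 mm nearer the base.

```bash
python3 -m inch '-0.2 -1.5 1.5 -0.2 0 0.3 1;-0.2 -3 3.1 -0.2 0 0.3 1;-0.2 -4 4.2 -0.2 0 0.3 1;-0.2 -4.6 4.8 -0.2 0 0.3 1;-0.2 -4.6 4.8 -0.2 0 0.3 1'; python3 - <<'E'
from h import *
import pickle
r=pickle.load(open('g1.pkl','rb'))
h=np.array([np.cos(RP),np.sin(RP),0])
st()
d,rv=go(*tgt(RC-h,plateR(RP,1),r))
for n in ('top','wrist','scene'): snap(n,n+'9')
a=cv2.imread('pics/top9.png')[130:270,310:470];b=cv2.imread('pics/scene9.png')[100:200,150:264]
cv2.imwrite('pics/c9.png',np.hstack([cv2.resize(a,(400,350),interpolation=2),cv2.resize(b,(399,350),interpolation=2)]))
E
```

```text
time: 15.45
tool_pos: [515.0, -280.9, 77.4]
tcp_rot: [0.344, 0.891, 0.275, 0.106]
wrist_force: [0.3, -0.5, -1.7]
gripper_width: 63.0
t 15.45 pos [ 515.  -280.9   77.4] q [0.3445 0.8914 0.2748 0.1062] F [ 0.3 -0.5 -1.7] w 63.0 j [-0.24  0.14 -1.   -0.16 -0.46  0.58]
DELTA -0.04 -1.73 1.79  0.2 0.0 -0.1   rows>=0.4
```

View pics/c9.png

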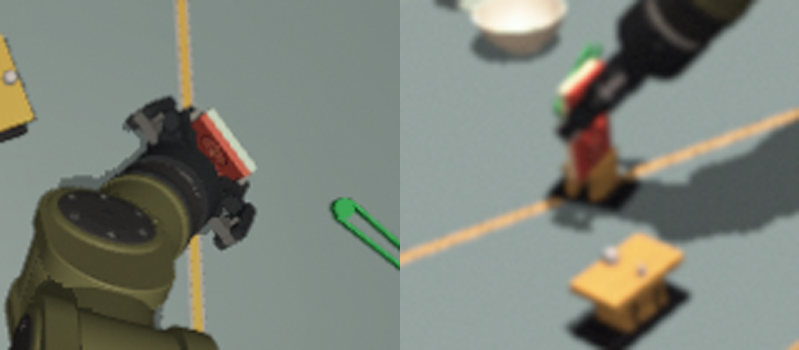

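View pics/wrist9.png

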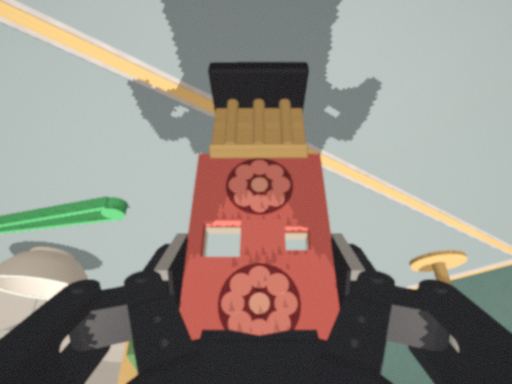

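```bash
python3 -m inch '0 -0.5 0.5 0 0 0 1;0 -0.9 1 0 0 0 1;0 -1.3 1.4 0 0 0 1;0 -1.6 1.7 0 0 0 1;0 -1.6 1.7 0 0 0 1'; python3 - <<'E'
from h import *
import pickle
r=pickle.load(open('g1.pkl','rb'))
h=np.array([np.cos(RP),np.sin(RP),0])
st()
d,rv=go(*tgt(RC-h,plateR(RP,1),r))
snap('wrist','wrist10'); snap('scene','scene10')
E
```

```text
time: 16.23
tool_pos: [514.0, -280.5, 53.6]
tcp_rot: [0.344, 0.891, 0.275, 0.106]
wrist_force: [0.1, -0.1, -1.6]
gripper_width: 63.0
t 16.225 pos [ 514.  -280.5   53.6] q [0.3445 0.8914 0.2747 0.1061] F [ 0.1 -0.1 -1.6] w 63.0 j [-0.24  0.19 -1.02 -0.24 -0.46  0.58]
DELTA 0.02 -0.06 0.09  0.1 0.0 -0.1   rows>=0.0
```

View pics/wrist10.png

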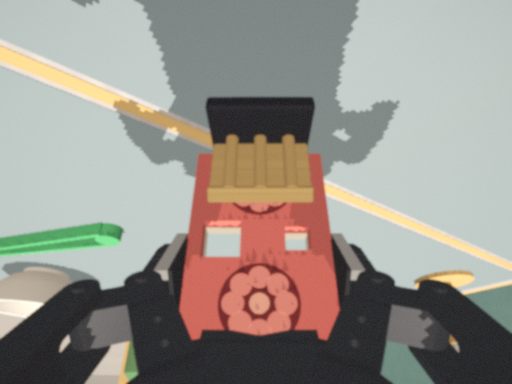

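The near wall now hides the plate's lower end, so it is in the slot. I go the last 2 mm and release.

```bash
python3 -m inch '0 -0.1 0.1 0 0 0 1;0 -0.2 0.2 0 0 0 1;0 -0.2 0.2 0 0 0 1'; python3 -m inch '0 0 0 0 0 0 0.2;0 0 0 0 0 0 -0.3;0 0 0 0 0 0 -1;0 0 0 0 0 0 -1;0 0 0 0 0 0 -1'; python3 - <<'E'
from h import *
st();snap('wrist','wrist11')
E
```

```text
time: 16.7
tool_pos: [514.7, -280.7, 51.9]
tcp_rot: [0.345, 0.891, 0.274, 0.107]
wrist_force: [-0.2, -0.7, 0.2]
gripper_width: 63.0
time: 17.32
tool_pos: [514.3, -280.4, 51.4]
tcp_rot: [0.345, 0.891, 0.275, 0.106]
wrist_force: [-1.7, -0.9, 0.3]
gripper_width: 85.3
t 17.325 pos [ 514.3 -280.4   51.4] q [0.3447 0.8913 0.2746 0.1065] F [-1.7 -0.9  0.3] w 85.3 j [-0.24  0.2  -1.02 -0.25 -0.46  0.58]
```

View pics/wrist11.png

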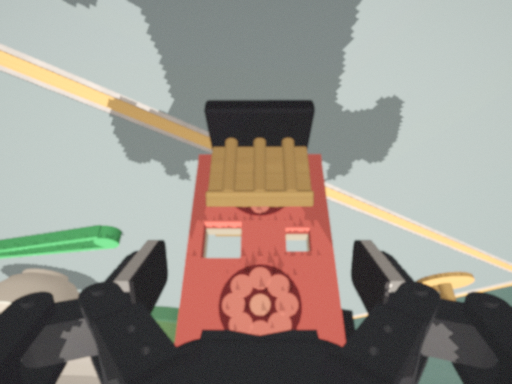

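```bash
python3 -m inch '0 2.5 -2.8 0 0 0 -1;0 5.5 -6.1 0 0 0 -1;0 8 -8.9 0 0 0 -1;0 10 -11 0 0 0 -1;0 10 -11 0 0 0 -1'; python3 - <<'E'
from h import *
st()
h=np.array([np.cos(RP),np.sin(RP),0])
for n in ('top','wrist','scene'): snap(n,n+'12')
Rm=Rt(RP,-48,1); G=RC-h+[0,0,20]
d,rv=go(G+(19-110)*Rm[:,2],Rm)
for k in (.12,.24,.36,.48,.6): print(np.round(d*k,1),np.round(rv*k,0))
a=cv2.imread('pics/top12.png')[130:270,310:470];b=cv2.imread('pics/scene12.png')[100:200,150:264]
cv2.imwrite('pics/c12.png',np.hstack([cv2.resize(a,(400,350),interpolation=2),cv2.resize(b,(399,350),interpolation=2)]))
E
```

```text
time: 18.0
tool_pos: [516.1, -281.0, 203.7]
tcp_rot: [0.346, 0.891, 0.274, 0.109]
wrist_force: [0.4, -0.1, 0.4]
gripper_width: 85.4
t 18.0 pos [ 516.1 -281.   203.7] q [0.3462 0.8908 0.2736 0.1089] F [ 0.4 -0.1  0.4] w 85.4 j [-0.24 -0.09 -0.84  0.22 -0.47  0.58]
DELTA 0.13 0.04 8.39  90.2 0.0 -0.1   rows>=8.4
[0. 0. 1.] [11.  0. -0.]
[0. 0. 2.] [22.  0. -0.]
[0. 0. 3.] [32.  0. -0.]
[0.1 0.  4. ] [43.  0. -0.]
[0.1 0.  5. ] [54.  0. -0.]
```

View pics/c12.png

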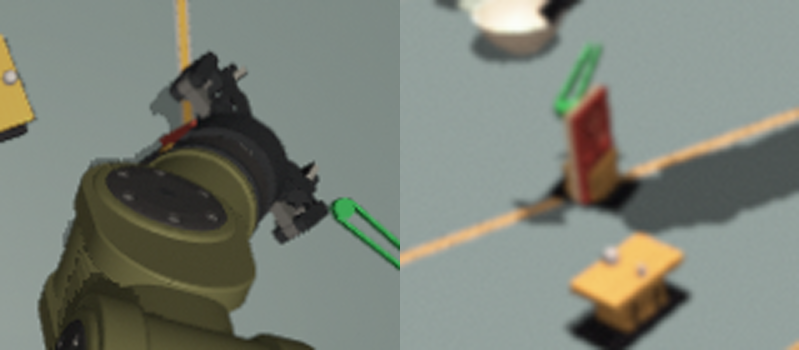

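View pics/wrist12.png

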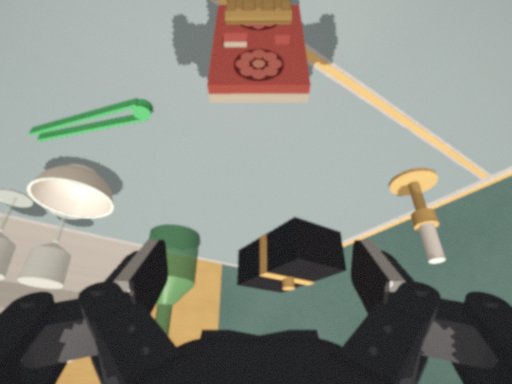

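The plate stands in the rack, red face to the base, with its top edge at wrist row ~91. Now I swing over to the other tilt.

```bash
python3 -m inch '0 0 0 10 0 0 -1;0 0 0 20 0 0 -1;0 0 0 30 0 0 -1;0 0 0 40 0 0 -1;0 0 0 50 0 0 -1'; python3 - <<'E'
from h import *
st()
h=np.array([np.cos(RP),np.sin(RP),0])
snap('wrist','wrist13')
Rm=Rt(RP,-48,1); G=RC-h+[0,0,20]
d,rv=go(G+(19-110)*Rm[:,2],Rm)
E
```

```text
time: 18.77
tool_pos: [514.1, -280.4, 199.3]
tcp_rot: [-0.067, 0.953, 0.294, -0.02]
wrist_force: [1.0, 0.5, -0.9]
gripper_width: 85.3
t 18.775 pos [ 514.1 -280.4  199.3] q [-0.0672  0.9534  0.2936 -0.0203] F [ 1.   0.5 -0.9] w 85.3 j [-0.53  0.41  0.01  1.3   0.06  0.44]
DELTA 0.24 6.26 4.82  39.2 0.1 -0.3   rows>=3.7
```

View pics/wrist13.png

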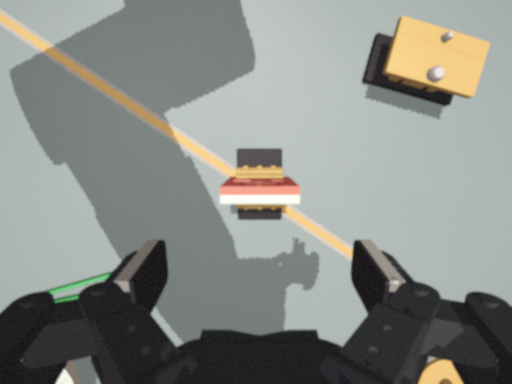

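```bash
python3 - <<'E'
from h import *
a=cv2.imread('pics/wrist13.png')[140:225,205:315];b=cv2.imread('pics/wrist12.png')[0:110,195:320]
cv2.imwrite('pics/c13.png',np.vstack([cv2.resize(a,(605,467),interpolation=2)])); cv2.imwrite('pics/c13b.png',cv2.resize(b,(625,550),interpolation=2))
E
```

```text
(no output)
```

View pics/c13.png

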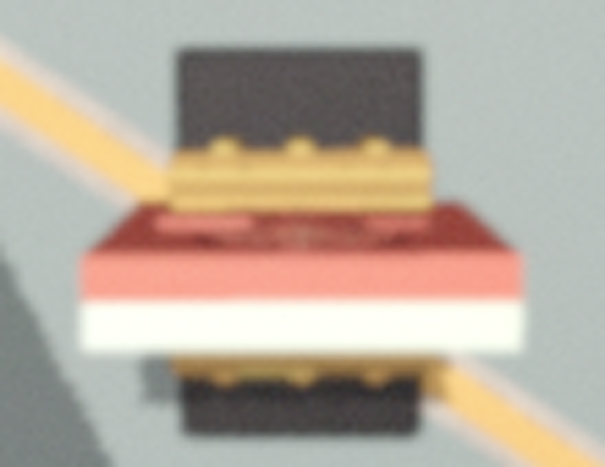

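View pics/c13b.png

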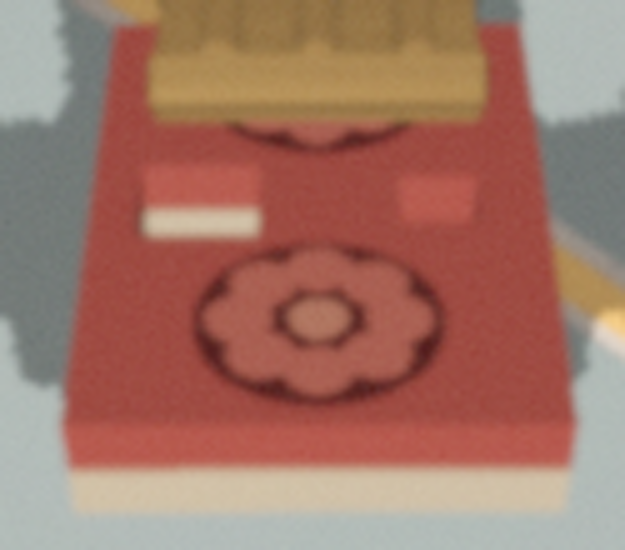

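```bash
python3 - <<'E'
from h import *
np.set_printoptions(suppress=True,precision=1)
a=load('wrist13');b=load('wrist12')
X=tri(a,[[219.9,194.2],[299.9,194.2],[220.5,185.8],[299.3,185.8],[220,203.6],[300,203.6]],b,[[208.9,93.0],[309.2,93.0],[208.4,84.4],[309.6,84.4],[209.5,102],[308.7,102]])
print(X)
h=np.array([np.cos(RP),np.sin(RP),0]);l=np.array([-np.sin(RP),np.cos(RP),0])
for i in (0,2,4):
    m=(X[i]+X[i+1])[:3]/2; print('mid',m,'h',(m-RC)@h,'l',(m-RC)@l,'yaw',np.arctan2(*(X[i+1]-X[i])[[1,0]]),np.linalg.norm((X[i+1]-X[i])[:3]))
E
python3 - <<'E'
import cv2
b=cv2.imread('pics/scene12.png')[115:170,175:245]; cv2.imwrite('pics/c12b.png',cv2.resize(b,(700,550),interpolation=2))
E
```

```text
[[ 481.4 -287.9  103.1    0.2]
 [ 534.1 -252.   103.2    0.1]
 [ 478.  -282.   103.2    0.2]
 [ 529.8 -246.7  103.3    0.2]
 [ 485.4 -294.4  102.8    0.4]
 [ 538.8 -258.   103.     0.3]]
mid [ 507.7 -269.9  103.1] h -1.6660668696522225 l -0.02313972818354731 yaw 0.5977895167557571 63.846755632106046
mid [ 503.9 -264.3  103.2] h -8.440780176701216 l -0.02660900756342635 yaw 0.5977021571143459 62.6033402670486
mid [ 512.1 -276.2  102.9] h 5.981943930326751 l 0.021766260505241452 yaw 0.5977393830019515 64.69261304272683
```

View pics/c12b.png

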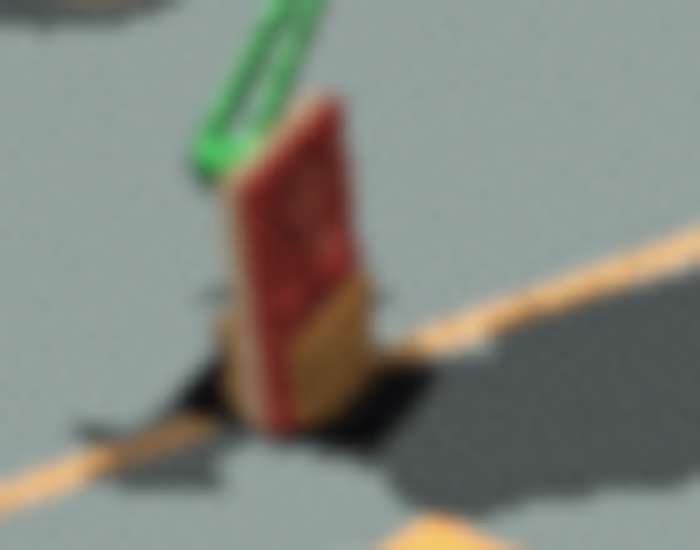

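Top edge triangulated at 103.1 mm (expected 104), centred in the slot, with lean below 1° or so. I check the second grip's reach for the final pose.

```bash
cat >> h.py <<'E'
RP2=-.973; PL1=RC-1.6*np.array([np.cos(RP2),np.sin(RP2),0])+[0,0,-.8]
E
python3 - <<'E'
from h import *; from kin import *
p=np.load('kp.npy')
import itertools
for off,b in itertools.product((5,12,20),(-47,-49,-51)):
    Rm=Rt(RP2,b,1); tp=PL1+[0,0,off]+19*Rm[:,2]; r=rel(PL1,plateR(RP2,1),tp,Rm)
    o=[ik(tp,Rm,p,4)]+[ik(*tgt(PC+[0,0,u],plateR(PH,2),r),p,4) for u in (0,12,100)]
    print(off,b,[(round(x[0],1),round(x[1],1)) for x in o],o[0][2].round(2),o[1][2].round(2))
st()
for off,b in ((12,-49),):
    Rm=Rt(RP2,b,1); tp=PL1+[0,0,off]+19*Rm[:,2]; go(tp-110*Rm[:,2],Rm)
    print(ik(tp-110*Rm[:,2],Rm,p))
E
```

```text
5 -47 [(np.float64(0.0), np.float64(0.0)), (np.float64(0.5), np.float64(1.5)), (np.float64(0.4), np.float64(1.0)), (np.float64(0.0), np.float64(0.0))] [-0.63  1.08  0.54  1.82  0.25  0.24] [-0.39  0.22 -1.   -0.22  0.48 -0.6 ]
5 -49 [(np.float64(0.0), np.float64(0.0)), (np.float64(0.1), np.float64(0.2)), (np.float64(0.0), np.float64(0.0)), (np.float64(0.0), np.float64(0.0))] [-0.63  1.11  0.58  1.86  0.26  0.23] [-0.38  0.21 -1.   -0.21  0.45 -0.59]
5 -51 [(np.float64(0.0), np.float64(0.0)), (np.float64(0.0), np.float64(0.0)), (np.float64(0.0), np.float64(0.0)), (np.float64(0.0), np.float64(0.0))] [-0.63  1.15  0.63  1.91  0.26  0.22] [-0.36  0.2  -0.98 -0.16  0.42 -0.59]
12 -47 [(np.float64(0.0), np.float64(0.0)), (np.float64(0.7), np.float64(2.0)), (np.float64(0.5), np.float64(1.5)), (np.float64(0.0), np.float64(0.0))] [-0.63  1.07  0.54  1.83  0.25  0.24] [-0.41  0.21 -1.   -0.2   0.49 -0.62]
12 -49 [(np.float64(0.0), np.float64(0.0)), (np.float64(0.2), np.float64(0.6)), (np.float64(0.0), np.float64(0.1)), (np.float64(0.0), np.float64(0.0))] [-0.63  1.11  0.58  1.87  0.26  0.23] [
[... 592 characters left out ...]
p.float64(0.6)), (np.float64(0.0), np.float64(0.0))] [-0.63  1.1   0.59  1.88  0.26  0.23] [-0.4   0.2  -1.   -0.17  0.47 -0.62]
20 -51 [(np.float64(0.0), np.float64(0.0)), (np.float64(0.0), np.float64(0.0)), (np.float64(0.0), np.float64(0.0)), (np.float64(0.0), np.float64(0.0))] [-0.63  1.13  0.63  1.93  0.26  0.22] [-0.39  0.19 -1.   -0.15  0.44 -0.61]
t 18.825 pos [ 514.  -282.4  194.1] q [-0.0728  0.9532  0.2923 -0.0246] F [ 2.4 -2.3 -3.5] w 85.3 j [-0.54  0.43  0.02  1.3   0.06  0.43]
DELTA 0.23 6.46 5.80  40.2 0.1 -0.2   rows>=3.8
(np.float64(1.9325849085689166), np.float64(4.347895722885222), array([-0.66456311,  1.19984812,  1.00502207,  2.13      ,  0.24259582,
        0.22417625]))
```

```bash
python3 - <<'E'
from h import *; from kin import *
p=np.load('kp.npy')
Rm=Rt(RP2,-51,1); tp=PL1+[0,0,8]+19*Rm[:,2]
for u in (75,60,50): print(ik(tp+[0,0,u],Rm,p,4))
go(tp+[0,0,60],Rm)
E
```

```text
(np.float64(2.602958626964272e-08), np.float64(2.2647358274432947e-08), array([-0.63117758,  1.08172276,  0.66953272,  2.01941293,  0.26354307,
        0.22027202]))
(np.float64(4.9084622251794425e-08), np.float64(4.389116005001607e-08), array([-0.63117758,  1.0928178 ,  0.65825237,  1.99703754,  0.26354307,
        0.22027202]))
(np.float64(7.242477480786673e-08), np.float64(6.547541261922757e-08), array([-0.63117758,  1.10061413,  0.65154058,  1.98252941,  0.26354307,
        0.22027202]))
DELTA 0.21 -1.55 8.62  42.2 0.1 -0.3   rows>=3.9
```

```bash
python3 -m inch '0.2 0 0 10 0 0 -1;0.2 0 1 20 0 0 -1;0.2 -0.5 3 30 0 0 -1;0.2 -1 6 42.2 0.1 -0.3 -1;0.2 -1.5 8.6 42.2 0.1 -0.3 -1'; python3 -m inch '0 0 0 0 0 0 -1;0 0 0 0 0 0 -1'; python3 - <<'E'
from h import *
Rm=Rt(RP2,-51,1); tp=PL1+[0,0,8]+19*Rm[:,2]
st();go(tp+[0,0,60],Rm);go(tp,Rm);snap('wrist','wrist14')
E
```

```text
time: 19.45
tool_pos: [497.8, -256.3, 103.6]
tcp_rot: [-0.411, 0.863, 0.267, -0.128]
wrist_force: [-0.0, 0.3, -1.2]
gripper_width: 85.7
time: 19.7
tool_pos: [502.2, -257.7, 121.8]
tcp_rot: [-0.4, 0.867, 0.271, -0.121]
wrist_force: [0.1, -0.7, 1.0]
gripper_width: 85.4
t 19.7 pos [ 502.2 -257.7  121.8] q [-0.4003  0.8671  0.2708 -0.1209] F [ 0.1 -0.7  1. ] w 85.4 j [-0.63  1.07  0.66  1.99  0.26  0.22]
DELTA -0.23 0.70 0.80  1.6 -0.1 0.5   rows>=0.2
DELTA -0.27 5.26 4.70  1.6 -0.1 0.5   rows>=1.1
```

View pics/wrist14.png

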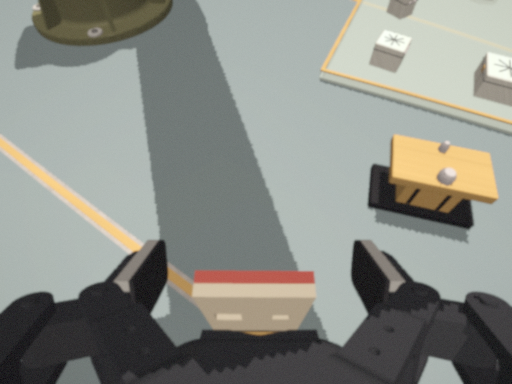

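The plate's end is between the jaws (cols 192–315), with the 2.5 mm offset the numbers show. I go down and close.

```bash
python3 -m inch '-0.27 0.7 0.8 1.6 -0.1 0.5 -1;-0.27 2.5 2.3 1.6 -0.1 0.5 -1;-0.27 4.2 3.8 1.6 -0.1 0.5 -1;-0.27 5.26 4.7 1.6 -0.1 0.5 -1;-0.27 5.26 4.7 1.6 -0.1 0.5 -1'; python3 -m inch '0 0 0 0 0 0 -1;0 0 0 0 0 0 -0.2;0 0 0 0 0 0 1;0 0 0 0 0 0 1;0 0 0 0 0 0 1';python3 - <<'E'
from h import *
Rm=Rt(RP2,-51,1); tp=PL1+[0,0,8]+19*Rm[:,2]
st();go(tp,Rm);snap('wrist','wrist15')
E
```

```text
time: 20.38
tool_pos: [497.1, -256.5, 44.6]
tcp_rot: [-0.416, 0.86, 0.264, -0.13]
wrist_force: [-0.0, -0.3, -0.1]
gripper_width: 85.6
time: 21.0
tool_pos: [498.3, -257.3, 47.3]
tcp_rot: [-0.414, 0.861, 0.264, -0.129]
wrist_force: [1.2, -1.7, 5.7]
gripper_width: 63.2
t 21.0 pos [ 498.3 -257.3   47.3] q [-0.4145  0.8613  0.2644 -0.1287] F [ 1.2 -1.7  5.7] w 63.2 j [-0.63  1.16  0.65  1.92  0.26  0.22]
DELTA 0.07 -0.24 -0.32  -0.4 0.1 -0.1   rows>=0.1
```

View pics/wrist15.png

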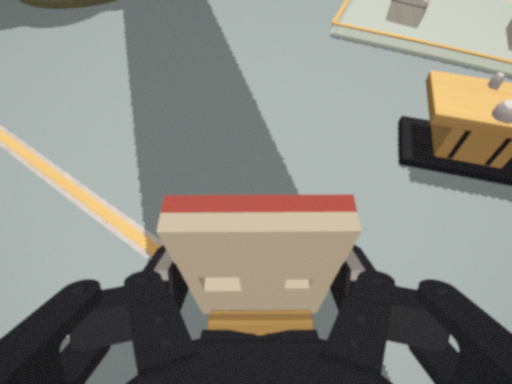

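```bash
python3 - <<'E'
from h import *
import pickle
tp,tR=toolpose(); r=rel(PL1,plateR(RP2,1),tp,tR); r[0][1]=0; print(r); pickle.dump(r,open('g2.pkl','wb'))
E
python3 -m inch '0 -1 -0.85 0 0 0 1;0 -2.5 -2.1 0 0 0 1;0 -4.5 -3.8 0 0 0 1;0 -5.4 -4.6 0 0 0 1;0 -5.4 -4.6 0 0 0 1'; python3 - <<'E'
from h import *
import pickle
st();snap('wrist','wrist16'); r=pickle.load(open('g2.pkl','rb'))
d,rv=go(*tgt(PC+[0,0,110],plateR(PH,2),r))
for k in (.09,.18,.27,.36,.45): print(np.round(d*k,1),np.round(rv*k,0))
E
```

```text
(array([-7.86702288,  0.        , 15.78600821]), array([[-2.56214698e-03, -7.81967037e-01, -6.23314519e-01],
       [ 9.99996257e-01, -2.60174973e-03, -8.46530681e-04],
       [-9.59749291e-04, -6.23314355e-01,  7.81970776e-01]]))
time: 21.68
tool_pos: [499.9, -259.4, 118.3]
tcp_rot: [-0.414, 0.861, 0.265, -0.129]
wrist_force: [-1.2, -0.3, -3.5]
gripper_width: 63.0
t 21.675 pos [ 499.9 -259.4  118.3] q [-0.4139  0.8615  0.2646 -0.1286] F [-1.2 -0.3 -3.5] w 63.0 j [-0.63  1.11  0.7   2.03  0.26  0.22]
DELTA 17.17 -9.72 5.86  -75.6 -9.1 -82.2   rows>=10.5
[ 1.5 -0.9  0.5] [-7. -1. -7.]
[ 3.1 -1.7  1.1] [-14.  -2. -15.]
[ 4.6 -2.6  1.6] [-20.  -2. -22.]
[ 6.2 -3.5  2.1] [-27.  -3. -30.]
[ 7.7 -4.4  2.6] [-34.  -4. -37.]
```

View pics/wrist16.png

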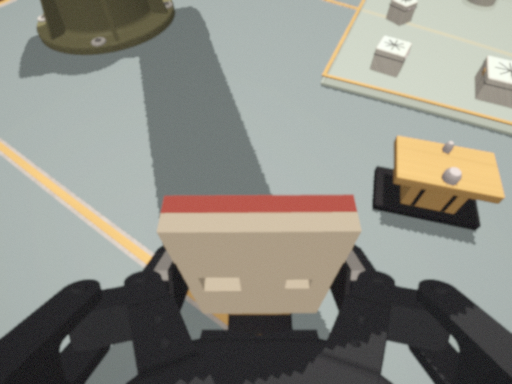

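Clear of the rack with the same grip. Swing back to the stand while turning.

```bash
python3 -m inch '1.5 -0.9 0.5 -7 -1 -7 1;3.1 -1.7 1.1 -14 -2 -15 1;4.6 -2.6 1.6 -20 -2 -22 1;6.2 -3.5 2.1 -27 -3 -30 1;7.7 -4.4 2.6 -34 -4 -37 1'; python3 - <<'E'
from h import *
import pickle
st(); r=pickle.load(open('g2.pkl','rb'))
d,rv=go(*tgt(PC+[0,0,110],plateR(PH,2),r))
for k in (.17,.34,.51,.68,.85): print(np.round(d*k,1),np.round(rv*k,0))
E
```

```text
time: 22.35
tool_pos: [536.2, -175.2, 134.7]
tcp_rot: [-0.158, 0.81, 0.561, 0.06]
wrist_force: [1.9, 0.1, -1.6]
gripper_width: 63.3
t 22.35 pos [ 536.2 -175.2  134.7] q [-0.158   0.8102  0.5612  0.0603] F [ 1.9  0.1 -1.6] w 63.3 j [-0.47  0.49 -0.07  1.24  0.26 -0.14]
DELTA 11.21 0.61 0.87  -41.4 -5.1 -45.1   rows>=5.7
[1.9 0.1 0.1] [-7. -1. -8.]
[3.8 0.2 0.3] [-14.  -2. -15.]
[5.7 0.3 0.4] [-21.  -3. -23.]
[7.6 0.4 0.6] [-28.  -3. -31.]
[9.5 0.5 0.7] [-35.  -4. -38.]
```

```bash
python3 -m inch '1.9 0.1 0.1 -7 -1 -8 1;3.8 0.2 0.3 -14 -2 -15 1;5.7 0.3 0.4 -21 -3 -23 1;7.6 0.4 0.6 -28 -3 -31 1;9.5 0.5 0.7 -35 -4 -38 1'; python3 - <<'E'
from h import *
import pickle
st(); r=pickle.load(open('g2.pkl','rb'))
d,rv=go(*tgt(PC+[0,0,80],plateR(PH,2),r))
E
```

```text
time: 22.98
tool_pos: [574.0, -90.0, 153.0]
tcp_rot: [0.135, 0.598, 0.752, 0.243]
wrist_force: [0.2, 0.7, -3.0]
gripper_width: 62.8
t 22.975 pos [574. -90. 153.] q [0.1349 0.5981 0.7518 0.2428] F [ 0.2  0.7 -3. ] w 62.8 j [-0.37  0.03 -0.74  0.37  0.38 -0.51]
DELTA 1.07 -0.50 2.97  -6.4 -1.0 -7.2   rows>=0.9
```

```bash
python3 -m inch '1.1 0 1 -6.4 -1 -7.2 1;1.1 -0.5 3 -6.4 -1 -7.2 1;1.1 -0.5 3 -6.4 -1 -7.2 1;1.1 -0.5 3 -6.4 -1 -7.2 1'; python3 - <<'E'
from h import *
import pickle
st(); r=pickle.load(open('g2.pkl','rb'))
d,rv=go(*tgt(PC+[0,0,80],plateR(PH,2),r))
d,rv=go(*tgt(PC+[0,0,25],plateR(PH,2),r))
for n in ('top','wrist','scene'): snap(n,n+'17')
a=cv2.imread('pics/top17.png')[110:220,250:375];b=cv2.imread('pics/scene17.png')[110:220,150:275]
cv2.imwrite('pics/c17.png',np.hstack([cv2.resize(a,(400,352),interpolation=2),cv2.resize(b,(400,352),interpolation=2)]))
E
```

```text
time: 23.48
tool_pos: [583.3, -75.4, 127.0]
tcp_rot: [0.188, 0.545, 0.771, 0.27]
wrist_force: [-0.0, -0.6, -1.9]
gripper_width: 62.9
t 23.475 pos [583.3 -75.4 127. ] q [0.1885 0.545  0.7712 0.2696] F [-0.  -0.6 -1.9] w 62.9 j [-0.36  0.04 -0.88  0.11  0.41 -0.58]
DELTA 0.13 -0.14 -0.01  -0.1 -0.0 -0.2   rows>=0.0
DELTA 0.11 -3.55 4.30  -0.1 -0.0 -0.2   rows>=0.9
```

View pics/c17.png

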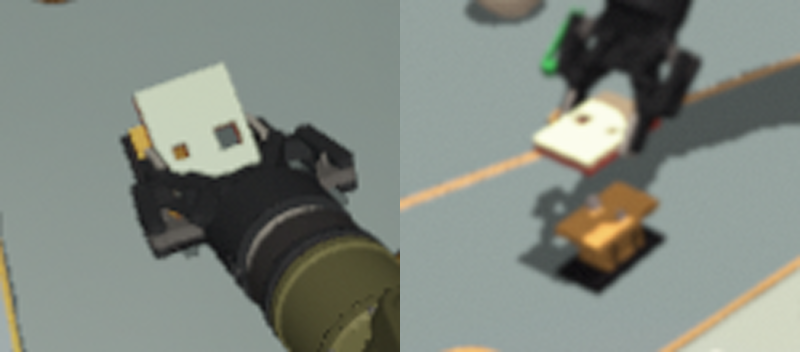

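View pics/wrist17.png

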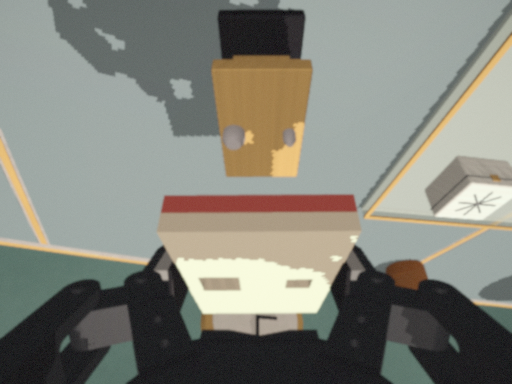

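Cream face up, big hole on the −y side as it must be. I measure holes in hand and pins in both cameras.

```bash
python3 - <<'E'
from h import *
a=cv2.imread('pics/top17.png')[125:175,285:345];cv2.imwrite('pics/c17a.png',cv2.resize(a,None,fx=12,fy=12,interpolation=2))
b=cv2.imread('pics/wrist17.png')[100:320,150:370];cv2.imwrite('pics/c17b.png',cv2.resize(b,None,fx=2.7,fy=2.7,interpolation=2)[:600])
b=cv2.imread('pics/w1.png')[125:240,215:305];cv2.imwrite('pics/c17c.png',cv2.resize(b,None,fx=5,fy=5,interpolation=2))
E
```

```text
(no output)
```

View pics/c17a.png

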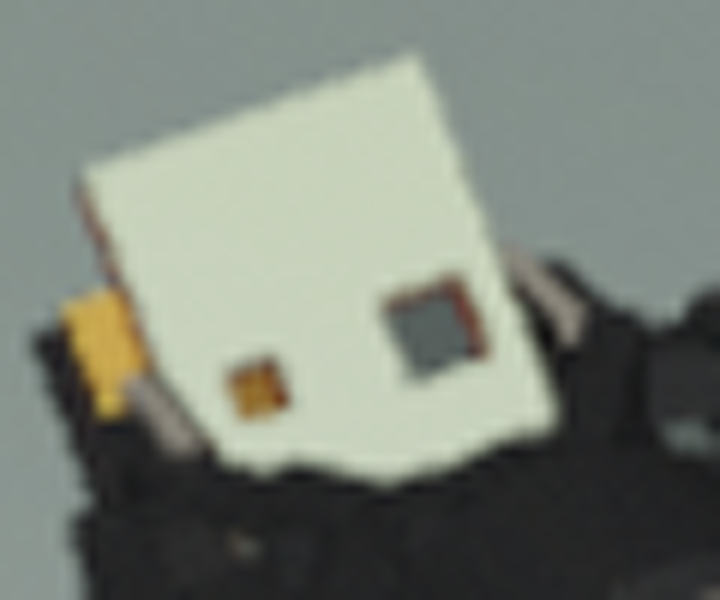

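View pics/c17b.png

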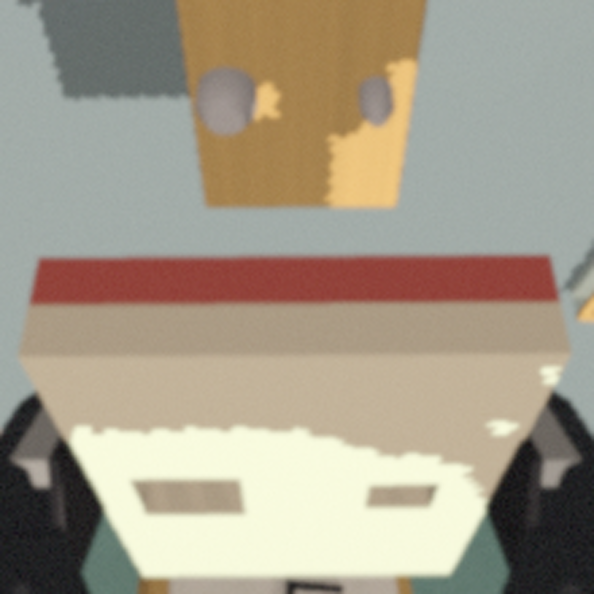

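View pics/c17c.png

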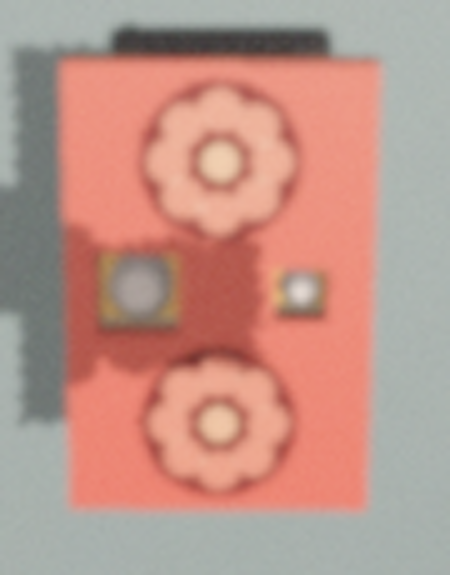

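```bash
python3 - <<'E'
from h import *
import pickle
np.set_printoptions(suppress=True,precision=1)
T=lambda p,o,k:np.array(p,float)/k+np.array(o)+0.5/k-0.5
h=np.array([np.cos(PH),np.sin(PH),0]);l=np.array([-np.sin(PH),np.cos(PH),0])
def loc(P): 
    P=np.atleast_2d(P)[:,:3]-PC; return np.c_[P@h,P@l,P[:,2]+62]
w1=load('w1');print('pins w1',loc(onz(w1,T([(139,287),(301,290)],(215,125),5),65)))
t0=load('top0');print('pins top0',loc(onz(t0,T([(224,179),(155,203)],(270,125),5),65)))
w=load('wrist17');t=load('top17')
H=tri(w,T([(192,496),(401,496)],(150,100),2.7),t,T([(437,327),(260,388)],(285,125),12));print('holes tri',H,loc(H))
C=tri(w,T([(452,576),(140,576)],(150,100),2.7),t,T([(80,172),(415,52)],(285,125),12));print('far? corners',loc(C),C[:,3])
print('pad outer edge',loc(onz(w,T([(205,207),(397,207)],(150,100),2.7),55)))
print('near edge z149',loc(onz(w,T([(22,352),(570,352)],(150,100),2.7),149)),'far',loc(onz(w,T([(140,576),(452,576)],(150,100),2.7),149)))
r=pickle.load(open('g2.pkl','rb')); tp,tR=toolpose(); pR=tR@r[1].T; pc=tp-pR@r[0]; print('nominal plate',loc(pc),pR)
E
```

```text
pins w1 [[  0.4 -16.8  65. ]
 [  0.9  17.2  65. ]]
pins top0 [[ -0.1 -17.1  65. ]
 [  0.2  17.6  65. ]]
holes tri [[580.2 -94.2 149.5   0.5]
 [569.1 -62.3 149.4   0.7]] [[ -0.4 -18.  149.5]
 [  0.1  15.8 149.4]]
far? corners [[ 48.2  31.5 149.7]
 [ 48.4 -33.6 149.4]] [1.4 1.5]
pad outer edge [[ 43.6 -25.8  55. ]
 [ 44.1  25.9  55. ]]
near edge z149 [[-47.6 -33.  149. ]
 [-46.9  30.6 149. ]] far [[ 50.5 -34.7 149. ]
 [ 51.6  31.4 149. ]]
nominal plate [[  1.7  -1.8 143.6]] [[-0.9 -0.3 -0. ]
 [-0.3  0.9  0. ]
 [ 0.   0.  -1. ]]
```

Holes (−0.15, −1.1 mm) versus pins (about +0.2, +0.2) in the stand frame. The plate is level, with its top at 149.5. I shift 1.25 mm left and lower to just above the pins.

```bash
python3 -m inch '0.12 -1 1.3 0 0 0 1;0.12 -2 2.6 0 0 -0.1 1;0.12 -3.2 4.1 0 0 -0.1 1;0.12 -3.82 4.88 0 0 -0.1 1;0.12 -3.82 4.88 0 0 -0.1 1'; python3 -m inch '0 0 0 0 0 0 1;0 0 0 0 0 0 1'; python3 - <<'E'
from h import *
import pickle
np.set_printoptions(suppress=True,precision=1)
st()
for n in ('top','wrist','scene'): snap(n,n+'18')
h=np.array([np.cos(PH),np.sin(PH),0]);l=np.array([-np.sin(PH),np.cos(PH),0])
r=pickle.load(open('g2.pkl','rb')); tp,tR=toolpose(); pR=tR@r[1].T; pc=tp-pR@r[0]-PC; print('nominal',pc@h,pc@l,pc[2]+62, 'actual est',pc@h-1.85,pc@l+.7)
a=cv2.imread('pics/top18.png')[130:180,280:340];cv2.imwrite('pics/c18a.png',cv2.resize(a,None,fx=10,fy=10,interpolation=2))
b=cv2.imread('pics/wrist18.png');cv2.imwrite('pics/c18b.png',b)
E
```

```text
time: 24.25
tool_pos: [582.8, -73.7, 64.3]
tcp_rot: [0.188, 0.544, 0.772, 0.269]
wrist_force: [-0.5, -0.5, -1.6]
gripper_width: 62.9
time: 24.5
tool_pos: [583.8, -74.0, 65.8]
tcp_rot: [0.19, 0.544, 0.772, 0.27]
wrist_force: [0.0, -0.0, -1.4]
gripper_width: 62.7
t 24.5 pos [583.8 -74.   65.8] q [0.2 0.5 0.8 0.3] F [ 0.  -0.  -1.4] w 62.7 j [-0.3  0.2 -0.9 -0.1  0.4 -0.6]
nominal 1.7749673783661204 0.06531814233464414 81.25891626156995 actual est -0.07503262163387969 0.7653181423346441
```

View pics/c18a.png

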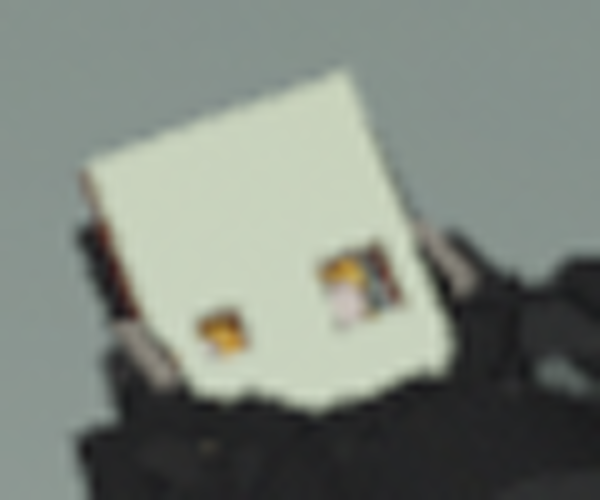

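View pics/c18b.png

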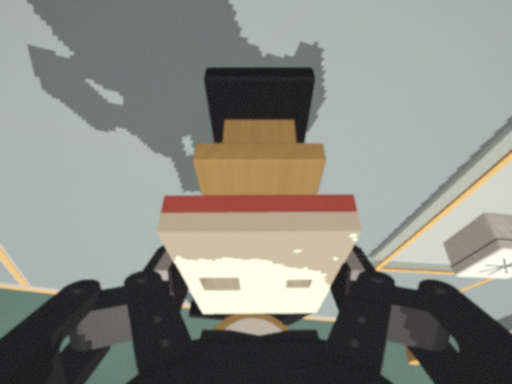

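In top, the big pin shows at the lower-left of its hole, offset by just the parallax expected (residual about 0.5 mm). I lower onto the pins.

```bash
python3 -m inch '-0.04 -0.3 0.4 0 0 0 1;-0.04 -0.5 0.7 0 0 0 1;-0.04 -0.7 0.95 0 0 0 1;-0.04 -0.7 0.95 0 0 0 1'; python3 - <<'E'
from h import *
st()
E
python3 -m inch '0 -0.15 0.2 0 0 0 1;0 -0.3 0.38 0 0 0 1;0 -0.4 0.5 0 0 0 1;0 -0.4 0.5 0 0 0 1'; python3 - <<'E'
from h import *
import pickle
st()
for n in ('top','wrist','scene'): snap(n,n+'19')
h=np.array([np.cos(PH),np.sin(PH),0]);l=np.array([-np.sin(PH),np.cos(PH),0])
r=pickle.load(open('g2.pkl','rb')); tp,tR=toolpose(); pR=tR@r[1].T; pc=tp-pR@r[0]-PC; print('nominal',pc@h,pc@l,pc[2]+62)
a=cv2.imread('pics/top19.png')[130:180,280:340];cv2.imwrite('pics/c19a.png',cv2.resize(a,(420,350),interpolation=2))
b=cv2.imread('pics/scene19.png')[140:220,170:260];cv2.imwrite('pics/c19.png',np.hstack([cv2.resize(a,(420,350),interpolation=2),cv2.resize(b,(394,350),interpolation=2)])[:,:800])
E
```

```text
time: 25.15
tool_pos: [583.2, -73.8, 52.5]
tcp_rot: [0.188, 0.544, 0.772, 0.269]
wrist_force: [-1.4, 0.1, -2.4]
gripper_width: 63.0
t 25.15 pos [583.2 -73.8  52.5] q [0.1885 0.5443 0.7717 0.2695] F [-1.4  0.1 -2.4] w 63.0 j [-0.35  0.19 -0.96 -0.12  0.41 -0.58]
time: 25.65
tool_pos: [583.5, -74.0, 46.5]
tcp_rot: [0.189, 0.544, 0.772, 0.27]
wrist_force: [0.1, -0.3, -2.4]
gripper_width: 62.8
t 25.65 pos [583.5 -74.   46.5] q [0.1888 0.5442 0.7717 0.2696] F [ 0.1 -0.3 -2.4] w 62.8 j [-0.35  0.2  -0.97 -0.14  0.41 -0.58]
nominal 1.912673050786649 -0.11459273568879365 62.482475638771255
```

View pics/c19.png

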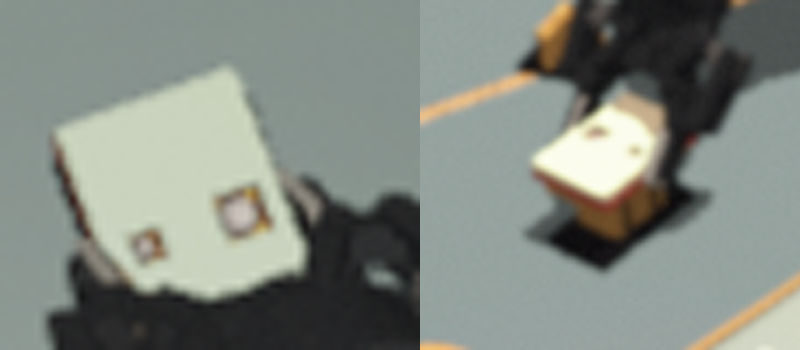

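View pics/wrist19.png

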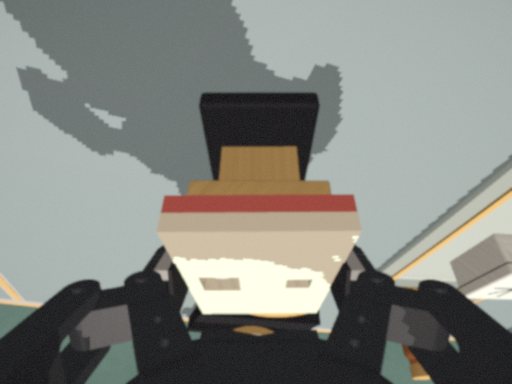

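Both pins fill their holes, and there's no contact force yet. I lower a few mm until it bears.

```bash
python3 -m inch '0 -0.07 0.08 0 0 0 1;0 -0.13 0.16 0 0 0 1;0 -0.13 0.16 0 0 0 1'; python3 -m inch '0 -0.05 0.06 0 0 0 1;0 -0.05 0.06 0 0 0 1'; python3 - <<'E'
from h import *
st()
E
```

```text
time: 26.18
tool_pos: [584.7, -73.8, 46.4]
tcp_rot: [0.19, 0.544, 0.771, 0.271]
wrist_force: [-6.2, 0.3, 10.5]
gripper_width: 63.3
time: 26.42
tool_pos: [585.1, -73.7, 46.3]
tcp_rot: [0.19, 0.543, 0.771, 0.272]
wrist_force: [-9.8, -0.9, 17.3]
gripper_width: 63.2
t 26.425 pos [585.1 -73.7  46.3] q [0.1902 0.5433 0.7713 0.2717] F [-9.8 -0.9 17.3] w 63.2 j [-0.35  0.2  -0.97 -0.15  0.41 -0.58]
```

```bash
python3 -m inch '0 0.05 -0.06 0 0 0 0.3;0 0.05 -0.06 0 0 0 -1;0 0.05 -0.06 0 0 0 -1;0 0.05 -0.06 0 0 0 -1'; python3 -m inch '0 1 -1.3 0 0 0 -1;0 3 -3.8 0 0 0 -1;0 5.5 -7 0 0 0 -1;0 8 -10 10 0 0 -1;0 8 -10 20 0 0 -1'; python3 - <<'E'
from h import *
st()
from kin import *
p=np.load('kp.npy')
Rm=Rt(PH,0,1); go([540,-90,260],Rm)
for n in ('top','wrist','scene'): snap(n,n+'20')
a=cv2.imread('pics/top20.png')[130:200,270:350];b=cv2.imread('pics/scene20.png')[140:220,170:260];cv2.imwrite('pics/c20.png',np.hstack([cv2.resize(a,(400,350),interpolation=2),cv2.resize(b,(394,350),interpolation=2)])[:,:800])
E
```

```text
time: 26.92
tool_pos: [583.4, -73.9, 44.4]
tcp_rot: [0.189, 0.544, 0.772, 0.27]
wrist_force: [0.6, 0.7, 0.2]
gripper_width: 85.2
time: 27.55
tool_pos: [583.7, -75.1, 175.4]
tcp_rot: [0.099, 0.568, 0.805, 0.14]
wrist_force: [2.2, -0.6, -1.2]
gripper_width: 85.5
t 27.55 pos [583.7 -75.1 175.4] q [0.0991 0.5681 0.8049 0.1399] F [ 2.2 -0.6 -1.2] w 85.5 j [-0.23  0.09 -0.52  0.67  0.18 -0.54]
DELTA 0.05 -1.48 -9.53  19.7 0.1 -0.3   rows>=1.8
```

View pics/c20.png

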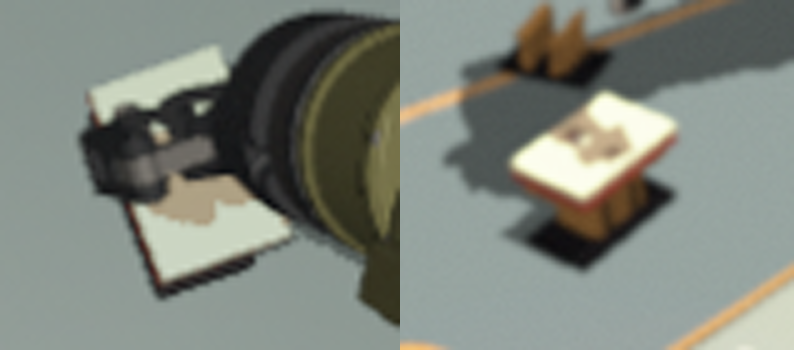

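View pics/wrist20.png

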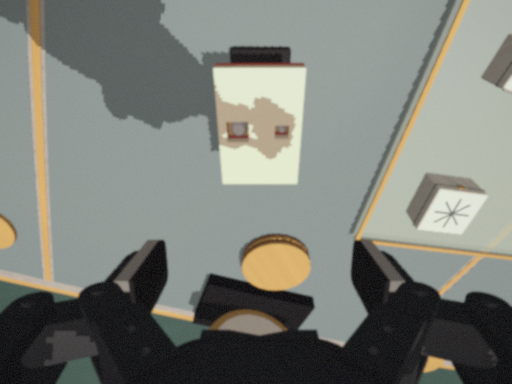

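The plate is down with pins in both holes. I go tool-down above it to check seating height and pose precisely.

```bash
python3 -m inch '0 0 -3 10 0 0 -1;0 -1 -8 19.7 0.1 -0.3 -1;0 -1.5 -9.5 19.7 0.1 -0.3 -1;0 -1.5 -9.5 19.7 0.1 -0.3 -1;0 -1.5 -9.5 19.7 0.1 -0.3 -1'; python3 - <<'E'
from h import *
st()
for n in ('top','wrist','scene'): snap(n,n+'21')
a=cv2.imread('pics/wrist21.png')[110:250,190:330];b=cv2.imread('pics/scene21.png')[140:220,170:260];cv2.imwrite('pics/c21.png',np.hstack([cv2.resize(a,(400,400),interpolation=2),cv2.resize(b,(400,400),interpolation=2)]))
E
```

```text
time: 28.32
tool_pos: [539.2, -89.9, 254.8]
tcp_rot: [-0.001, 0.574, 0.819, 0.002]
wrist_force: [-0.1, 0.7, 0.8]
gripper_width: 85.5
t 28.325 pos [539.2 -89.9 254.8] q [-7.000e-04  5.743e-01  8.186e-01  2.400e-03] F [-0.1  0.7  0.8] w 85.5 j [-0.17  0.2  -0.14  1.23  0.   -0.52]
```

View pics/c21.png

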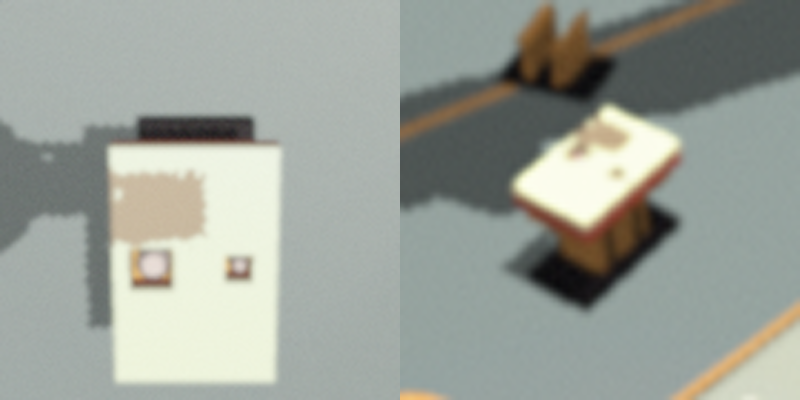

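View pics/wrist21.png

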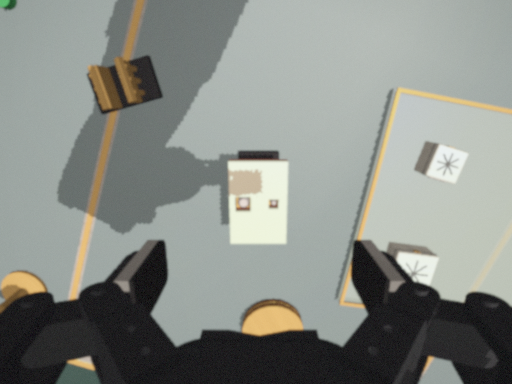

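```bash
python3 - <<'E'
from h import *
np.set_printoptions(suppress=True,precision=1)
w=load('wrist21');s=load('scene21')
k=400/140
W=np.array([(108,145),(281,145),(276,383),(114,383)],float)/k+[190,110]+.5/k-.5
S=np.array([((x-400)/(400/90)+170,y/5+140) for x,y in [(607,103),(682,146),(588,230),(513,186)]],float)-.4
# image w: left=-y side? order guess: w TL(base side,-y), TR(base side,+y), BR(out,+y), BL(out,-y)
print(onz(w,W,69))
X=tri(w,W,s,S);print(X, X.mean(0))
P=onz(w,W,69);h=np.array([np.cos(PH),np.sin(PH)]);l=np.array([-h[1],h[0]])
c=(P.mean(0)[:2]);print('centre',c,(c-PC[:2])@h,(c-PC[:2])@l,'yaw',np.arctan2(*(P[3]+P[2]-P[0]-P[1])[[1,0]]),np.arctan2(*(P[1]+P[2]-P[0]-P[3])[[1,0]])-np.pi/2)
print(onz(w,W,69)@np.eye(3)[:,:2], [np.linalg.norm(P[i]-P[(i+1)%4]).round(1) for i in range(4)])
E
```

```text
[[ 541.  -124.    69. ]
 [ 519.   -63.3   69. ]
 [ 610.1  -29.8   69. ]
 [ 632.3  -91.3   69. ]]
[[ 540.7 -124.    70.5    0. ]
 [ 519.   -62.3   64.9    1.4]
 [ 610.6  -28.3   65.5    2.3]
 [ 631.7  -90.6   67.9    2.3]] [575.5 -76.3  67.2   1.5]
centre [575.6 -77.1] 1.1674832086289528 -0.3276601623071057 yaw 0.3485230172564727 0.3461449382015711
[[ 541.  -124. ]
 [ 519.   -63.3]
 [ 610.1  -29.8]
 [ 632.3  -91.3]] [np.float64(64.6), np.float64(97.1), np.float64(65.3), np.float64(97.0)]
```

Plate seated: both pins are centred in their holes, the top is at about 67 ± 2 mm (expected 69), and the centre is at (575.3, −77.1) with yaw 0.347. Now tin56: hover and measure.

```bash
python3 - <<'E'
from h import *
d,r=go([600,150,225],Rt(.174,0,1))
for k in (.2,.4,.6,.8): print(np.round(d*k,1),np.round(r*k,0))
E
```

```text
DELTA 20.48 13.85 3.17  0.1 -0.2 10.0   rows>=4.0
[4.1 2.8 0.6] [ 0. -0.  2.]
[8.2 5.5 1.3] [ 0. -0.  4.]
[12.3  8.3  1.9] [ 0. -0.  6.]
[16.4 11.1  2.5] [ 0. -0.  8.]
```

```bash
python3 -m inch '4 3 0.5 0 0 2 -1;8 6 1 0 0 4 -1;12.3 8.3 1.9 0 -0.2 6 -1;16.4 11.1 2.5 0 -0.2 8 -1;20.5 13.9 3 0 -0.2 10 -1'; python3 -m inch '0 0 0 0 0 0 -1;0 0 0 0 0 0 -1'; python3 - <<'E'
from h import *
st()
snap('wrist','wrist22')
E
```

```text
time: 29.1
tool_pos: [601.1, 151.9, 227.0]
tcp_rot: [0.001, 0.644, 0.765, 0.001]
wrist_force: [1.5, -0.3, 0.5]
gripper_width: 85.4
time: 29.35
tool_pos: [600.7, 150.2, 227.3]
tcp_rot: [0.001, 0.643, 0.766, 0.001]
wrist_force: [-0.0, -0.1, 0.9]
gripper_width: 85.3
t 29.35 pos [600.7 150.2 227.3] q [9.000e-04 6.429e-01 7.660e-01 7.000e-04] F [-0.  -0.1  0.9] w 85.3 j [ 0.25  0.35 -0.01  1.21 -0.    0.07]
```

View pics/wrist22.png

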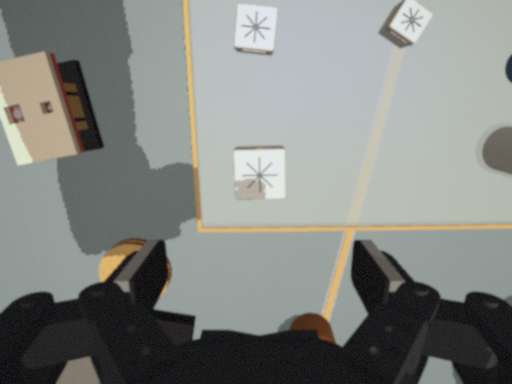

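All three tins are visible: tin56 at (260,173), tin40 at (256,27), tin32 at (410,22). I measure the lids by contour.

```bash
cat >> h.py <<'E'
def lid(c,uv,z,rad=40):
    im=c['color'].astype(int); u,v=map(int,uv)
    g=cv2.cvtColor(c['color'],cv2.COLOR_RGB2GRAY); H=cv2.cvtColor(c['color'],cv2.COLOR_RGB2HSV)
    m=np.zeros_like(g); y0,y1,x0,x1=max(0,v-rad),min(384,v+rad),max(0,u-rad),min(512,u+rad)
    t,b=cv2.threshold(g[y0:y1,x0:x1],0,255,cv2.THRESH_BINARY+cv2.THRESH_OTSU); m[y0:y1,x0:x1]=b
    m=cv2.morphologyEx(m,cv2.MORPH_CLOSE,np.ones((7,7)))
    cs=[q for q in cv2.findContours(m,cv2.RETR_EXTERNAL,cv2.CHAIN_APPROX_NONE)[0] if cv2.pointPolygonTest(q,(float(u),float(v)),False)>=0]
    q=cv2.convexHull(max(cs,key=cv2.contourArea)).reshape(-1,2)
    r=cv2.minAreaRect(onz(c,q,z)[:,:2].astype(np.float32)); return r,t
E
python3 - <<'E'
from h import *
c=load('wrist22')
for n,uv,rad in (('56',(268,165),40),('40',(256,27),34),('32',(408,20),26)): print(n,lid(c,uv,38,rad))
t=load('top0')
for n,uv in (('56',(211,152)),('40',(223,211)),('32',(160,226))): print('top0',n,lid(t,uv,38,16))
T=lambda p,o,k:np.array(p,float)/k+np.array(o)+0.5/k-0.5
print(tri(c,[(260,175.5),(256,26.5),(410,20.5)],t,T([(587,151),(632,388),(382,445)],(65,115),4)).round(1))
im=cv2.imread('pics/wrist22.png')
a=im[130:215,220:305]; b=im[0:70,225:295]
cv2.imwrite('pics/c22.png',np.hstack([cv2.resize(x,(400,400),interpolation=2) for x in (a,b)]))
E
```

```text
56 (((606.884033203125, 151.51646423339844), (54.08199691772461, 54.048831939697266), 11.232339859008789), 207.0)
40 (((462.4112854003906, 122.1475830078125), (38.22481918334961, 38.52239990234375), 4.003869533538818), 205.0)
32 (((431.8740234375, 268.147705078125), (40.64627456665039, 54.20048904418945), 11.190498352050781), 157.0)
top0 56 (((607.1790161132812, 152.36502075195312), (54.43584442138672, 56.56428909301758), 11.478713989257812), 169.0)
top0 40 (((462.22186279296875, 123.42323303222656), (38.346763610839844, 38.28540802001953), 4.42932653427124), 173.0)
top0 32 (((429.173583984375, 272.75054931640625), (73.4422378540039, 75.97099304199219), 0.2301698476076126), 133.0)
[[6.123e+02 1.537e+02 1.550e+01 1.000e+00]
 [4.621e+02 1.229e+02 3.790e+01 2.000e-01]
 [4.282e+02 2.716e+02 3.350e+01 7.000e-01]]
```

View pics/c22.png

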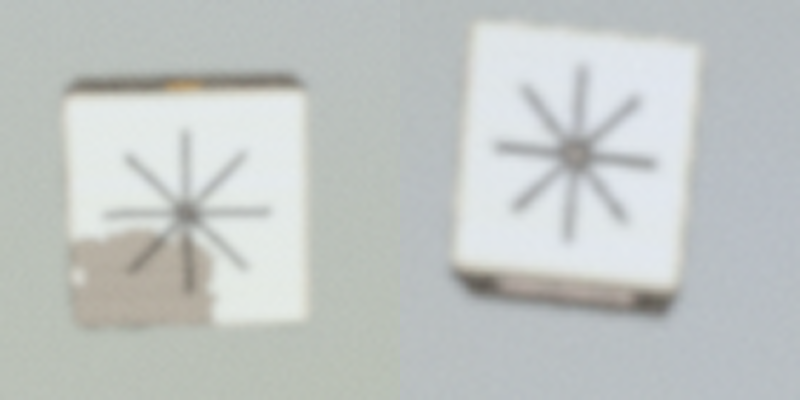

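Tin56's lid is at (607, 151.7), yaw about 0.195. I descend to grip with the TCP at z = 10.

```bash
python3 - <<'E'
from h import *
go([607,151.7,70],Rt(.195,0,1));go([607,151.7,10],Rt(.195,0,1))
E
```

```text
DELTA 0.10 0.61 15.76  0.1 0.0 -1.2   rows>=2.5
DELTA 0.11 0.59 21.76  0.1 0.0 -1.2   rows>=3.5
```

```bash
python3 -m inch '0.1 0.6 5 0 0 -1.2 -1;0.1 0.6 10 0 0 -1.2 -1;0.1 0.6 14 0 0 -1.2 -1;0.1 0.6 15.7 0 0 -1.2 -1;0.1 0.6 15.7 0 0 -1.2 -1'; python3 - <<'E'
from h import *
st();go([607,151.7,10],Rt(.195,0,1))
E
```

```text
time: 30.02
tool_pos: [606.8, 151.5, 70.6]
tcp_rot: [0.001, 0.635, 0.772, 0.001]
wrist_force: [0.8, 1.2, 0.9]
gripper_width: 85.3
t 30.025 pos [606.8 151.5  70.6] q [6.000e-04 6.355e-01 7.721e-01 6.000e-04] F [0.8 1.2 0.9] w 85.3 j [ 0.24  0.46 -0.21  0.9  -0.    0.05]
DELTA 0.02 0.01 6.06  0.1 0.0 -0.1   rows>=1.0
```

```bash
python3 -m inch '0 0 3 0 0 0 -1;0 0 5 0 0 0 -1;0 0 6 0 0 0 -1;0 0 6 0 0 0 -1;0 0 6 0 0 0 0'; python3 -m inch '0 0 0 0 0 0 1;0 0 0 0 0 0 1;0 0 0 0 0 0 1;0 0 0 0 0 0 1'; python3 - <<'E'
from h import *
st();c=snap('wrist','wrist23')
E
```

```text
time: 30.65
tool_pos: [608.7, 152.8, 12.4]
tcp_rot: [0.002, 0.635, 0.772, 0.002]
wrist_force: [0.9, -0.6, -0.5]
gripper_width: 69.8
time: 31.15
tool_pos: [608.8, 152.8, 12.5]
tcp_rot: [0.002, 0.635, 0.772, 0.002]
wrist_force: [-0.3, -0.4, 5.6]
gripper_width: 55.0
t 31.15 pos [608.8 152.8  12.5] q [0.0019 0.635  0.7725 0.0022] F [-0.3 -0.4  5.6] w 55.0 j [ 0.25  0.52 -0.27  0.78 -0.    0.05]
```

View pics/wrist23.png

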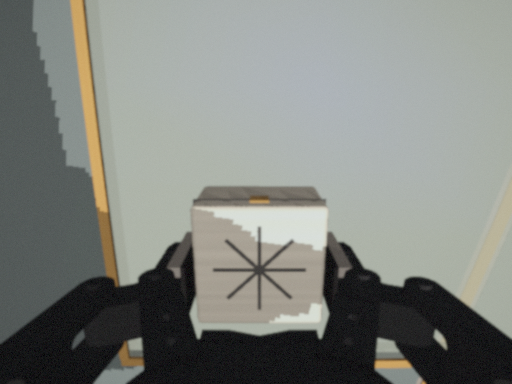

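Gripped at 55 mm, lid square in the jaws with the star at (259,269). I work out its offset from the TCP and the transfer.

```bash
cat >> h.py <<'E'
SC=np.array([575.3,-77.1])
def placed(zt,off,phi=PH,up=0):
    # tcp target so the tin (offset off along heading from tcp) is centred; zt tcp height at rest
    h=np.array([np.cos(phi),np.sin(phi)]); p=SC-off*h; return np.array([*p,zt+up]),Rt(phi,0,1)
E
python3 - <<'E'
from h import *
c=load('wrist23'); P=onz(c,[(259,269)],38)[0]; tp,tR=toolpose(); d=P-tp; print(P,'off h',d@tR[:,1],'off x',d@tR[:,0], lid(c,(300,250),38,90))
print('tool y world',tR[:,1].round(2))
E
```

```text
[606.68515754 152.47975711  38.        ] off h -2.008849253275411 off x 0.03084864531239356 (((596.9629516601562, 168.94247436523438), (82.53407287597656, 76.60895538330078), 8.564410209655762), 107.0)
tool y world [0.98 0.19 0.01]
```

```bash
python3 -m inch '0 0 -3 0 0 0 1;0 0 -8 0 0 0 1;0 0 -13 0 0 0 1;0 0 -15 0 0 0 1;0 0 -15 0 0 0 1'; python3 - <<'E'
from h import *
st();d,r=go(*placed(77.5,-2,up=60))
for k in (.25,.5,.75): print(np.round(d*k,1),np.round(r*k,0))
E
```

```text
time: 31.82
tool_pos: [608.4, 152.8, 163.1]
tcp_rot: [0.002, 0.635, 0.772, 0.003]
wrist_force: [0.3, 0.1, -1.7]
gripper_width: 55.2
t 31.825 pos [608.4 152.8 163.1] q [0.0022 0.635  0.7725 0.0028] F [ 0.3  0.1 -1.7] w 55.2 j [ 0.25  0.39 -0.09  1.08 -0.    0.05]
DELTA -21.89 -7.52 2.50  0.4 0.0 -8.7   rows>=3.7
[-5.5 -1.9  0.6] [ 0.  0. -2.]
[-10.9  -3.8   1.3] [ 0.  0. -4.]
[-16.4  -5.6   1.9] [ 0.  0. -7.]
```

```bash
python3 -m inch '-5.5 -1.9 0.6 0 0 -2 1;-10.9 -3.8 1.3 0.2 0 -4 1;-16.4 -5.6 1.9 0.4 0 -7 1;-21.9 -7.5 2.5 0.4 0 -8.7 1;-21.9 -7.5 2.5 0.4 0 -8.7 1'; python3 -m inch '0 0 0 0 0 0 1;0 0 0 0 0 0 1'; python3 - <<'E'
from h import *
st();d,r=go(*placed(77.5,-2,up=6)); c=snap('wrist','wrist24')
tp,tR=toolpose(); P=onz(c,[(259,269)],tp[2]+25.5)[0]; print((P-tp)@tR[:,1])
E
```

```text
time: 32.45
tool_pos: [573.5, -80.4, 133.3]
tcp_rot: [-0.003, 0.577, 0.817, -0.003]
wrist_force: [0.2, 1.0, -1.8]
gripper_width: 54.8
time: 32.7
tool_pos: [575.9, -75.6, 135.2]
tcp_rot: [-0.001, 0.574, 0.819, -0.002]
wrist_force: [0.3, 1.1, -1.6]
gripper_width: 54.7
t 32.7 pos [575.9 -75.6 135.2] q [-0.0015  0.574   0.8189 -0.0016] F [ 0.3  1.1 -1.6] w 54.7 j [-0.13  0.34 -0.24  1.   -0.   -0.48]
DELTA -0.12 0.12 5.17  -0.2 -0.0 0.1   rows>=0.8
-2.241010784437502
```

View pics/wrist24.png

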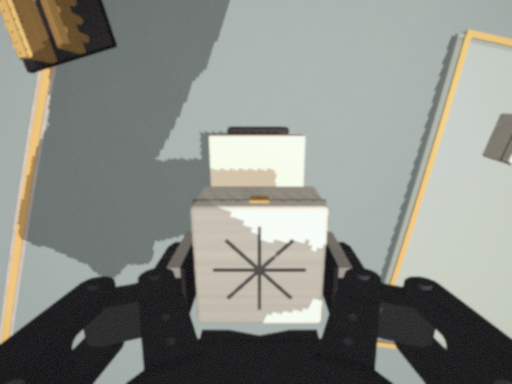

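The tin hangs over the plate: plate columns 210–305, tin centred at 260. Lower.

```bash
python3 -m inch '-0.1 0.1 2 -0.2 0 0.1 1;-0.1 0.1 4 -0.2 0 0.1 1;-0.1 0.1 5 -0.2 0 0.1 1;-0.1 0.1 5 -0.2 0 0.1 1;-0.1 0.1 5 -0.2 0 0.1 1'; python3 - <<'E'
from h import *
st();d,r=go(*placed(77.5,-2,up=0))
E
```

```text
time: 33.38
tool_pos: [577.7, -77.3, 86.5]
tcp_rot: [0.0, 0.575, 0.818, 0.0]
wrist_force: [0.6, -0.9, -2.3]
gripper_width: 55.0
t 33.375 pos [577.7 -77.3  86.5] q [4.000e-04 5.751e-01 8.181e-01 1.000e-04] F [ 0.6 -0.9 -2.3] w 55.0 j [-0.13  0.38 -0.3   0.89 -0.   -0.48]
DELTA 0.10 -0.02 0.90  0.0 0.0 -0.1   rows>=0.1
```

```bash
python3 -m inch '0.1 0 0.3 0 0 -0.1 1;0.1 0 0.6 0 0 -0.1 1;0.1 0 0.8 0 0 -0.1 1;0.1 0 0.8 0 0 -0.1 1'; python3 - <<'E'
from h import *
st();d,r=go(*placed(77.5,-2,up=0))
E
```

```text
time: 33.88
tool_pos: [576.7, -76.6, 77.7]
tcp_rot: [-0.0, 0.575, 0.818, -0.0]
wrist_force: [-0.0, -0.3, -1.3]
gripper_width: 54.9
t 33.875 pos [576.7 -76.6  77.7] q [-1.000e-04  5.746e-01  8.184e-01 -2.000e-04] F [-0.  -0.3 -1.3] w 54.9 j [-0.13  0.38 -0.31  0.87 -0.   -0.48]
DELTA 0.01 0.05 0.02  -0.0 0.0 -0.0   rows>=0.0
```

```bash
python3 -m inch '0 0 0.1 0 0 0 1;0 0 0.1 0 0 0 1'; python3 -m inch '0 0 0.1 0 0 0 1;0 0 0.1 0 0 0 1'; python3 - <<'E'
from h import *
st();d,r=go(*placed(77.5,-2,up=0))
E
```

```text
time: 34.12
tool_pos: [576.8, -76.7, 77.6]
tcp_rot: [0.0, 0.575, 0.818, -0.0]
wrist_force: [-2.9, -1.4, 4.8]
gripper_width: 55.1
time: 34.38
tool_pos: [576.7, -76.7, 77.5]
tcp_rot: [0.0, 0.575, 0.818, 0.0]
wrist_force: [-5.1, 0.4, 12.2]
gripper_width: 54.8
t 34.375 pos [576.7 -76.7  77.5] q [3.000e-04 5.746e-01 8.184e-01 0.000e+00] F [-5.1  0.4 12.2] w 54.8 j [-0.13  0.38 -0.32  0.87 -0.   -0.48]
DELTA 0.01 0.05 -0.00  0.0 0.0 -0.0   rows>=0.0
```

Contact at exactly 65 mm above the tray pick height, so the plate top is at 69 mm, fully home. Release and rise.

```bash
python3 -m inch '0 0 -0.15 0 0 0 1;0 0 -0.15 0 0 0 0.3;0 0 -0.15 0 0 0 -1;0 0 -0.15 0 0 0 -1;0 0 -0.15 0 0 0 -1'; python3 -m inch '0 -0.5 -4 0 0 0 -1;0 -1.5 -9 0 0 0 -1;0 -2.5 -14 0 0 0 -1;0 -3 -16 0 0 0 -1;0 -3 -16 0 0 0 -1'; python3 - <<'E'
from h import *
st();
for n in ('top','wrist','scene'): snap(n,n+'25')
a=cv2.imread('pics/wrist25.png')[110:260,185:335];b=cv2.imread('pics/scene25.png')[140:220,170:260];cv2.imwrite('pics/c25.png',np.hstack([cv2.resize(a,(450,450),interpolation=2),cv2.resize(b,(350,450),interpolation=2)]))
E
```

```text
time: 35.0
tool_pos: [576.7, -76.6, 77.1]
tcp_rot: [-0.0, 0.575, 0.818, -0.0]
wrist_force: [0.3, -0.0, 0.5]
gripper_width: 85.6
time: 35.62
tool_pos: [549.6, -87.1, 239.1]
tcp_rot: [0.002, 0.575, 0.818, 0.001]
wrist_force: [0.3, -0.2, 0.3]
gripper_width: 85.2
t 35.625 pos [549.6 -87.1 239.1] q [1.600e-03 5.747e-01 8.183e-01 7.000e-04] F [ 0.3 -0.2  0.3] w 85.2 j [-0.16  0.23 -0.15  1.2  -0.   -0.5 ]
```

View pics/c25.png

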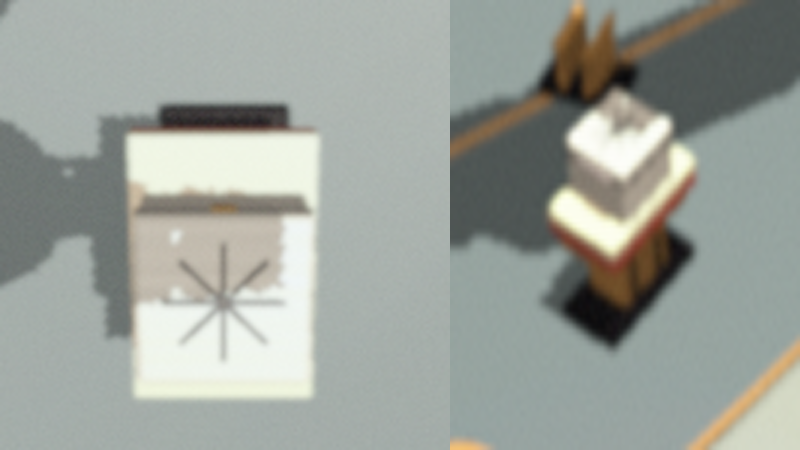

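View pics/wrist25.png

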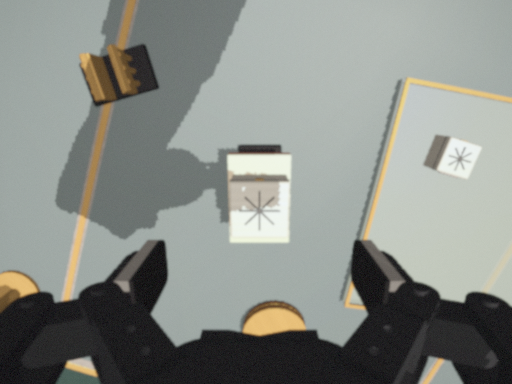

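```bash
cat >> h.py <<'E'
def inplate(P):
    h=np.array([np.cos(PH),np.sin(PH)]);l=np.array([-h[1],h[0]]);P=np.atleast_2d(P)[:,:2]; return np.c_[P@h,P@l]
E
python3 - <<'E'
from h import *
np.set_printoptions(suppress=True,precision=1)
c=load('wrist25');q=lambda a:np.array(a,float)/3+[185,110]+.5/3-.5
P=onz(c,q([(127,131),(319,131),(313,397),(134,397)]),69); S=onz(c,q([(223,302)]),103); B=onz(c,q([(137,213),(313,213)]),103)
pl=inplate(P);print('plate',pl.mean(0),pl,'star',inplate(S),'lid edge',inplate(B), P.mean(0),S)
E
```

```text
plate [ 514.6 -268.2] [[ 466.1 -300.4]
 [ 466.1 -236.2]
 [ 563.  -235.7]
 [ 563.  -300.6]] star [[ 514.7 -268.3]] lid edge [[ 486.  -294.5]
 [ 486.  -240.8]] [575.1 -77.2  69. ] [[575.2 -77.3 103. ]]
```

Tin56 is centred on the plate to within about 0.2 mm. Now tin40.

```bash
python3 - <<'E'
from h import *
d,r=go([456,122,170],Rt(.073,0,1))
for k in (.25,.5,.75): print(np.round(d*k,1),np.round(r*k,0))
E
```

```text
DELTA 22.74 -1.55 6.60  -0.1 -0.0 15.7   rows>=3.8
[ 5.7 -0.4  1.6] [-0. -0.  4.]
[11.4 -0.8  3.3] [-0. -0.  8.]
[17.1 -1.2  4.9] [-0. -0. 12.]
```

```bash
python3 -m inch '5.7 -0.4 1.6 0 0 4 -1;11.4 -0.8 3.3 0 0 8 -1;17.1 -1.2 4.9 0 0 12 -1;22.7 -1.5 6.6 0 0 15.7 -1;22.7 -1.5 6.6 0 0 15.7 -1'; python3 -m inch '0 0 0 0 0 0 -1'; python3 - <<'E'
from h import *
st(); c=snap('wrist','wrist26')
print(lid(c,(262,190),38,40))
E
```

```text
time: 36.4
tool_pos: [453.8, 124.0, 168.4]
tcp_rot: [-0.002, 0.679, 0.734, -0.002]
wrist_force: [-0.0, -1.2, 0.1]
gripper_width: 85.1
time: 36.52
tool_pos: [457.0, 121.5, 170.4]
tcp_rot: [-0.0, 0.681, 0.733, -0.001]
wrist_force: [0.6, -0.8, 0.9]
gripper_width: 85.4
t 36.525 pos [457.  121.5 170.4] q [-2.000e-04  6.805e-01  7.327e-01 -1.000e-03] F [ 0.6 -0.8  0.9] w 85.4 j [ 0.26  0.11 -0.44  1.02 -0.    0.19]Traceback (most recent call last):
  File "<stdin>", line 3, in <module>
  File "h.py", line 57, in lid
    q=cv2.convexHull(max(cs,key=cv2.contourArea)).reshape(-1,2)
                     ~~~^^^^^^^^^^^^^^^^^^^^^^^^
ValueError: max() iterable argument is empty
```

View pics/wrist26.png

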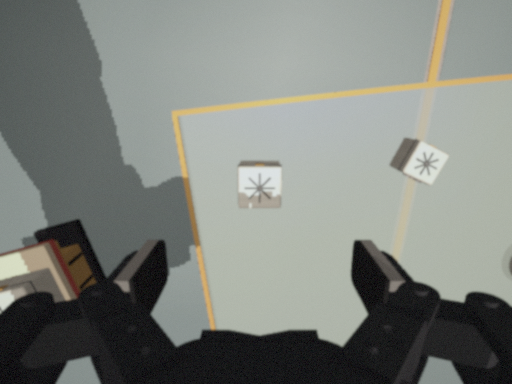

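Tin40's star is at (259.5,187), its lid aligned with the jaws. Tin32's star is at (427,161).

```bash
python3 - <<'E'
from h import *
c=load('wrist26');print(onz(c,[(259.5,187),(427,161),(239,167),(281,166.5),(281.5,208),(239,208)],38).round(1))
go([462.3,122.5,11],Rt(.073,0,1))
E
```

```text
[[461.3 122.2  38. ]
 [425.9 271.   38. ]
 [444.2 102.5  38. ]
 [440.9 140.   38. ]
 [480.  144.1  38. ]
 [482.9 104.7  38. ]]
DELTA 0.12 0.50 15.98  -0.1 0.0 -0.0   rows>=2.6
```

```bash
python3 -m inch '0.1 0.5 5 0 0 0 -1;0.1 0.5 10 0 0 -0.3 -1;0.1 0.5 14 0 0 -0.3 -1;0.1 0.5 15.9 0 0 -0.3 -1;0.1 0.5 15.9 0 0 -0.3 -1'; python3 -m inch '0 0 0 0 0 0 0;0 0 0 0 0 0 1;0 0 0 0 0 0 1;0 0 0 0 0 0 1;0 0 0 0 0 0 1'; python3 - <<'E'
from h import *
st();c=snap('wrist','wrist27')
E
```

```text
time: 37.2
tool_pos: [461.5, 121.3, 10.9]
tcp_rot: [-0.001, 0.68, 0.733, -0.002]
wrist_force: [-1.2, -1.0, -0.5]
gripper_width: 85.3
time: 37.83
tool_pos: [463.5, 123.2, 13.5]
tcp_rot: [0.001, 0.679, 0.734, 0.001]
wrist_force: [0.2, -0.1, 5.2]
gripper_width: 39.0
t 37.825 pos [463.5 123.2  13.5] q [0.0009 0.6791 0.7341 0.0008] F [ 0.2 -0.1  5.2] w 39.0 j [ 0.26  0.29 -0.63  0.65 -0.    0.18]
```

View pics/wrist27.png

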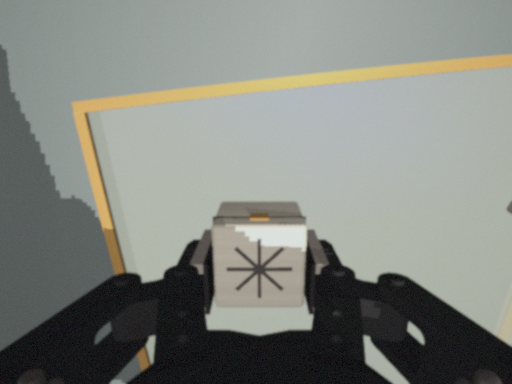

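Gripped at 39 mm, star at (259,268). Lift and transfer.

```bash
python3 - <<'E'
from h import *
c=load('wrist27'); P=onz(c,[(259,268)],38)[0]; tp,tR=toolpose(); d=P-tp; print(P,'off h',d@tR[:,1],'off x',d@tR[:,0])
E
python3 -m inch '0 0 -3 0 0 0 1;0 0 -8 0 0 0 1;0 0 -13 0 0 0 1;0 0 -18 0 0 0 1;0 0 -18 0 0 0 1'; python3 - <<'E'
from h import *
st();d,r=go(*placed(112.5,-2.4,up=60)); snap('wrist','wrist28')
for k in (.25,.5,.75): print(np.round(d*k,1),np.round(r*k,0))
E
```

```text
[461.59551162 123.05447321  38.        ] off h -1.830015135196152 off x 0.013775462788083781
time: 38.5
tool_pos: [465.2, 123.9, 196.9]
tcp_rot: [0.002, 0.679, 0.734, 0.003]
wrist_force: [0.7, 0.1, -1.5]
gripper_width: 39.0
t 38.5 pos [465.2 123.9 196.9] q [0.0023 0.679  0.7341 0.0035] F [ 0.7  0.1 -1.5] w 39.0 j [ 0.26  0.1  -0.39  1.07 -0.    0.18]
DELTA -20.84 9.62 2.49  0.5 -0.0 -15.4   rows>=3.7
[-5.2  2.4  0.6] [ 0. -0. -4.]
[-10.4   4.8   1.2] [ 0. -0. -8.]
[-15.6   7.2   1.9] [  0.  -0. -12.]
```

View pics/wrist28.png

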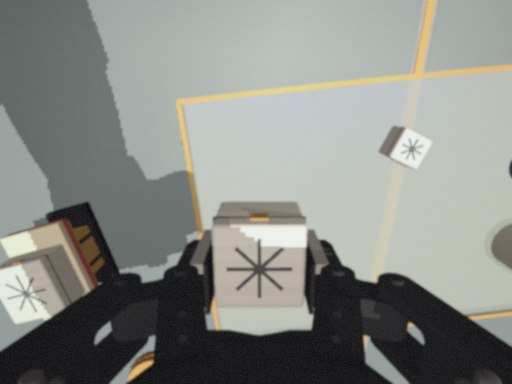

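```bash
python3 -m inch '-5.2 2.4 0.6 0 0 -4 1;-10.4 4.8 1.2 0.2 0 -8 1;-15.6 7.2 1.9 0.4 0 -12 1;-20.8 9.6 2.5 0.5 0 -15.4 1;-20.8 9.6 2.5 0.5 0 -15.4 1'; python3 -m inch '0 0 0 0 0 0 1;0 0 0 0 0 0 1'; python3 - <<'E'
from h import *
st();d,r=go(*placed(112.5,-1.9,up=8));c=snap('wrist','wrist29')
tp,tR=toolpose(); P=onz(c,[(259,268)],tp[2]+24.5)[0]; print((P-tp)@tR[:,1])
E
```

```text
time: 39.17
tool_pos: [574.1, -80.0, 164.5]
tcp_rot: [-0.004, 0.576, 0.817, -0.004]
wrist_force: [-0.9, 0.3, -1.4]
gripper_width: 39.0
time: 39.42
tool_pos: [573.2, -75.8, 166.8]
tcp_rot: [-0.004, 0.574, 0.819, -0.004]
wrist_force: [-0.5, 0.5, -1.0]
gripper_width: 38.7
t 39.425 pos [573.2 -75.8 166.8] q [-0.0036  0.5741  0.8187 -0.0035] F [-0.5  0.5 -1. ] w 38.7 j [-0.13  0.31 -0.2   1.07 -0.   -0.48]
DELTA -0.21 0.39 4.62  -0.6 -0.1 0.0   rows>=0.7
-2.2372105862038842
```

View pics/wrist29.png

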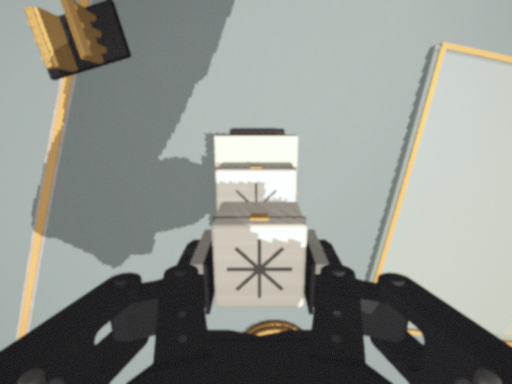

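```bash
python3 -m inch '-0.2 0.4 1.5 -0.6 0 0 1;-0.2 0.4 3 -0.6 0 0 1;-0.2 0.4 4 -0.6 0 0 1;-0.2 0.4 4.4 -0.6 0 0 1;-0.2 0.4 4.4 -0.6 0 0 1'; python3 -m inch '0 0 0 0 0 0 1'; python3 - <<'E'
from h import *
st();d,r=go(*placed(112.5,-1.9,up=0))
E
```

```text
time: 40.1
tool_pos: [578.0, -77.4, 123.0]
tcp_rot: [-0.0, 0.575, 0.818, 0.001]
wrist_force: [-0.4, -0.0, -1.3]
gripper_width: 38.9
time: 40.22
tool_pos: [578.5, -77.6, 123.7]
tcp_rot: [0.0, 0.575, 0.818, 0.001]
wrist_force: [-0.1, -0.1, -0.8]
gripper_width: 39.1
t 40.225 pos [578.5 -77.6 123.7] q [3.000e-04 5.746e-01 8.184e-01 1.100e-03] F [-0.1 -0.1 -0.8] w 39.1 j [-0.13  0.35 -0.26  0.97  0.   -0.48]
DELTA 0.16 -0.10 1.12  0.1 -0.0 -0.0   rows>=0.2
```

```bash
python3 -m inch '0.15 -0.1 0.3 0 0 0 1;0.15 -0.1 0.7 0 0 0 1;0.15 -0.1 0.95 0 0 0 1;0.15 -0.1 0.95 0 0 0 1'; python3 - <<'E'
from h import *
st();d,r=go(*placed(112.5,-1.9,up=0))
E
python3 -m inch '0 0 0.15 0 0 0 1;0 0 0.15 0 0 0 1;0 0 0.2 0 0 0 1'; python3 - <<'E'
from h import *
st();d,r=go(*placed(112.5,-1.9,up=0))
E
```

```text
time: 40.72
tool_pos: [576.5, -76.4, 113.4]
tcp_rot: [-0.0, 0.575, 0.818, 0.001]
wrist_force: [0.0, -0.5, -0.3]
gripper_width: 39.4
t 40.725 pos [576.5 -76.4 113.4] q [-3.000e-04  5.746e-01  8.184e-01  8.000e-04] F [ 0.  -0.5 -0.3] w 39.4 j [-0.13  0.35 -0.27  0.95  0.   -0.48]
DELTA -0.02 0.06 0.09  0.1 -0.1 -0.0   rows>=0.0
time: 41.1
tool_pos: [577.0, -76.5, 112.6]
tcp_rot: [0.0, 0.575, 0.818, 0.001]
wrist_force: [-3.6, 0.5, 9.4]
gripper_width: 39.0
t 41.1 pos [577.  -76.5 112.6] q [3.000e-04 5.746e-01 8.184e-01 1.100e-03] F [-3.6  0.5  9.4] w 39.0 j [-0.13  0.35 -0.27  0.94  0.   -0.48]
DELTA -0.00 0.01 0.01  0.1 -0.0 -0.0   rows>=0.0
```

Contact at 112.6, as predicted. Release and rise.

```bash
python3 -m inch '0 0 -0.1 0 0 0 1;0 0 -0.1 0 0 0 0.5;0 0 -0.1 0 0 0 -1;0 0 -0.1 0 0 0 -1;0 0 -0.1 0 0 0 -1'; python3 -m inch '0 0 -4 0 0 0 -1;0 -1 -9 0 0 0 -1;0 -2 -12 0 0 0 -1;0 -2 -13 0 0 0 -1;0 -2 -13 0 0 0 -1'; python3 - <<'E'
from h import *
st();
for n in ('top','wrist','scene'): snap(n,n+'30')
a=cv2.imread('pics/wrist30.png')[110:260,185:335];b=cv2.imread('pics/scene30.png')[140:220,170:260];cv2.imwrite('pics/c30.png',np.hstack([cv2.resize(a,(450,450),interpolation=2),cv2.resize(b,(350,450),interpolation=2)]))
E
```

```text
time: 41.72
tool_pos: [576.8, -76.4, 112.7]
tcp_rot: [0.0, 0.575, 0.818, 0.001]
wrist_force: [-0.5, -0.3, 0.7]
gripper_width: 85.6
time: 42.35
tool_pos: [558.2, -83.4, 242.6]
tcp_rot: [0.0, 0.575, 0.818, 0.001]
wrist_force: [-0.1, -0.4, 0.0]
gripper_width: 85.6
t 42.35 pos [558.2 -83.4 242.6] q [3.000e-04 5.746e-01 8.184e-01 1.100e-03] F [-0.1 -0.4  0. ] w 85.6 j [-0.15  0.24 -0.12  1.21  0.   -0.5 ]
```

View pics/c30.png

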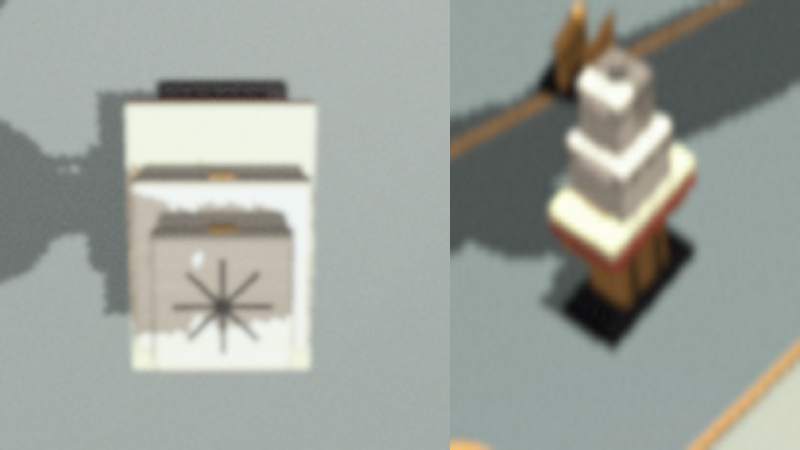

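View pics/wrist30.png

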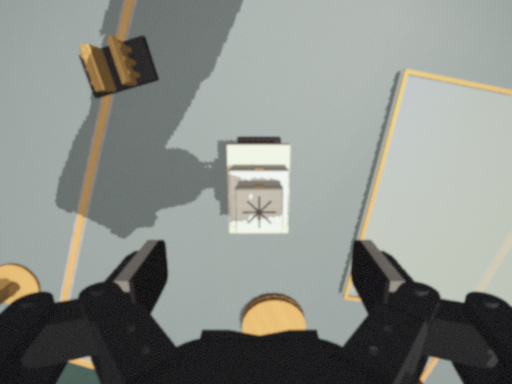

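```bash
python3 - <<'E'
from h import *
np.set_printoptions(suppress=True,precision=1)
c=load('wrist30');q=lambda a:np.array(a,float)/3+[185,110]+.5/3-.5
print('star40',onz(c,q([(222,306)]),137),'edge40',inplate(onz(c,q([(150,236),(293,236)]),137)),'edge56',inplate(onz(c,q([(133,181),(311,181)]),103)),'SC',inplate(SC),'star in plate',inplate(onz(c,q([(222,306)]),137)))
d,r=go([415,268,200],Rt(.9,0,1))
im=cv2.imread('pics/top30.png')[200:250,135:190];cv2.imwrite('pics/c30t.png',cv2.resize(im,None,fx=8,fy=8,interpolation=2))
im=cv2.imread('pics/wrist28.png')[110:180,370:450];cv2.imwrite('pics/c28t.png',cv2.resize(im,None,fx=6,fy=6,interpolation=2))
E
```

```text
star40 [[575.3 -76.9 137. ]] edge40 [[ 494.5 -287.6]
 [ 494.6 -248.5]] edge56 [[ 486.3 -295.2]
 [ 486.4 -240.6]] SC [[ 514.8 -268.2]] star in plate [[ 514.8 -267.9]]
DELTA 37.85 -1.44 4.18  -0.0 -0.1 -31.7   rows>=6.1
```

View pics/c30t.png

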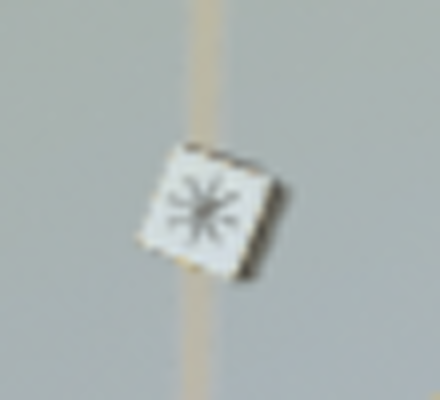

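View pics/c28t.png

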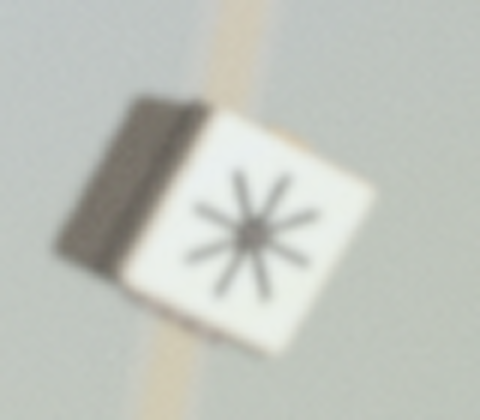

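The stack is centred to 0.3 mm. Tin32 hasn't moved (still on the tan stripe). I get its yaw from wrist28.

```bash
python3 - <<'E'
from h import *
c=load('wrist28');W=np.array([(210,103),(378,190),(275,355),(122,270)],float)/6+[370,110]-.4
P=onz(c,W,38);print(P.round(1),P.mean(0)); e=[np.arctan2(*(P[(i+1)%4]-P[i])[[1,0]])%(np.pi/2) for i in range(4)];print(e)
t=load('top30');W=np.array([(183,143),(280,180),(240,280),(138,238)],float)/8+[135,200]-.4
P=onz(t,W,38);print(P.round(1),P.mean(0)); e=[np.arctan2(*(P[(i+1)%4]-P[i])[[1,0]])%(np.pi/2) for i in range(4)];print(e)
E
```

```text
[[407.7 259.5  38. ]
 [419.1 290.   38. ]
 [447.4 278.9  38. ]
 [435.5 250.5  38. ]] [427.40640604 269.71681127  38.        ]
[np.float64(1.2143734845803564), np.float64(1.1957868718683091), np.float64(1.1732354115230055), np.float64(1.2541701122708417)]
[[448.  277.9  38. ]
 [437.  248.6  38. ]
 [407.5 259.7  38. ]
 [419.8 290.4  38. ]] [428.08179703 269.14925749  38.        ]
[np.float64(1.214071319734883), np.float64(1.2122202310712917), np.float64(1.1912425653683978), np.float64(1.1526824062783194)]
```

```bash
python3 - <<'E'
from h import *
d,r=go([425,264,170],Rt(1.205,0,1))
for k in (.14,.28,.42,.56,.7): print(np.round(d*k,1),np.round(r*k,0))
E
```

```text
DELTA 37.13 -0.63 7.18  0.0 -0.1 -49.2   rows>=6.1
[ 5.2 -0.1  1. ] [ 0. -0. -7.]
[10.4 -0.2  2. ] [  0.  -0. -14.]
[15.6 -0.3  3. ] [  0.  -0. -21.]
[20.8 -0.4  4. ] [  0.  -0. -28.]
[26.  -0.4  5. ] [  0.  -0. -34.]
```

```bash
python3 -m inch '5.2 -0.1 0.5 0 0 -7 -1;10.4 -0.2 1 0 0 -14 -1;15.6 -0.3 2 0 0 -21 -1;20.8 -0.4 3 0 0 -28 -1;26 -0.4 5 0 0 -34 -1'; python3 - <<'E'
from h import *
st(); d,r=go([425,264,170],Rt(1.205,0,1))
E
```

```text
time: 43.12
tool_pos: [465.0, 161.4, 191.9]
tcp_rot: [0.0, 0.309, 0.951, 0.001]
wrist_force: [0.2, 0.3, 0.1]
gripper_width: 85.7
t 43.125 pos [465.  161.4 191.9] q [2.000e-04 3.085e-01 9.512e-01 8.000e-04] F [0.2 0.3 0.1] w 85.7 j [ 0.33  0.13 -0.37  1.07  0.   -0.61]
DELTA 9.26 5.96 2.20  0.1 0.0 -15.0   rows>=1.8
```

```bash
python3 -m inch '4.6 3 1.1 0 0 -7.5 -1;9.3 6 2.2 0 0 -15 -1;9.3 6 2.2 0 0 -15 -1;9.3 6 2.2 0 0 -15 -1'; python3 - <<'E'
from h import *
st(); snap('wrist','wrist31')
E
```

```text
time: 43.62
tool_pos: [425.6, 262.8, 170.1]
tcp_rot: [-0.0, 0.183, 0.983, -0.0]
wrist_force: [0.5, 0.1, 0.5]
gripper_width: 85.2
t 43.625 pos [425.6 262.8 170.1] q [-2.000e-04  1.834e-01  9.830e-01 -0.000e+00] F [0.5 0.1 0.5] w 85.2 j [ 0.55  0.16 -0.38  1.02  0.   -0.65]
```

View pics/wrist31.png

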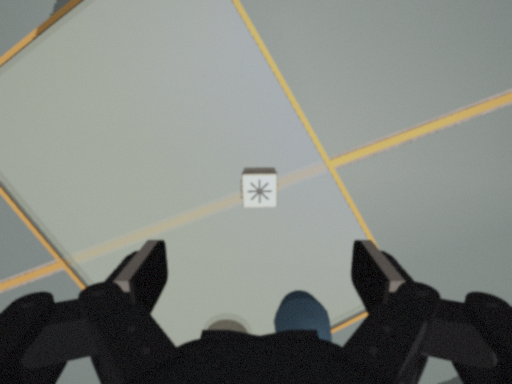

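Tin32's star is at (259.5,190), square to the jaws. The vase at (300,315) lies well ahead, out of the finger path.

```bash
python3 - <<'E'
from h import *
c=load('wrist31');P=onz(c,[(259.5,190)],38)[0];print(P)
print(lid(c,(268,182),38,25))
go([427.3,269.5,11.5],Rt(1.205,0,1))
E
```

```text
[427.5493689  270.15541057  38.        ]
(((417.89801025390625, 265.8305969238281), (45.84734344482422, 45.47418975830078), 68.85023498535156), 149.0)
DELTA 0.14 0.70 15.90  0.0 0.0 -0.3   rows>=2.5
```

```bash
python3 -m inch '0.1 0.7 5 0 0 -0.3 -1;0.1 0.7 10 0 0 -0.3 -1;0.1 0.7 14 0 0 -0.3 -1;0.1 0.7 15.8 0 0 -0.3 -1;0.1 0.7 15.8 0 0 -0.3 -1'; python3 -m inch '0 0 0 0 0 0 0;0 0 0 0 0 0 1;0 0 0 0 0 0 1;0 0 0 0 0 0 1;0 0 0 0 0 0 1'; python3 - <<'E'
from h import *
st();c=snap('wrist','wrist32')
E
```

```text
time: 44.3
tool_pos: [427.3, 268.2, 11.8]
tcp_rot: [-0.001, 0.182, 0.983, -0.0]
wrist_force: [0.2, 0.5, 0.4]
gripper_width: 85.0
time: 44.92
tool_pos: [428.8, 270.8, 14.2]
tcp_rot: [0.001, 0.181, 0.984, 0.001]
wrist_force: [-0.3, -1.3, 5.2]
gripper_width: 31.0
t 44.925 pos [428.8 270.8  14.2] q [0.0013 0.1809 0.9835 0.0014] F [-0.3 -1.3  5.2] w 31.0 j [ 0.56  0.34 -0.56  0.67  0.   -0.64]
```

View pics/wrist32.png

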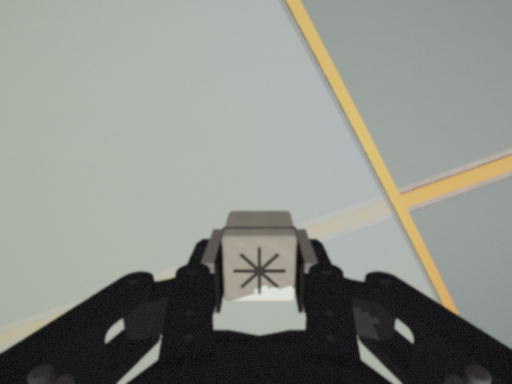

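Gripped at 31 mm. Lift and transfer; the resting TCP height will be about 147.

```bash
python3 - <<'E'
from h import *
c=load('wrist32'); P=onz(c,[(259.5,270)],38)[0]; tp,tR=toolpose(); d=P-tp; print(P,'off h',d@tR[:,1],'off x',d@tR[:,0])
E
python3 -m inch '0 0 -3 0 0 0 1;0 0 -8 0 0 0 1;0 0 -13 0 0 0 1;0 0 -18 0 0 0 1;0 0 -22 0 0 0 1'; python3 - <<'E'
from h import *
st();d,r=go(*placed(147.2,-2.2,up=60)); snap('wrist','wrist33')
for k in (.15,.3,.45,.6,.75): print(np.round(d*k,1),np.round(r*k,0))
E
```

```text
[428.14413726 270.56644559  38.        ] off h -0.3354827430364361 off x 0.40421541649592097
time: 45.6
tool_pos: [427.8, 270.2, 235.7]
tcp_rot: [0.001, 0.181, 0.984, 0.002]
wrist_force: [0.8, -0.4, -0.6]
gripper_width: 31.1
t 45.6 pos [427.8 270.2 235.7] q [0.0012 0.1808 0.9835 0.0016] F [ 0.8 -0.4 -0.6] w 31.1 j [ 0.56  0.13 -0.27  1.17  0.   -0.64]
DELTA -26.30 -27.08 2.80  0.2 0.0 49.3   rows>=6.1
[-3.9 -4.1  0.4] [0. 0. 7.]
[-7.9 -8.1  0.8] [ 0.  0. 15.]
[-11.8 -12.2   1.3] [ 0.  0. 22.]
[-15.8 -16.2   1.7] [ 0.  0. 30.]
[-19.7 -20.3   2.1] [ 0.  0. 37.]
```

View pics/wrist33.png

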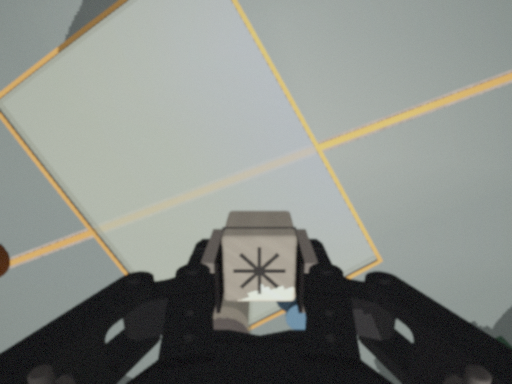

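```bash
python3 -m inch '-3.9 -4.1 0.2 0 0 7 1;-7.9 -8.1 0.5 0 0 15 1;-11.8 -12.2 1 0 0 22 1;-15.8 -16.2 1.5 0 0 30 1;-19.7 -20.3 2 0.2 0 37 1'; python3 - <<'E'
from h import *
st();d,r=go(*placed(147.2,-.4,up=50))
E
```

```text
time: 46.28
tool_pos: [540.0, 8.5, 212.8]
tcp_rot: [0.0, 0.485, 0.874, -0.001]
wrist_force: [0.2, 0.4, 0.1]
gripper_width: 30.8
t 46.275 pos [540.    8.5 212.8] q [ 0.000e+00  4.854e-01  8.743e-01 -6.000e-04] F [0.2 0.4 0.1] w 30.8 j [ 0.02  0.21 -0.23  1.14 -0.   -0.54]
DELTA -9.14 -1.49 1.56  -0.1 0.0 12.0   rows>=1.5
```

```bash
python3 -m inch '-4.5 -0.7 0.7 0 0 6 1;-9.1 -1.5 1.5 -0.1 0 12 1;-9.1 -1.5 1.5 -0.1 0 12 1;-9.1 -1.5 1.5 -0.1 0 12 1'; python3 -m inch '0 0 0 0 0 0 1'; python3 - <<'E'
from h import *
st();c=snap('wrist','wrist34')
tp,tR=toolpose(); P=onz(c,[(259.5,270)],tp[2]+23.8)[0]; print((P-tp)@tR[:,1])
for o in (-.4,-1.5): go(*placed(147.2,o,up=8))
E
```

```text
time: 46.78
tool_pos: [574.8, -74.6, 197.6]
tcp_rot: [-0.0, 0.572, 0.82, -0.0]
wrist_force: [-0.0, 0.4, -0.3]
gripper_width: 31.1
time: 46.9
tool_pos: [574.9, -73.8, 198.1]
tcp_rot: [0.0, 0.572, 0.82, 0.0]
wrist_force: [-0.4, -0.6, -0.0]
gripper_width: 30.7
t 46.9 pos [574.9 -73.8 198.1] q [3.000e-04 5.718e-01 8.204e-01 1.000e-04] F [-0.4 -0.6 -0. ] w 30.7 j [-0.13  0.29 -0.16  1.12 -0.   -0.48]
-0.6135261814053884
DELTA -0.32 -0.05 4.30  0.0 0.0 0.4   rows>=0.7
DELTA -0.32 0.06 4.30  0.0 0.0 0.4   rows>=0.7
```

View pics/wrist34.png

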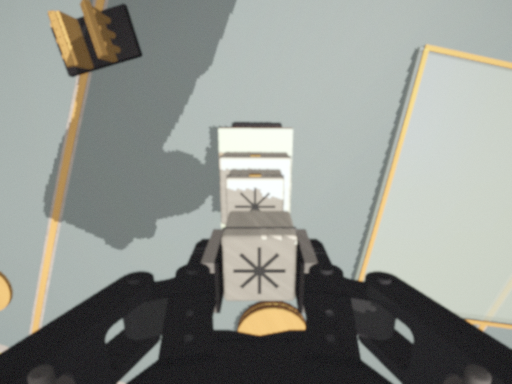

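```bash
python3 -m inch '-0.3 0 1.5 0 0 0.4 1;-0.3 0 3 0 0 0.4 1;-0.3 0 4 0 0 0.4 1;-0.3 0 4.2 0 0 0.4 1;-0.3 0 4.2 0 0 0.4 1'; python3 -m inch '0 0 0 0 0 0 1'; python3 - <<'E'
from h import *
st();go(*placed(147.2,-.6,up=0))
E
```

```text
time: 47.58
tool_pos: [576.2, -77.7, 155.8]
tcp_rot: [0.0, 0.575, 0.818, -0.0]
wrist_force: [-0.5, 0.1, -0.5]
gripper_width: 30.8
time: 47.7
tool_pos: [576.7, -77.8, 156.4]
tcp_rot: [0.001, 0.575, 0.818, 0.0]
wrist_force: [0.4, -0.0, -1.1]
gripper_width: 31.1
t 47.7 pos [576.7 -77.8 156.4] q [7.000e-04 5.753e-01 8.179e-01 2.000e-04] F [ 0.4 -0.  -1.1] w 31.1 j [-0.13  0.32 -0.22  1.04 -0.   -0.48]
DELTA 0.11 -0.05 0.92  0.1 0.1 -0.1   rows>=0.1
```

```bash
python3 -m inch '0.1 0 0.3 0 0 -0.1 1;0.1 -0.05 0.6 0 0 -0.1 1;0.1 -0.05 0.8 0 0 -0.1 1;0.1 -0.05 0.8 0 0 -0.1 1'; python3 - <<'E'
from h import *
st();go(*placed(147.2,-.6,up=0))
E
python3 -m inch '0 0 0.1 0 0 0 1;0 0 0.15 0 0 0 1;0 0 0.15 0 0 0 1'; python3 - <<'E'
from h import *
st();go(*placed(147.2,-.6,up=0))
E
```

```text
time: 48.2
tool_pos: [575.3, -76.9, 147.6]
tcp_rot: [0.0, 0.575, 0.818, -0.0]
wrist_force: [0.5, 0.6, 0.4]
gripper_width: 30.9
t 48.2 pos [575.3 -76.9 147.6] q [ 1.000e-04  5.746e-01  8.184e-01 -2.000e-04] F [0.5 0.6 0.4] w 30.9 j [-0.13  0.32 -0.23  1.02 -0.   -0.48]
DELTA -0.02 0.06 0.04  -0.0 0.0 -0.0   rows>=0.0
time: 48.58
tool_pos: [575.6, -76.9, 147.2]
tcp_rot: [0.001, 0.575, 0.818, 0.0]
wrist_force: [-2.6, 0.8, 5.9]
gripper_width: 30.9
t 48.575 pos [575.6 -76.9 147.2] q [6.000e-04 5.746e-01 8.184e-01 2.000e-04] F [-2.6  0.8  5.9] w 30.9 j [-0.13  0.32 -0.23  1.02 -0.   -0.48]
DELTA -0.00 0.02 0.00  0.1 0.0 -0.0   rows>=0.0
```

Contact exactly at 147.2. Release and rise, then check.

```bash
python3 -m inch '0 0 -0.1 0 0 0 1;0 0 -0.1 0 0 0 0.6;0 0 -0.1 0 0 0 -1;0 0 -0.1 0 0 0 -1;0 0 -0.1 0 0 0 -1'; python3 -m inch '0 0 -4 0 0 0 -1;0 0 -8 0 0 0 -1;0 -1 -11 0 0 0 -1;0 -2 -13 0 0 0 -1;0 -2 -13 0 0 0 -1'; python3 - <<'E'
from h import *
st();
for n in ('top','wrist','scene'): snap(n,n+'35')
a=cv2.imread('pics/wrist35.png')[110:260,185:335];b=cv2.imread('pics/scene35.png')[120:220,170:260];cv2.imwrite('pics/c35.png',np.hstack([cv2.resize(a,(450,450),interpolation=2),cv2.resize(b,(350,450),interpolation=2)]))
E
```

```text
time: 49.2
tool_pos: [575.4, -76.9, 147.3]
tcp_rot: [0.0, 0.575, 0.818, -0.0]
wrist_force: [0.5, 0.1, -0.4]
gripper_width: 83.0
time: 49.82
tool_pos: [557.3, -84.0, 279.1]
tcp_rot: [0.002, 0.575, 0.818, 0.001]
wrist_force: [0.0, -0.3, 0.4]
gripper_width: 85.2
t 49.825 pos [557.3 -84.  279.1] q [1.800e-03 5.748e-01 8.183e-01 8.000e-04] F [ 0.  -0.3  0.4] w 85.2 j [-0.15  0.23 -0.05  1.29 -0.   -0.5 ]
```

View pics/c35.png

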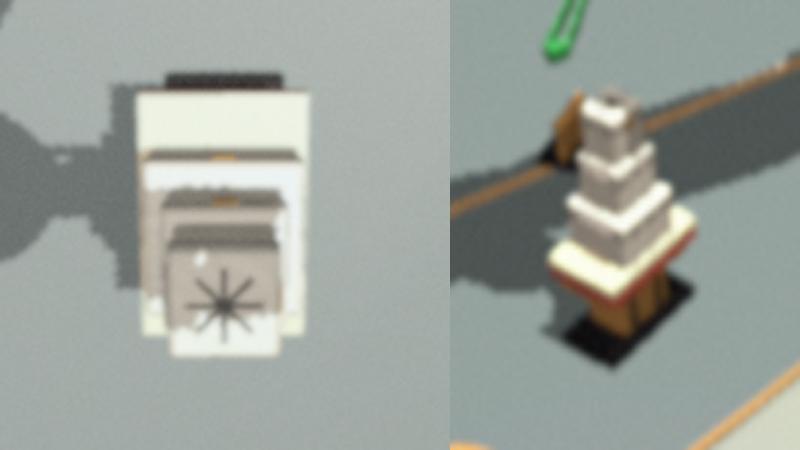

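View pics/scene35.png

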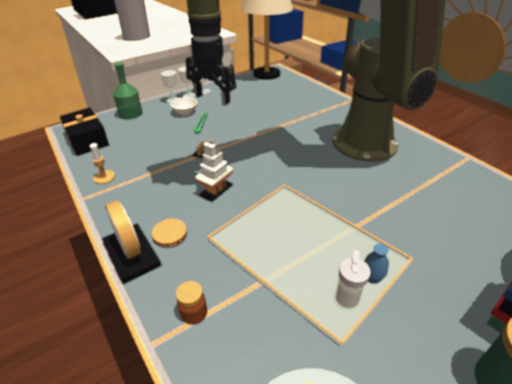

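```bash
python3 - <<'E'
from h import *
np.set_printoptions(suppress=True,precision=1)
c=load('wrist35');q=lambda a:np.array(a,float)/3+[185,110]+.5/3-.5
S=inplate(SC)
print('star32',inplate(onz(c,q([(225,304)]),171))-S,'edges32 l,r',inplate(onz(c,q([(168,248),(281,248),(281,356),(171,356)]),171))-S)
print('edge40',inplate(onz(c,q([(161,208),(284,208)]),137))-S,'edge56',inplate(onz(c,q([(143,162),(302,162)]),103))-S)
print('plate',inplate(onz(c,q([(136,92),(310,92),(305,335),(142,335)]),69))-S)
E
python3 -m inch '0 -5 -2 0 0 0 -1;0 -10 -4 0 0 0 -1;-5 -13 -5 0 0 0 -1;-10 -14 -5 0 0 0 -1;-15 -14 -5 0 0 0 -1'; python3 -m inch '0 0 0 0 0 0 -1;0 0 0 0 0 0 -1'; python3 - <<'E'
from h import *
st(); snap('top','top36'); a=cv2.imread('pics/top36.png')[120:210,260:360];cv2.imwrite('pics/c36.png',cv2.resize(a,None,fx=6,fy=6,interpolation=2))
E
```

```text
star32 [[-0.5  0.5]] edges32 l,r [[-16.9 -15.3]
 [-16.9  16. ]
 [ 15.3  16.6]
 [ 15.3 -14.9]]
edge40 [[-20.1 -19.3]
 [-20.1  18.9]] edge56 [[-28.2 -27.6]
 [-28.1  27.1]]
plate [[-48.2 -32.6]
 [-48.2  32.4]
 [ 48.8  32.8]
 [ 48.8 -32.7]]
time: 50.6
tool_pos: [475.5, -273.8, 326.7]
tcp_rot: [-0.0, 0.575, 0.818, 0.0]
wrist_force: [1.4, 0.7, 0.8]
gripper_width: 85.5
time: 50.85
tool_pos: [475.4, -271.8, 326.0]
tcp_rot: [-0.001, 0.575, 0.818, 0.0]
wrist_force: [0.5, -0.6, 0.5]
gripper_width: 85.4
t 50.85 pos [ 475.4 -271.8  326. ] q [-0.0011  0.5747  0.8184  0.    ] F [ 0.5 -0.6  0.5] w 85.4 j [-0.52  0.2   0.01  1.39  0.   -0.87]
```

View pics/c36.png

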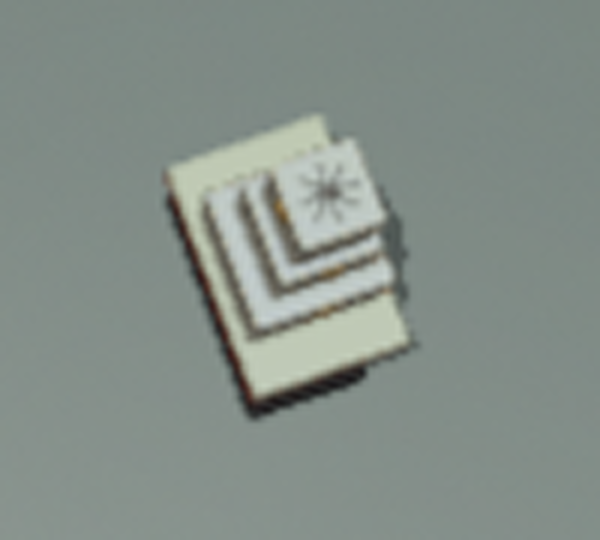

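All tins are within about 0.6 mm of the plate centre and squared up, the vase and dispenser stand, and the arm is clear. I hand the job in.

```bash
python3 - <<'E'
from plant import *
print(finish_job())
E
```

```text
the job is handed in; nothing more can be done
None
```

The plate is turned over and seated on both pins, cream side up. The three tins that were in the tray (56, 40 and 32 mm) are stacked on it, largest at the bottom. I handed the job in at about 51 s of the 210 s, with the arm clear of everything.

**How it went:** My first grip on the plate (tool tilted 25°) could not reach the rack pose because joint 3 hit its limit. I put the plate back on the stand, regripped it at 48°, stood it in the rack, gripped it again and lowered it onto the pins.

**Last checks:**
- **Plate seating:** both pins showed centred in their holes. Tin56 touched down exactly where a plate top at 69 mm puts it. The camera triangulation of the plate's top averaged only 67 mm, with corners from 65 to 70.5 mm. I put that down to camera error and relied on the contact height.
- **Stack:** the three tins measured within about 0.6 mm of the plate's centre. They looked square to its edges, lids up. Each upper tin also touched down at its expected height.
- **Vase and dispenser:** both were still standing in the last scene picture.
- **Disturbances:** I saw neither a slipped grip nor a knocked tin. The highest wrist force reading was about 26 N.

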